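# Put the washed vegetable press back together

### The job

Put the washed vegetable press back together: lay the press plate flat in the base, posts up, and thread every spring from the lotus tray over a post of its own, right down onto the plate, twisting a little if the coils catch. Then shut the clear cover over them fully and close both clips over its lip, leaving the canister and chopstick rests where they are.

Things in the scene. Friction and masses are not known exactly. Their poses are not given: they have to be found in the camera images.
- base_in (a point): White base of a vegetable press, a low square tray fixed to the counter: 148 x 148 mm outside, 140 x 140 mm inside, rim 25 mm above the counter. The point is the centre of its inner floor, 4 mm above the counter; z up, x and y along the sides. The cover's hinge is on the +y side, the two clips on the -y side.
- plate_grip (a point): The press plate: loose steel plate 132 x 132 x 6 mm, about 220 g, that drops flat into the base (4 mm play all round, any of four ways round), with four posts and a white grip on its middle, a block 12 mm thick (x), 24 mm wide (y), 34 mm high. The point is the grip's centre, 23 mm above the plate's underside; x, y along the plate's sides, z up.
- post1 (a point): Foot of a spring post on the press plate, at x +32, y +32 mm from the plate's centre, on the plate's upper face (6 mm above its underside). The aluminium post is 16 mm thick and 38 mm high with a round domed end; z is its axis.
- post2 (a point): Foot of a spring post on the press plate, at x -32, y +32 mm from the plate's centre, on the plate's upper face (6 mm above its underside). The aluminium post is 16 mm thick and 38 mm high with a round domed end; z is its axis.
- post3 (a point): Foot of a spring post on the press plate, at x -32, y -32 mm from the plate's centre, on the plate's upper face (6 mm above its underside). The aluminium post is 16 mm thick and 38 mm high with a round domed end; z is its axis.
- post4 (a point): Foot of a spring post on the press plate, at x +32, y -32 mm from the plate's centre, on the plate's upper face (6 mm above its underside). The aluminium post is 16 mm thick and 38 mm high with a round domed end; z is its axis.
- spring_a_mid (a point): Steel compression spring, 26 mm outside, 20 mm inside, 48 mm long, 32 g; it starts upright on the floor of the lotus tray. Soft: 0.2 N/mm, at most 8 mm of give. The point is on its axis, 24 mm above its lower end; z is its axis. Home on a post it stands on the plate, this point 24 mm above the post's foot. None if this spring is absent.
- spring_b_mid (a point): Steel compression spring, 26 mm outside, 20 mm inside, 48 mm long, 32 g; it starts upright on the floor of the lotus tray. Soft: 0.2 N/mm, at most 8 mm of give. The point is on its axis, 24 mm above its lower end; z is its axis. Home on a post it stands on the plate, this point 24 mm above the post's foot. None if this spring is absent.
- spring_c_mid (a point): Steel compression spring, 26 mm outside, 20 mm inside, 48 mm long, 32 g; it starts upright on the floor of the lotus tray. Soft: 0.2 N/mm, at most 8 mm of give. The point is on its axis, 24 mm above its lower end; z is its axis. Home on a post it stands on the plate, this point 24 mm above the post's foot. None if this spring is absent.
- spring_d_mid (a point): Steel compression spring, 26 mm outside, 20 mm inside, 48 mm long, 32 g; it starts upright on the floor of the lotus tray. Soft: 0.2 N/mm, at most 8 mm of give. The point is on its axis, 24 mm above its lower end; z is its axis. Home on a post it stands on the plate, this point 24 mm above the post's foot. None if this spring is absent.
- lid (a joint): Angle (rad) of the clear, green-edged cover: 0 shut, grows as it opens up and back to the base's +y side; starts 1.8 to 2.0, stop 2.05. Stiff hinge: stays where left when steep, sinks slowly when nearly shut; then it squeezes the springs by 2.5 mm, so press it down lightly. A 148 mm square box, open below, walls 4 mm, with a green lip 14 mm wide, 5 mm thick at the foot of its free side.
- lid_hinge (a point): Middle of the cover's hinge line, on the base's rim at the +y side, 25 mm above the counter; axes as the base's, the hinge runs along x. (A steel colander, 85 mm high, stands at the counter's far left corner, clear of the work.)
- lid_edge (a point): Middle of the cover's free upper edge: with the cover shut, 148 mm in base -y from the hinge line and 34.5 mm above it (59.5 mm above the counter). It moves with the cover.
- clip_a (a joint): Angle of the green clip at the base's -y side towards base +x, rad: 0 closed, its hook over the cover's lip; growing as it swings outwards (to base -y) and down; stop at 1.25, starts open at 0.8 to 1.1. It stays where it is left (about 1 N at its bar moves it).
- clip_b (a joint): Angle of the green clip at the base's -y side towards base -x, rad: 0 closed, its hook over the cover's lip; growing as it swings outwards (to base -y) and down; stop at 1.25, starts open at 0.8 to 1.1. It stays where it is left (about 1 N at its bar moves it).
- clip_a_bar (a point): Middle of the clip's finger bar, 24 mm long along the base's x, 8 mm thick, standing clear of the clip at both ends; closed, it is 44 mm above and 2 mm outside the clip's hinge pin, 52 mm above the counter. It moves with the clip.
- clip_b_bar (a point): Middle of the clip's finger bar, 24 mm long along the base's x, 8 mm thick, standing clear of the clip at both ends; closed, it is 44 mm above and 2 mm outside the clip's hinge pin, 52 mm above the counter. It moves with the clip.
- clip_a_hinge (a point): The clip's hinge pin, along the base's x, 8 mm above the counter and 20 mm outside the base's -y wall; axes as the base's.
- clip_b_hinge (a point): The clip's hinge pin, along the base's x, 8 mm above the counter and 20 mm outside the base's -y wall; axes as the base's.
- tray: The red plastic lotus-shaped tray, fixed; round floor 140 mm across and 4 mm thick with petals that rise to 24 mm at about 190 mm across. Origin at its underside's centre.
- canister: Glass storage canister with its clasp shut, 100 mm across, 150 mm high, a bystander. Origin at its foot's centre.
- rest_a: Bamboo chopstick rest, 22 x 62 x 14 mm, a bystander.
- rest_b: Bamboo chopstick rest, 22 x 62 x 14 mm, a bystander.

How it is judged:
On the way, in this order (a step that is already met when the one before it is completed fails the run):
1. the plate lies in the base and every spring stands home on a post (z of plate_grip in the frame of base_in between 0.019 and 0.0265 m and horizontal distance between plate_grip and base_in below 0.009 m and angle between plate_grip's own z axis and vertical below 0.04 rad and ((horizontal distance between spring_a_mid and post1 below 0.005 m and z of spring_a_mid in the frame of post1 below 0.0275 m) or (horizontal distance between spring_a_mid and post2 below 0.005 m and z of spring_a_mid in the frame of post2 below 0.0275 m) or (horizontal distance between spring_a_mid and post3 below 0.005 m and z of spring_a_mid in the frame of post3 below 0.0275 m) or (horizontal distance between spring_a_mid and post4 below 0.005 m and z of spring_a_mid in the frame of post4 below 0.0275 m)) and angle between the z axis of each of spring_a_mid, spring_b_mid, spring_c_mid, spring_d_mid and the z axis of plate_grip, either way round below 0.2 rad and ((horizontal distance between spring_b_mid and post1 below 0.005 m and z of spring_b_mid in the frame of post1 below 0.0275 m) or (horizontal distance between spring_b_mid and post2 below 0.005 m and z of spring_b_mid in the frame of post2 below 0.0275 m) or (horizontal distance between spring_b_mid and post3 below 0.005 m and z of spring_b_mid in the frame of post3 below 0.0275 m) or (horizontal distance between spring_b_mid and post4 below 0.005 m and z of spring_b_mid in the frame of post4 below 0.0275 m)) and ((horizontal distance between spring_c_mid and post1 below 0.005 m and z of spring_c_mid in the frame of post1 below 0.0275 m) or (horizontal distance between spring_c_mid and post2 below 0.005 m and z of spring_c_mid in the frame of post2 below 0.0275 m) or (horizontal distance between spring_c_mid and post3 below 0.005 m and z of spring_c_mid in the frame of post3 below 0.0275 m) or (horizontal distance between spring_c_mid and post4 below 0.005 m and z of spring_c_mid in the frame of post4 below 0.0275 m)) and ((horizontal distance between spring_d_mid and post1 below 0.005 m and z of spring_d_mid in the frame of post1 below 0.0275 m) or (horizontal distance between spring_d_mid and post2 below 0.005 m and z of spring_d_mid in the frame of post2 below 0.0275 m) or (horizontal distance between spring_d_mid and post3 below 0.005 m and z of spring_d_mid in the frame of post3 below 0.0275 m) or (horizontal distance between spring_d_mid and post4 below 0.005 m and z of spring_d_mid in the frame of post4 below 0.0275 m))), for 0.3 s.
2. the cover is shut over them (all of step 1 and value of joint lid below 0.05 rad), for 0.2 s.
3. both clips are closed over the shut cover's lip (value of joint lid below 0.05 rad and value of joint each of clip_a, clip_b below 0.12 rad), for 0.2 s.
At the end, for the whole second after the job is handed in: The plate lies flat on the base's floor (within 3.5 mm), every spring is on a post (axis within 5 mm, down on the plate within 3.5 mm), the cover is shut (under 0.05 rad) and both clips are closed (under 0.12 rad), everything at rest (all of step 1 and all of step 3 and velocity of joint lid below 0.05 rad/s); the robot touches nothing.
It fails at once if the canister is shoved or tipped (distance of canister from where it was at the start of the episode above 0.03 m or angle between canister's own z axis and vertical above 0.3 rad).
It fails at once if the chopstick rest is shoved or tipped (distance of rest_a from where it was at the start of the episode above 0.03 m or angle between rest_a's own z axis and vertical above 0.3 rad).
It fails at once if the other chopstick rest is shoved or tipped (distance of rest_b from where it was at the start of the episode above 0.03 m or angle between rest_b's own z axis and vertical above 0.3 rad).
Of spring_a, spring_b, spring_c, spring_d only 3 to 4 are there at a start; the rules pass over those that are not, and their reading is None.
At some moment in a run one of plate may be knocked a few centimetres aside while the robot is not near it.
Once in a run the grip may slacken for a moment while it holds something.
It also fails if it takes over 210 s, if anything falls off the work surface, if the arm or the gripper's body presses on something with over 40 N, if the wrist force passes 120 N, or if a joint passes its speed limit or range.

### The arm

A 6-joint arm with a two-finger parallel gripper is mounted at the origin on the work surface. World frame = base frame: x ahead of the robot, y to its left, z up, the work surface at z = 0. Lengths are in m, angles in rad, forces in N, time in s.
With the tool pointing down it reaches from about 0.375 to 0.9 m from the base axis. Payload 3.1 kg.
Tool frame: the origin (TCP) lies midway between the tips of the shut fingers; the grasp point (between the pads) lies 19 mm behind it (manip.grasp_offset is the distance from the TCP to the grasp point, in m); z points along the fingers, y is the line along which they close (so a half turn about z gives the same grasp; the last joint's range is limited). The gripper opens to 85 mm and grips with 20 to 120 N. Pads are 22 mm wide; open, the fingers measure 114 mm over their backs; the gripper's body (76 mm by 85 mm) begins 54 mm behind the grasp point. The pads swing forward as they close: fully open they stand 13 mm farther back than shut.
Start: joints at [0.982, 0.527, 1.433, -0, 1.181, -0.178], TCP at [0.25, 0.573, 0.209] pointing down, gripper open.
Joint ranges: [-3.08, 3.08], [-0.75, 2.2], [0.22, 2.44], [-1.43, 4.57], [0, 2.65], [-2.85, 2.85]. Speed limits (rad/s): [2.79, 2.79, 3.14, 3.14, 3.14, 3.14].

### API

Orientations are given as a unit quaternion [x, y, z, w].
In Python, from station import sensors, cams, order, manip gives the robot as it stands.
- The arm moves only by the tool move_arm, never from a script. Its argument "targets" is a list of rows, each an object of numbers: "dx", "dy", "dz": the shift along the world's x, y, z normalised to -1 to 1, where 1 is 25 mm; "rx", "ry", "rz": the turn, a rotation vector about the world's x, y, z normalised to -1 to 1, where 1 is 30 degrees. A call has exactly 10 rows; each row shifts and turns the commanded pose from where the row before left it; what a row does not reach is not made up. A row lasts 1/8 s, in which the tool goes at most 62.5 mm and 10.7 degrees, less where a joint would pass 70% of its speed; a pose out of reach is approached as far as the arm can. A call with a number of a shift or a turn outside -1 to 1 is refused whole. A call with a gripper value outside its range is refused whole. "claw" is the opening in per cent of the stroke, from 0 (shut) to 100 (fully open), set as the call begins (left out, the last holds). The fingers move at their own pace and stop on an object; "newtons" is the grip in N (left out, the last holds). Time passes only in rows, so rows that do not move let the fingers close, or fill a call up. It gives the time, the measured TCP pose, the force, the opening and the grip force at its end, in the units of the state.
- sensors.sense(): the state, without advancing time (a new reading comes with each control period).
- cams.snapshot(name): name is "side" or "top"; returns the picture (480x640x3 uint8, red, green, blue); there is no depth.
- cams.camera_model(name): a dict with "fx", "fy", "cx", "cy" (pixels), "distortion" ([k1, k2, p1, p2, k3] as OpenCV has them; the pictures are not rectified), "extrinsics" (4x4, takes a point from world to camera coordinates). Camera axes: x right, y down, z forward; pixel columns grow to the right and rows downward; lengths in m; the calibration is good to about 2 mm. A picture is of the moment at which its call begins. camera_model takes no time and is no camera call.
- order.sign_off(): hands the job in; it is judged then, once.
The state is a dict: "t": time; "q": joint angles; "qd": joint speeds; "tau": joint torques, N m; "tcp_pos": TCP position; "tool_rot": TCP orientation; "force": force on the tool from outside, world axes, zero at the start; "ft_torque": the same for the moment, N m; "finger_gap": opening from 0.0 (shut) to 1.0 (fully open); "gripper_force": force on a finger pad.
Only numpy, scipy, OpenCV 4.12 (cv2) and the standard library are available. Lean on these libraries where they do the work, as an engineer would, in place of code of your own. Each camera call takes 0.05 s, during which the arm holds its last target. There are 200 camera calls.

## Working session

There is one attempt and no reset: what is moved stays moved. The work goes in short steps, Python scripts to look and compute and a tool call to move; the robot and the scene stay as the last step left them, time stands still between calls to the robot, and variables do not carry over. Pictures are saved under pics/ and viewed, at most 14 in all, crops included, and the job is handed in when it is done.

Besides the shell and the picture viewer there is one more tool, called after "Request:" as name([rows], argument=value, ...), one row to a line, values as JSON. move_arm: Moves the arm, as the interface text tells. Scaled input: -1 to 1 covers 25 mm each way for a shift and 30 degrees each way for a turn. Its arguments: {"type":"object","properties":{"targets":{"type":"array"},"claw":{"type":"number"},"newtons":{"type":"number"}},"required":["targets"]}

```bash
mkdir -p pics; python3 - <<'E'
from station import sensors,cams,manip
import cv2,numpy as np
for n in("side","top"):
    cv2.imwrite(f"pics/{n}0.png",cams.snapshot(n)[:,:,::-1])
    m=cams.camera_model(n);E=np.array(m["extrinsics"]);print(n,m["fx"],m["fy"],m["cx"],m["cy"],m["distortion"],(-E[:3,:3].T@E[:3,3]).round(3));print(E.round(3))
s=sensors.sense();print(s,manip.grasp_offset)
E
```

```text
side 440.3114982128083 440.3114982128083 317.93171401019447 240.16448036262918 [0.01102138 0.         0.         0.         0.        ] [ 0.416 -0.623  0.537]
[[ 0.959 -0.284 -0.016 -0.567]
 [-0.187 -0.59  -0.786  0.132]
 [ 0.214  0.756 -0.618  0.714]
 [ 0.     0.     0.     1.   ]]
top 518.8214020012808 518.8214020012808 322.786682920689 244.00463106768728 [-0.04522505  0.          0.          0.          0.        ] [ 0.494 -0.051  1.   ]
[[-0.024 -1.    -0.006 -0.033]
 [-0.995  0.024 -0.101  0.594]
 [ 0.101  0.004 -0.995  0.945]
 [ 0.     0.     0.     1.   ]]
{'t': 0.1, 'q': array([ 9.81496514e-01,  5.28376628e-01,  1.43377421e+00,  4.72710172e-06,
        1.18142793e+00, -1.78475030e-01]), 'qd': array([ 0.00019591, -0.00196087, -0.00364943,  0.00169535, -0.00015179,
        0.00023546]), 'tau': array([-4.81261050e-04, -4.43305850e+01, -1.78585768e+01, -2.58927084e-04,
        3.87890512e-03,  6.33538235e-06]), 'tcp_pos': array([0.2491688 , 0.57242691, 0.20812941]), 'tool_rot': array([ 2.03971679e-01,  9.78976286e-01, -9.19961808e-04, -3.73955044e-04]), 'force': array([-0.0930844 , -0.43200003, -0.5302518 ]), 'ft_torque': array([-0.03144446, -0.02150274, -0.000609  ]), 'gripper_force': 0.0, 'finger_gap': 0.9997366329135553} 0.0187
```

View pics/side0.png

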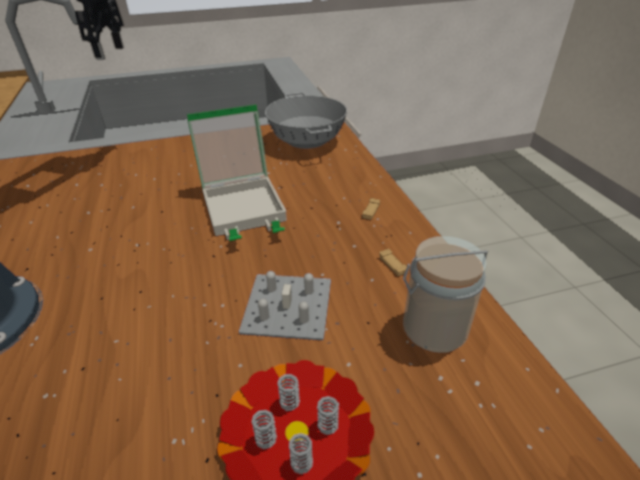

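View pics/top0.png

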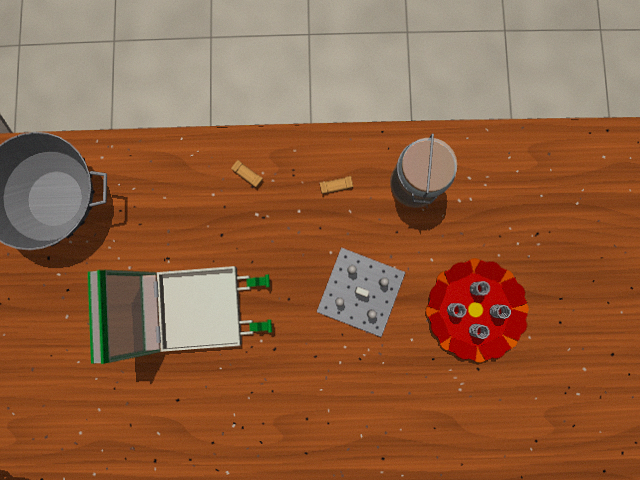

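Both views show four springs in the red tray (top view: 482,287; 457,310; 501,311; 480,331). The plate is at about (361,292) and turned about 20°. The base is at about (199,309), with the open cover to its left and the green clips at (260,283) and (262,327).

```bash
cat > h.py <<'E'
from station import sensors,cams,manip
import cv2,numpy as np
def snap(n):return cams.snapshot(n)
def ray(n,uv):
    m=cams.camera_model(n);K=np.array([[m["fx"],0,m["cx"]],[0,m["fy"],m["cy"]],[0,0,1]]);E=np.array(m["extrinsics"])
    p=cv2.undistortPoints(np.array(uv,float).reshape(-1,1,2),K,np.array(m["distortion"])).reshape(-1,2)
    d=np.c_[p,np.ones(len(p))]@E[:3,:3];return -E[:3,:3].T@E[:3,3],d
def plane(n,uv,z):
    c,d=ray(n,uv);return c+d*((z-c[2])/d[:,2])[:,None]
def proj(n,P):
    m=cams.camera_model(n);K=np.array([[m["fx"],0,m["cx"]],[0,m["fy"],m["cy"]],[0,0,1]]);E=np.array(m["extrinsics"])
    return cv2.projectPoints(np.array(P,float).reshape(-1,1,3),cv2.Rodrigues(E[:3,:3])[0],E[:3,3],K,np.array(m["distortion"]))[0].reshape(-1,2)
def blobs(mask,amin,roi=None):
    mask=mask.astype(np.uint8)
    if roi:
        k=np.zeros_like(mask);x0,y0,x1,y1=roi;k[y0:y1,x0:x1]=1;mask=mask*k
    c,_=cv2.findContours(mask,cv2.RETR_EXTERNAL,cv2.CHAIN_APPROX_NONE)
    return sorted([x for x in c if cv2.contourArea(x)>=amin],key=cv2.contourArea,reverse=True)
E
python3 - <<'E'
from h import *
im=snap("top");hsv=cv2.cvtColor(im,cv2.COLOR_RGB2HSV);H,S,V=[hsv[:,:,i].astype(int) for i in range(3)]
def rect(b,z,lab):
    r=cv2.minAreaRect(b);c=cv2.boxPoints(r);P=plane("top",c,z);e=[P[1]-P[0],P[2]-P[1]]
    print(lab,"px",np.round(r[0],1),"ctr",P.mean(0).round(4),"sides",[round(np.linalg.norm(x),4) for x in e],"ang",[round(np.degrees(np.arctan2(x[1],x[0])),1) for x in e]); return P
for b in blobs((S<60)&(V>50),500,(305,235,415,345))[:1]:rect(b,.006,"plate")
for b in blobs((S<60)&(V>90),8,(305,235,415,345))[:6]:pass
for b in blobs((S<70)&(V>150),500,(156,255,244,360))[:2]:rect(b,.025,"base")
g=(H>45)&(H<85)&(S>120)&(V>40)
for b in blobs(g,20):rect(b,.03,"green")
red=((H<8)|(H>172))&(S>150)&(V>110)
for b in blobs(cv2.morphologyEx(red.astype(np.uint8),cv2.MORPH_CLOSE,np.ones((5,5))),2000,(415,250,540,370))[:1]:
    (c,r)=cv2.minEnclosingCircle(b);print("tray",c,r,plane("top",[c],.02))
for b in blobs((S<90),40,(435,270,520,350)):
    x,y,w,h=cv2.boundingRect(b);print("spring",x,y,w,h)
# crops
a=cv2.resize(im[240:380,310:540],None,fx=3.4,fy=3.4,interpolation=cv2.INTER_CUBIC);cv2.imwrite("pics/c1.png",a[:,:,::-1])
for u in [(482,287),(457,310),(501,311),(480,331)]:print(plane("top",[u],.052).round(4))
E
```

```text
plate px [360.8 291.7] ctr [ 0.5026 -0.1179  0.006 ] sides [np.float64(0.1336), np.float64(0.133)] ang [np.float64(-22.5), np.float64(-112.5)]
base px [197.1 308.5] ctr [0.4784 0.191  0.025 ] sides [np.float64(0.1514), np.float64(0.1483)] ang [np.float64(-87.0), np.float64(-176.2)]
green px [102.6 316.4] ctr [0.4673 0.3684 0.03  ] sides [np.float64(0.0155), np.float64(0.1736)] ang [np.float64(-89.2), np.float64(-177.1)]
green px [257.5 280.5] ctr [0.5275 0.076  0.03  ] sides [np.float64(0.0431), np.float64(0.0205)] ang [np.float64(-91.3), np.float64(179.2)]
green px [260. 326.] ctr [0.4431 0.0724 0.03  ] sides [np.float64(0.0409), np.float64(0.022)] ang [np.float64(-91.3), np.float64(179.1)]
green px [ 90. 317.] ctr [0.4666 0.3926 0.03  ] sides [np.float64(0.0049), np.float64(0.1683)] ang [np.float64(-88.8), np.float64(-176.5)]
tray (478.4365539550781, 309.74908447265625) 51.93882369995117 [[ 0.46275308 -0.33705722  0.02      ]]
spring 490 305 21 14
spring 469 324 20 15
spring 470 281 20 14
spring 447 303 20 15
[[ 0.5048 -0.3364  0.052 ]]
[[ 0.4644 -0.2885  0.052 ]]
[[ 0.4604 -0.3689  0.052 ]]
[[ 0.4255 -0.3287  0.052 ]]
```

View pics/c1.png

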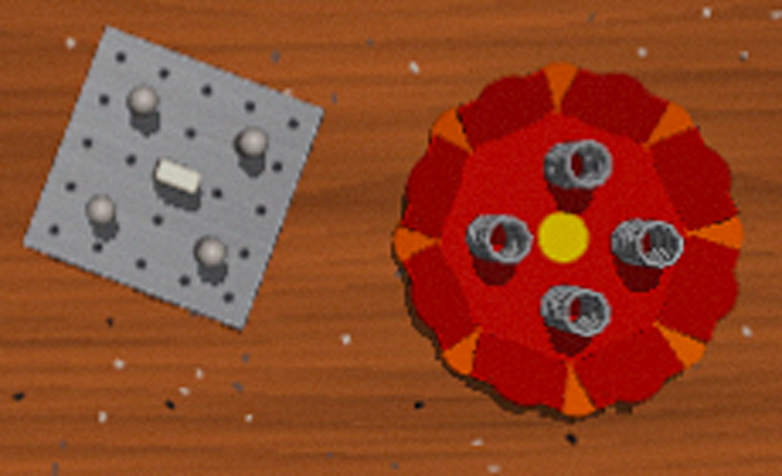

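The enlarged view shows the plate with its grip at about (363,291) px, wide side along world ~67°, so I close the gripper along -22.5°. The spring tops are at about (483.5,288), (460,311), (504,312) and (483,331.5). Next I move above the plate.

Request:
move_arm([
  {"dx": 0.34,"dy": -0.92,"dz": 0.25,"rz": -0.1},
  {"dx": 0.34,"dy": -0.92,"dz": 0.25,"rz": -0.1},
  {"dx": 0.34,"dy": -0.92,"dz": 0.25,"rz": -0.1},
  {"dx": 0.34,"dy": -0.92,"dz": 0.25,"rz": -0.1},
  {"dx": 0.34,"dy": -0.92,"dz": 0.25,"rz": -0.1},
  {"dx": 0.34,"dy": -0.92,"dz": 0.25,"rz": -0.1},
  {"dx": 0.34,"dy": -0.92,"dz": 0.25,"rz": -0.1},
  {"dx": 0.34,"dy": -0.92,"dz": 0.25,"rz": -0.1},
  {"dx": 0.34,"dy": -0.92,"dz": 0.25,"rz": -0.1},
  {"dx": 0.34,"dy": -0.92,"dz": 0.25,"rz": -0.1},
], claw=60)

```text
schema error: expected keys dx, dy, dz, rx, ry, rz
```

Request:
move_arm([
  {"dx": 0.34,"dy": -0.92,"rz": -0.1},
  {"dx": 0.34,"dy": -0.92,"rz": -0.1},
  {"dx": 0.34,"dy": -0.92,"rz": -0.1},
  {"dx": 0.34,"dy": -0.92,"rz": -0.1},
  {"dx": 0.34,"dy": -0.92,"rz": -0.1},
  {"dx": 0.34,"dy": -0.92,"rz": -0.1},
  {"dx": 0.34,"dy": -0.92,"rz": -0.1},
  {"dx": 0.34,"dy": -0.92,"rz": -0.1},
  {"dx": 0.34,"dy": -0.92,"rz": -0.1},
  {"dx": 0.34,"dy": -0.92,"rz": -0.1},
])

```text
schema error: expected keys dx, dy, dz, rx, ry, rz
```

Request:
move_arm([
  {"dx": 0.34,"dy": -0.92,"dz": -0.5,"rz": -0.1},
  {"dx": 0.34,"dy": -0.92,"dz": -0.5,"rz": -0.1},
  {"dx": 0.34,"dy": -0.92,"dz": -0.5,"rz": -0.1},
  {"dx": 0.34,"dy": -0.92,"dz": -0.5,"rz": -0.1},
  {"dx": 0.34,"dy": -0.92,"dz": -0.5,"rz": -0.1},
  {"dx": 0.34,"dy": -0.92,"dz": -0.5,"rz": -0.1},
  {"dx": 0.34,"dy": -0.92,"dz": -0.5,"rz": -0.1},
  {"dx": 0.34,"dy": -0.92,"dz": -0.5,"rz": -0.1},
  {"dx": 0.34,"dy": -0.92,"dz": -0.5,"rz": -0.1},
  {"dx": 0.34,"dy": -0.92,"dz": -0.5,"rz": -0.1},
])

```text
schema error: expected keys dx, dy, dz, rx, ry, rz
```

```bash
cat >> h.py <<'E'
def pose():
    s=sensors.sense();R=cv2.Rodrigues(np.zeros(3))[0]
    from scipy.spatial.transform import Rotation as Ro
    R=Ro.from_quat(s["tool_rot"]).as_matrix()
    print("t %.1f"%s["t"],"tcp",s["tcp_pos"].round(4),"close",round(np.degrees(np.arctan2(R[1,1],R[0,1])),1),"tz",R[:,2].round(3),"F",s["force"].round(1),"gap",round(s["finger_gap"],3),"gf",round(s["gripper_force"],1),"q6",round(s["q"][5],2))
E
python3 - <<'E'
from h import *
pose()
im0=cv2.imread("pics/top0.png")[:,:,::-1];im=cv2.imread("pics/side0.png")[:,:,::-1]
print("grip top",plane("top",[(362.9,290.6)],.040), "side plate px",proj("side",[.5026,-.1179,.006]))
print("posts top px->", plane("top",[(352.1,269.4),(384.4,281.6),(339.7,301.5),(371.9,313.5)],.041).round(4))
c=snap("side");cv2.imwrite("pics/s1.png",cv2.resize(c[200:400,180:440],None,fx=3,fy=3)[:,:,::-1])
E
```

```text
t 0.1 tcp [0.2492 0.5725 0.2083] close 66.5 tz [-0.001 -0.001 -1.   ] F [ 0.   0.4 -0.5] gap 1.0 gf 0.0 q6 -0.18
grip top [[ 0.50392919 -0.11945384  0.04      ]] side plate px [[286.74523207 302.49169937]]
posts top px-> [[ 0.5434 -0.1006  0.041 ]
 [ 0.5195 -0.1595  0.041 ]
 [ 0.485  -0.0762  0.041 ]
 [ 0.4617 -0.1346  0.041 ]]
```

View pics/s1.png

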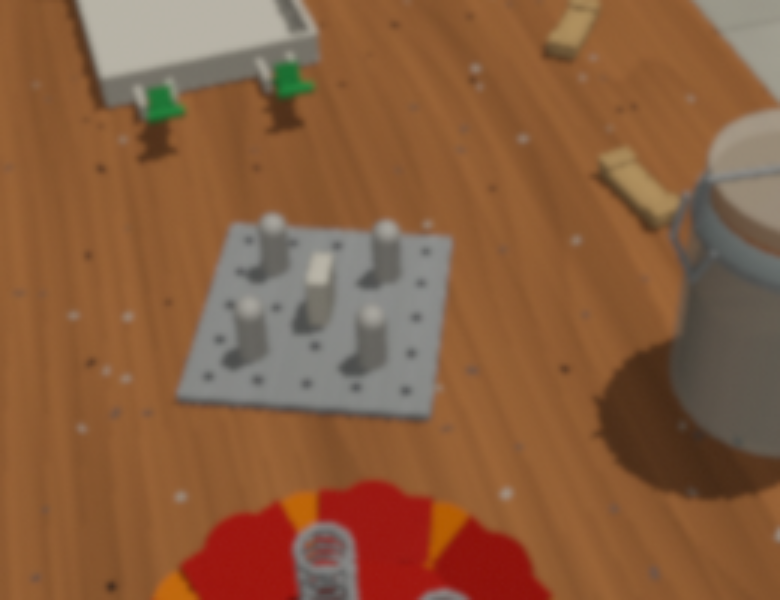

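The crop confirms that the plate is unmoved and that the clips stand open. The move was refused because every row needs all six keys, so I resend it in full.

Request:
move_arm([
  {"dx": 0.34,"dy": -0.92,"dz": 0.25,"rx": 0,"ry": 0,"rz": -0.1},
  {"dx": 0.34,"dy": -0.92,"dz": 0.25,"rx": 0,"ry": 0,"rz": -0.1},
  {"dx": 0.34,"dy": -0.92,"dz": 0.25,"rx": 0,"ry": 0,"rz": -0.1},
  {"dx": 0.34,"dy": -0.92,"dz": 0.25,"rx": 0,"ry": 0,"rz": -0.1},
  {"dx": 0.34,"dy": -0.92,"dz": 0.25,"rx": 0,"ry": 0,"rz": -0.1},
  {"dx": 0.34,"dy": -0.92,"dz": 0.25,"rx": 0,"ry": 0,"rz": -0.1},
  {"dx": 0.34,"dy": -0.92,"dz": 0.25,"rx": 0,"ry": 0,"rz": -0.1},
  {"dx": 0.34,"dy": -0.92,"dz": 0.25,"rx": 0,"ry": 0,"rz": -0.1},
  {"dx": 0.34,"dy": -0.92,"dz": 0.25,"rx": 0,"ry": 0,"rz": -0.1},
  {"dx": 0.34,"dy": -0.92,"dz": 0.25,"rx": 0,"ry": 0,"rz": -0.1},
], claw=60)

```text
t: 1.45
tcp_pos: [0.3348, 0.3413, 0.2721]
tool_rot: [0.452, 0.892, 0.0, 0.0]
force: [0.6, -0.2, 0.4]
finger_gap: 0.601
gripper_force: 0.0
```

Request:
move_arm([
  {"dx": 0.34,"dy": -0.92,"dz": 0,"rx": 0,"ry": 0,"rz": -0.1},
  {"dx": 0.34,"dy": -0.92,"dz": 0,"rx": 0,"ry": 0,"rz": -0.1},
  {"dx": 0.34,"dy": -0.92,"dz": 0,"rx": 0,"ry": 0,"rz": -0.1},
  {"dx": 0.34,"dy": -0.92,"dz": 0,"rx": 0,"ry": 0,"rz": -0.1},
  {"dx": 0.34,"dy": -0.92,"dz": 0,"rx": 0,"ry": 0,"rz": -0.1},
  {"dx": 0.34,"dy": -0.92,"dz": 0,"rx": 0,"ry": 0,"rz": -0.1},
  {"dx": 0.34,"dy": -0.92,"dz": 0,"rx": 0,"ry": 0,"rz": -0.1},
  {"dx": 0.34,"dy": -0.92,"dz": 0,"rx": 0,"ry": 0,"rz": -0.1},
  {"dx": 0.34,"dy": -0.92,"dz": 0,"rx": 0,"ry": 0,"rz": -0.1},
  {"dx": 0.34,"dy": -0.92,"dz": 0,"rx": 0,"ry": 0,"rz": -0.1},
])

```text
t: 2.7
tcp_pos: [0.4193, 0.1115, 0.2719]
tool_rot: [0.668, 0.745, 0.0, 0.0]
force: [0.6, 0.9, 0.3]
finger_gap: 0.601
gripper_force: 0.0
```

Request:
move_arm([
  {"dx": 0.34,"dy": -0.92,"dz": -0.5,"rx": 0,"ry": 0,"rz": -0.1},
  {"dx": 0.34,"dy": -0.92,"dz": -0.5,"rx": 0,"ry": 0,"rz": -0.1},
  {"dx": 0.34,"dy": -0.92,"dz": -0.5,"rx": 0,"ry": 0,"rz": -0.1},
  {"dx": 0.34,"dy": -0.92,"dz": -0.5,"rx": 0,"ry": 0,"rz": -0.1},
  {"dx": 0.34,"dy": -0.92,"dz": -0.5,"rx": 0,"ry": 0,"rz": -0.1},
  {"dx": 0.34,"dy": -0.92,"dz": -0.5,"rx": 0,"ry": 0,"rz": -0.1},
  {"dx": 0.34,"dy": -0.92,"dz": -0.5,"rx": 0,"ry": 0,"rz": -0.1},
  {"dx": 0.34,"dy": -0.92,"dz": -0.5,"rx": 0,"ry": 0,"rz": -0.1},
  {"dx": 0.34,"dy": -0.92,"dz": -0.5,"rx": 0,"ry": 0,"rz": -0.1},
  {"dx": 0.34,"dy": -0.92,"dz": -0.5,"rx": 0,"ry": 0,"rz": -0.1},
])

```text
t: 3.95
tcp_pos: [0.5048, -0.1186, 0.1462]
tool_rot: [0.838, 0.546, 0.0, 0.0]
force: [-0.3, 0.3, 0.0]
finger_gap: 0.598
gripper_force: 0.0
```

```bash
python3 - <<'E'
from h import *
pose()
c=snap("side");cv2.imwrite("pics/s2.png",cv2.resize(c[100:400,130:440],None,fx=2,fy=2)[:,:,::-1])
E
```

```text
t 4.0 tcp [ 0.5048 -0.1186  0.1462] close -23.8 tz [ 0.001 -0.    -1.   ] F [-0.3  0.3  0. ] gap 0.598 gf 0.0 q6 -0.03
```

View pics/s2.png

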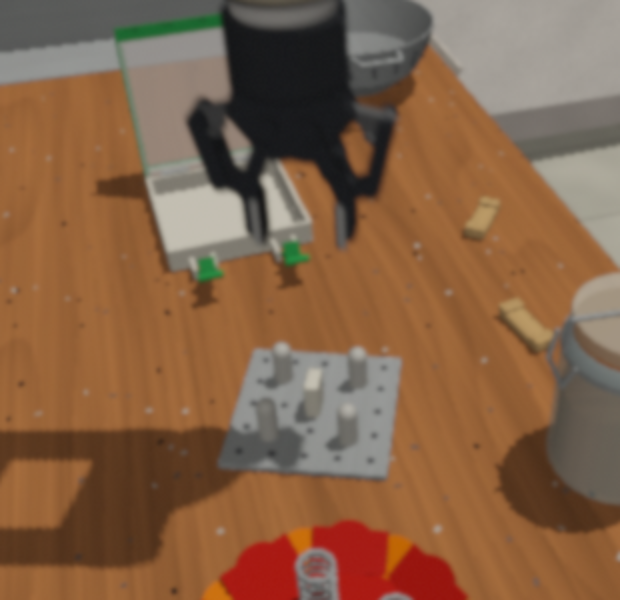

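The plate is still in place with the gripper above it, closing along the grip's thin direction. I go down and grip.

Request:
move_arm([
  {"dx": -0.06,"dy": 0.02,"dz": -0.66,"rx": 0,"ry": 0,"rz": 0.04},
  {"dx": 0,"dy": 0,"dz": -0.66,"rx": 0,"ry": 0,"rz": 0},
  {"dx": 0,"dy": 0,"dz": -0.66,"rx": 0,"ry": 0,"rz": 0},
  {"dx": 0,"dy": 0,"dz": -0.66,"rx": 0,"ry": 0,"rz": 0},
  {"dx": 0,"dy": 0,"dz": -0.66,"rx": 0,"ry": 0,"rz": 0},
  {"dx": 0,"dy": 0,"dz": -0.66,"rx": 0,"ry": 0,"rz": 0},
  {"dx": 0,"dy": 0,"dz": -0.66,"rx": 0,"ry": 0,"rz": 0},
  {"dx": 0,"dy": 0,"dz": -0.66,"rx": 0,"ry": 0,"rz": 0},
  {"dx": 0,"dy": 0,"dz": 0,"rx": 0,"ry": 0,"rz": 0},
  {"dx": 0,"dy": 0,"dz": 0,"rx": 0,"ry": 0,"rz": 0},
])

```text
t: 5.25
tcp_pos: [0.5033, -0.1166, 0.0147]
tool_rot: [0.831, 0.557, 0.0, 0.0]
force: [-0.2, 0.4, -0.8]
finger_gap: 0.603
gripper_force: 0.0
```

Request:
move_arm([
  {"dx": 0,"dy": 0,"dz": 0,"rx": 0,"ry": 0,"rz": 0},
  {"dx": 0,"dy": 0,"dz": 0,"rx": 0,"ry": 0,"rz": 0},
  {"dx": 0,"dy": 0,"dz": 0,"rx": 0,"ry": 0,"rz": 0},
  {"dx": 0,"dy": 0,"dz": 0,"rx": 0,"ry": 0,"rz": 0},
  {"dx": 0,"dy": 0,"dz": 0,"rx": 0,"ry": 0,"rz": 0},
  {"dx": 0,"dy": 0,"dz": 0,"rx": 0,"ry": 0,"rz": 0},
  {"dx": 0,"dy": 0,"dz": 0,"rx": 0,"ry": 0,"rz": 0},
  {"dx": 0,"dy": 0,"dz": 0,"rx": 0,"ry": 0,"rz": 0},
  {"dx": 0,"dy": 0,"dz": 0,"rx": 0,"ry": 0,"rz": 0},
  {"dx": 0,"dy": 0,"dz": 0,"rx": 0,"ry": 0,"rz": 0},
], claw=0, newtons=80)

```text
t: 6.5
tcp_pos: [0.5033, -0.1166, 0.0153]
tool_rot: [0.831, 0.557, 0.0, 0.0]
force: [-0.1, 0.4, 5.1]
finger_gap: 0.09
gripper_force: 78.5
```

```bash
python3 - <<'E'
from h import *
pose()
# base corners fine: fit edges of rim by white mask in the initial picture
im=cv2.imread("pics/top0.png");hsv=cv2.cvtColor(im,cv2.COLOR_BGR2HSV);S=hsv[:,:,1].astype(int);V=hsv[:,:,2].astype(int)
m=((S<70)&(V>120))
rows=[];
for y in range(275,345,4):
    xs=np.where(m[y,200:250])[0]; rows.append((200+xs.max()+.5,y))
P=plane("top",rows,.025);a=np.polyfit(P[:,0],P[:,1],1);print("-y edge: y=",a, "yaw",np.degrees(np.arctan(a[0])),"resid",np.abs(np.polyval(a,P[:,0])-P[:,1]).max())
for lab,fn in(("+x",0),("-x",1)):
    pts=[]
    for x in range(170,232,4):
        ys=np.where(m[255:365,x])[0]+255; pts.append((x,ys.min()-.5 if fn==0 else ys.max()+.5))
    P=plane("top",pts,.025 if fn==0 else .025);b=np.polyfit(P[:,1],P[:,0],1);print(lab,"x=",b,"yaw",-np.degrees(np.arctan(b[0])),"at y=.19",np.polyval(b,.19),"res",np.abs(np.polyval(b,P[:,1])-P[:,0]).max())
cv2.imwrite("pics/b.png",cv2.resize(im[250:375,75:285],None,fx=3.8,fy=3.8,interpolation=cv2.INTER_CUBIC))
E
```

```text
t 6.5 tcp [ 0.5033 -0.1166  0.0153] close -22.3 tz [ 0.001 -0.    -1.   ] F [-0.1  0.4  5.1] gap 0.09 gf 78.5 q6 -0.05
-y edge: y= [0.05529269 0.08615392] yaw 3.1648150294044872 resid 0.022802533240021336
+x x= [-0.05045244  0.56219148] yaw 2.88826313886866 at y=.19 0.5526055143333434 res 0.0009345280785622023
-x x= [-0.05954457  0.41550685] yaw 3.4076288376492156 at y=.19 0.4041933870404161 res 0.0009513254140700034
```

View pics/b.png

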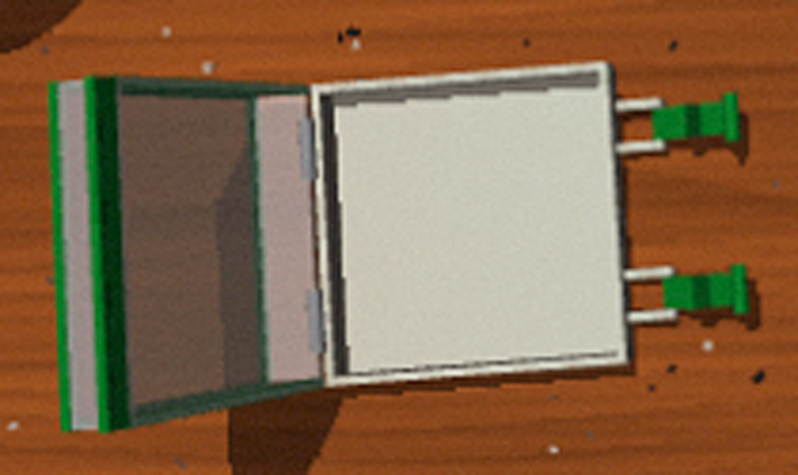

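The base is clean and empty: its rim corners in the crop are at about (313,88), (609,65), (629,372) and (326,385). The cover leans back on the left and both clips are open on the right.

```bash
python3 - <<'E'
from h import *
c=np.array([(312,86),(610,63),(630,371),(326,386)])/3.8+[75,250]-.4
P=plane("top",c,.025);print(P.round(4),P.mean(0).round(4));
for i in range(4):
    e=P[(i+1)%4]-P[i];print(np.linalg.norm(e).round(4),np.degrees(np.arctan2(e[1],e[0])).round(2))
im=cv2.imread("pics/side0.png");print(proj("side",P).round(1))
# floor corners
E
```

```text
[[0.5476 0.2677 0.025 ]
 [0.5556 0.1186 0.025 ]
 [0.4045 0.1101 0.025 ]
 [0.4001 0.26   0.025 ]] [0.4769 0.1891 0.025 ]
0.1493 -86.92
0.1513 -176.77
0.15 91.7
0.1477 2.98
[[266.8 176.3]
 [284.8 210.5]
 [211.1 226. ]
 [202.3 188.3]]
```

Request:
move_arm([
  {"dx": 0,"dy": 0,"dz": 0.4,"rx": 0,"ry": 0,"rz": 0},
  {"dx": 0,"dy": 0,"dz": 0.4,"rx": 0,"ry": 0,"rz": 0},
  {"dx": 0,"dy": 0,"dz": 0.4,"rx": 0,"ry": 0,"rz": 0},
  {"dx": 0,"dy": 0,"dz": 0.4,"rx": 0,"ry": 0,"rz": 0},
  {"dx": 0,"dy": 0,"dz": 0.4,"rx": 0,"ry": 0,"rz": 0},
  {"dx": 0,"dy": 0,"dz": 0.4,"rx": 0,"ry": 0,"rz": 0},
  {"dx": 0,"dy": 0,"dz": 0.4,"rx": 0,"ry": 0,"rz": 0},
  {"dx": 0,"dy": 0,"dz": 0.4,"rx": 0,"ry": 0,"rz": 0},
  {"dx": 0,"dy": 0,"dz": 0,"rx": 0,"ry": 0,"rz": 0},
  {"dx": 0,"dy": 0,"dz": 0,"rx": 0,"ry": 0,"rz": 0},
])

```text
t: 7.75
tcp_pos: [0.5028, -0.1164, 0.0944]
tool_rot: [0.831, 0.557, -0.0, -0.0]
force: [-0.0, -0.4, -2.5]
finger_gap: 0.093
gripper_force: 78.4
```

Request:
move_arm([
  {"dx": -0.1,"dy": 0.9,"dz": 0,"rx": 0,"ry": 0,"rz": 0.085},
  {"dx": -0.1,"dy": 0.9,"dz": 0,"rx": 0,"ry": 0,"rz": 0.085},
  {"dx": -0.1,"dy": 0.9,"dz": 0,"rx": 0,"ry": 0,"rz": 0.085},
  {"dx": -0.1,"dy": 0.9,"dz": 0,"rx": 0,"ry": 0,"rz": 0.085},
  {"dx": -0.1,"dy": 0.9,"dz": 0,"rx": 0,"ry": 0,"rz": 0.085},
  {"dx": -0.1,"dy": 0.9,"dz": 0,"rx": 0,"ry": 0,"rz": 0.085},
  {"dx": -0.1,"dy": 0.9,"dz": 0,"rx": 0,"ry": 0,"rz": 0.085},
  {"dx": -0.1,"dy": 0.9,"dz": 0,"rx": 0,"ry": 0,"rz": 0.085},
  {"dx": -0.1,"dy": 0.9,"dz": 0,"rx": 0,"ry": 0,"rz": 0.085},
  {"dx": -0.1,"dy": 0.9,"dz": 0,"rx": 0,"ry": 0,"rz": 0.085},
])

```text
t: 9.0
tcp_pos: [0.4776, 0.1092, 0.094]
tool_rot: [0.687, 0.727, -0.0, -0.0]
force: [0.2, -0.2, -2.9]
finger_gap: 0.082
gripper_force: 78.4
```

Request:
move_arm([
  {"dx": 0,"dy": 0.8,"dz": 0,"rx": 0,"ry": 0,"rz": 0},
  {"dx": 0,"dy": 0.8,"dz": 0,"rx": 0,"ry": 0,"rz": 0},
  {"dx": 0,"dy": 0.8,"dz": 0,"rx": 0,"ry": 0,"rz": 0},
  {"dx": 0,"dy": 0.8,"dz": 0,"rx": 0,"ry": 0,"rz": 0},
  {"dx": 0,"dy": 0,"dz": -0.4,"rx": 0,"ry": 0,"rz": 0},
  {"dx": 0,"dy": 0,"dz": -0.4,"rx": 0,"ry": 0,"rz": 0},
  {"dx": 0,"dy": 0,"dz": -0.4,"rx": 0,"ry": 0,"rz": 0},
  {"dx": 0,"dy": 0,"dz": -0.4,"rx": 0,"ry": 0,"rz": 0},
  {"dx": 0,"dy": 0,"dz": 0,"rx": 0,"ry": 0,"rz": 0},
  {"dx": 0,"dy": 0,"dz": 0,"rx": 0,"ry": 0,"rz": 0},
])

```text
t: 10.25
tcp_pos: [0.4782, 0.1883, 0.0545]
tool_rot: [0.687, 0.726, 0.0, 0.0]
force: [0.1, 0.2, -1.2]
finger_gap: 0.091
gripper_force: 78.5
```

```bash
python3 - <<'E'
from h import *
pose()
a=snap("top");b=snap("side")
a=cv2.resize(a[245:375,120:290],None,fx=3.5,fy=3.5,interpolation=cv2.INTER_CUBIC);b=cv2.resize(b[130:260,170:310],None,fx=3.5,fy=3.5,interpolation=cv2.INTER_CUBIC)[:455]
o=np.zeros((600,800,3),np.uint8);s=.72
a=cv2.resize(a,None,fx=s,fy=s);b=cv2.resize(b,None,fx=s,fy=s);o[:a.shape[0],:a.shape[1]]=a;o[:b.shape[0],a.shape[1]:a.shape[1]+b.shape[1]]=b
cv2.imwrite("pics/p3.png",o[:340,:,::-1])
E
```

```text
t 10.2 tcp [0.4782 0.1883 0.0545] close 3.1 tz [ 0.  0. -1.] F [ 0.1  0.2 -1.2] gap 0.091 gf 78.5 q6 0.1
```

View pics/p3.png

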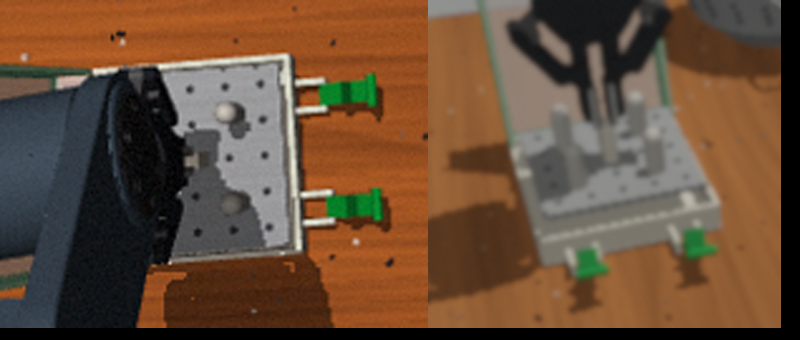

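The plate is held level just above the base, parallel to the rim and nearly centred. I lower it.

Request:
move_arm([
  {"dx": 0,"dy": 0.04,"dz": -0.17,"rx": 0,"ry": 0,"rz": 0},
  {"dx": 0,"dy": 0,"dz": -0.17,"rx": 0,"ry": 0,"rz": 0},
  {"dx": 0,"dy": 0,"dz": -0.17,"rx": 0,"ry": 0,"rz": 0},
  {"dx": 0,"dy": 0,"dz": -0.17,"rx": 0,"ry": 0,"rz": 0},
  {"dx": 0,"dy": 0,"dz": -0.17,"rx": 0,"ry": 0,"rz": 0},
  {"dx": 0,"dy": 0,"dz": -0.17,"rx": 0,"ry": 0,"rz": 0},
  {"dx": 0,"dy": 0,"dz": -0.17,"rx": 0,"ry": 0,"rz": 0},
  {"dx": 0,"dy": 0,"dz": -0.17,"rx": 0,"ry": 0,"rz": 0},
  {"dx": 0,"dy": 0,"dz": 0,"rx": 0,"ry": 0,"rz": 0},
  {"dx": 0,"dy": 0,"dz": 0,"rx": 0,"ry": 0,"rz": 0},
])

```text
t: 11.6
tcp_pos: [0.4781, 0.1895, 0.0205]
tool_rot: [0.687, 0.726, 0.0, 0.0]
force: [0.2, 0.3, -3.0]
finger_gap: 0.087
gripper_force: 78.5
```

Request:
move_arm([
  {"dx": 0,"dy": 0,"dz": -0.04,"rx": 0,"ry": 0,"rz": 0},
  {"dx": 0,"dy": 0,"dz": 0,"rx": 0,"ry": 0,"rz": 0},
  {"dx": 0,"dy": 0,"dz": 0,"rx": 0,"ry": 0,"rz": 0},
  {"dx": 0,"dy": 0,"dz": 0,"rx": 0,"ry": 0,"rz": 0},
  {"dx": 0,"dy": 0,"dz": 0.5,"rx": 0,"ry": 0,"rz": 0},
  {"dx": 0,"dy": 0,"dz": 0.9,"rx": 0,"ry": 0,"rz": 0},
  {"dx": 0,"dy": 0,"dz": 0.9,"rx": 0,"ry": 0,"rz": 0},
  {"dx": 0,"dy": 0,"dz": 0.9,"rx": 0,"ry": 0,"rz": 0},
  {"dx": 0,"dy": -0.8,"dz": 0.6,"rx": 0,"ry": 0,"rz": 0},
  {"dx": 0,"dy": -0.9,"dz": 0.2,"rx": 0,"ry": 0,"rz": 0},
], claw=45)

```text
t: 12.85
tcp_pos: [0.4788, 0.1469, 0.1215]
tool_rot: [0.687, 0.727, 0.001, 0.001]
force: [0.5, -0.0, -0.1]
finger_gap: 0.445
gripper_force: 0.0
```

Request:
move_arm([
  {"dx": 0,"dy": -0.95,"dz": 0,"rx": 0,"ry": 0,"rz": 0},
  {"dx": 0,"dy": -0.95,"dz": 0,"rx": 0,"ry": 0,"rz": 0},
  {"dx": 0,"dy": -0.95,"dz": 0,"rx": 0,"ry": 0,"rz": 0},
  {"dx": 0,"dy": -0.95,"dz": 0,"rx": 0,"ry": 0,"rz": 0},
  {"dx": 0,"dy": -0.95,"dz": 0,"rx": 0,"ry": 0,"rz": 0},
  {"dx": 0,"dy": -0.95,"dz": 0,"rx": 0,"ry": 0,"rz": 0},
  {"dx": 0,"dy": -0.95,"dz": 0,"rx": 0,"ry": 0,"rz": 0},
  {"dx": 0,"dy": -0.95,"dz": 0,"rx": 0,"ry": 0,"rz": 0},
  {"dx": 0,"dy": -0.95,"dz": 0,"rx": 0,"ry": 0,"rz": 0},
  {"dx": 0,"dy": -0.95,"dz": 0,"rx": 0,"ry": 0,"rz": 0},
])

```text
t: 14.1
tcp_pos: [0.4781, -0.0913, 0.1204]
tool_rot: [0.687, 0.726, 0.0, 0.0]
force: [0.1, 0.7, -0.7]
finger_gap: 0.452
gripper_force: 0.0
```

```bash
python3 - <<'E'
from h import *
pose()
a=snap("top");b=snap("side");np.save("t4.npy",a);np.save("s4.npy",b)
c=cv2.resize(a[255:360,150:275],None,fx=4,fy=4,interpolation=cv2.INTER_CUBIC)
d=cv2.resize(cv2.imread("pics/side0.png")[360:480,215:380,::-1],None,fx=3,fy=3,interpolation=cv2.INTER_CUBIC)[:,:300*3]
e=cv2.resize(b[140:240,190:300],None,fx=2.7,fy=2.7,interpolation=cv2.INTER_CUBIC)
o=np.zeros((600,800,3),np.uint8);o[:420,:500]=c;o[:e.shape[0],503:800]=e
cv2.imwrite("pics/p4.png",o[:420,:,::-1]);
print("springs",plane("top",[(483.5,288.2),(460.3,310.9),(504.4,311.8),(482.9,331.5)],.052).round(4))
E
```

```text
t 14.1 tcp [ 0.4781 -0.0913  0.1204] close 3.2 tz [ 0.001 -0.    -1.   ] F [ 0.1  0.7 -0.7] gap 0.452 gf 0.0 q6 -0.47
springs [[ 0.5026 -0.339   0.052 ]
 [ 0.4626 -0.2945  0.052 ]
 [ 0.4588 -0.3751  0.052 ]
 [ 0.4244 -0.3339  0.052 ]]
```

View pics/p4.png

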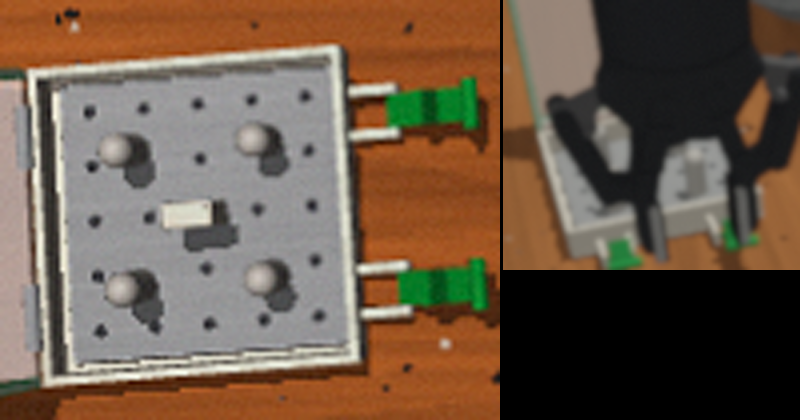

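The plate lies in the base. The post domes are at about crop (116,149), (250,138), (122,288) and (262,277), and the grip is at (187,214).

```bash
python3 - <<'E'
from h import *
c=(np.array([(116,150),(250,139),(122,288),(262,277)])+.5)/4-.5+[150,255]
P=plane("top",c,.041);print("posts",P.round(4),"mean",P.mean(0).round(4))
g=plane("top",[(np.array([187,211])+.5)/4-.5+[150,255]],.044);print("grip",g.round(4))
v=P[1]-P[0]+P[3]-P[2];print("yaw",np.degrees(np.arctan2(v[0],-v[1])),[round(float(np.linalg.norm(P[i]-P[j])),4) for i,j in((0,1),(2,3),(0,2),(1,3))])
# springs: top view sub-pixel and side view
t=cv2.imread("pics/top0.png")[:,:,::-1];s=cv2.imread("pics/side0.png")[:,:,::-1]
S=[(483.5,288.2),(460.3,310.9),(504.4,311.8),(482.9,331.5)]
for q,z in((.052,.052),):
  for u in S:
    p=plane("top",[u],z)[0]; print(p.round(4),"-> side top",proj("side",p).round(1),"bottom",proj("side",[p[0],p[1],.004]).round(1))
hs=cv2.cvtColor(s,cv2.COLOR_RGB2HSV)
for b in blobs((hs[:,:,1]<110),60,(240,365,350,478)):print("side blob",cv2.boundingRect(b))
hs=cv2.cvtColor(t,cv2.COLOR_RGB2HSV)
for b in blobs((hs[:,:,1]<110),40,(435,270,520,350)):print("top blob",cv2.boundingRect(b))
E
```

```text
posts [[0.5089 0.2212 0.041 ]
 [0.5126 0.1588 0.041 ]
 [0.4456 0.2183 0.041 ]
 [0.4493 0.1536 0.041 ]] mean [0.4791 0.188  0.041 ]
grip [[0.4802 0.1874 0.044 ]]
yaw 3.3450882839312324 [0.0625, 0.0649, 0.0634, 0.0635]
[ 0.5026 -0.339   0.052 ] -> side top [[326.5 403.4]] bottom [[326.7 424.4]]
[ 0.4626 -0.2945  0.052 ] -> side top [[285.9 381.2]] bottom [[288.1 402.4]]
[ 0.4588 -0.3751  0.052 ] -> side top [[298.9 441.8]] bottom [[300.6 462.2]]
[ 0.4244 -0.3339  0.052 ] -> side top [[262.  417.4]] bottom [[265.6 438.2]]
side blob (289, 434, 24, 40)
side blob (252, 410, 25, 39)
side blob (317, 396, 22, 39)
side blob (278, 374, 22, 37)
top blob (490, 304, 21, 15)
top blob (469, 324, 20, 15)
top blob (470, 281, 20, 15)
top blob (447, 303, 20, 15)
```

Request:
move_arm([
  {"dx": 0.1,"dy": -0.99,"dz": 0,"rx": 0,"ry": 0,"rz": 0},
  {"dx": 0.1,"dy": -0.99,"dz": 0,"rx": 0,"ry": 0,"rz": 0},
  {"dx": 0.1,"dy": -0.99,"dz": 0,"rx": 0,"ry": 0,"rz": 0},
  {"dx": 0.1,"dy": -0.99,"dz": 0,"rx": 0,"ry": 0,"rz": 0},
  {"dx": 0.1,"dy": -0.99,"dz": 0,"rx": 0,"ry": 0,"rz": 0},
  {"dx": 0.1,"dy": -0.99,"dz": 0,"rx": 0,"ry": 0,"rz": 0},
  {"dx": 0.1,"dy": -0.99,"dz": 0,"rx": 0,"ry": 0,"rz": 0},
  {"dx": 0.1,"dy": -0.99,"dz": 0,"rx": 0,"ry": 0,"rz": 0},
  {"dx": 0.1,"dy": -0.99,"dz": 0,"rx": 0,"ry": 0,"rz": 0},
  {"dx": 0.08,"dy": -0.99,"dz": 0,"rx": 0,"ry": 0,"rz": 0},
])

```text
t: 15.45
tcp_pos: [0.5026, -0.3397, 0.1194]
tool_rot: [0.687, 0.726, 0.0, -0.0]
force: [-1.0, 0.5, 0.6]
finger_gap: 0.449
gripper_force: 0.0
```

Request:
move_arm([
  {"dx": 0,"dy": 0,"dz": 0,"rx": 0,"ry": 0,"rz": 0},
  {"dx": 0,"dy": 0,"dz": -0.5,"rx": 0,"ry": 0,"rz": 0},
  {"dx": 0,"dy": 0,"dz": -0.5,"rx": 0,"ry": 0,"rz": 0},
  {"dx": 0,"dy": 0,"dz": -0.5,"rx": 0,"ry": 0,"rz": 0},
  {"dx": 0,"dy": 0,"dz": -0.5,"rx": 0,"ry": 0,"rz": 0},
  {"dx": 0,"dy": 0,"dz": -0.5,"rx": 0,"ry": 0,"rz": 0},
  {"dx": 0,"dy": 0,"dz": -0.5,"rx": 0,"ry": 0,"rz": 0},
  {"dx": 0,"dy": 0,"dz": -0.5,"rx": 0,"ry": 0,"rz": 0},
  {"dx": 0,"dy": 0,"dz": -0.5,"rx": 0,"ry": 0,"rz": 0},
  {"dx": 0,"dy": 0,"dz": 0,"rx": 0,"ry": 0,"rz": 0},
])

```text
t: 16.7
tcp_pos: [0.5018, -0.3374, 0.0182]
tool_rot: [0.687, 0.726, 0.0, -0.001]
force: [-1.2, 0.4, 0.5]
finger_gap: 0.448
gripper_force: 0.0
```

Request:
move_arm([
  {"dx": 0,"dy": 0,"dz": 0,"rx": 0,"ry": 0,"rz": 0},
  {"dx": 0,"dy": 0,"dz": 0,"rx": 0,"ry": 0,"rz": 0},
  {"dx": 0,"dy": 0,"dz": 0,"rx": 0,"ry": 0,"rz": 0},
  {"dx": 0,"dy": 0,"dz": 0,"rx": 0,"ry": 0,"rz": 0},
  {"dx": 0,"dy": 0,"dz": 0,"rx": 0,"ry": 0,"rz": 0},
  {"dx": 0,"dy": 0,"dz": 0,"rx": 0,"ry": 0,"rz": 0},
  {"dx": 0,"dy": 0,"dz": 0,"rx": 0,"ry": 0,"rz": 0},
  {"dx": 0,"dy": 0,"dz": 0,"rx": 0,"ry": 0,"rz": 0},
  {"dx": 0,"dy": 0,"dz": 0,"rx": 0,"ry": 0,"rz": 0},
  {"dx": 0,"dy": 0,"dz": 0,"rx": 0,"ry": 0,"rz": 0},
], claw=0, newtons=30)

```text
t: 17.95
tcp_pos: [0.5025, -0.338, 0.0195]
tool_rot: [0.687, 0.726, -0.0, -0.0]
force: [0.5, 0.2, 0.2]
finger_gap: 0.295
gripper_force: 29.5
```

```bash
python3 - <<'E'
from h import *
pose();b=snap("side");cv2.imwrite("pics/p5.png",cv2.resize(b[300:480,200:400],None,fx=3,fy=3,interpolation=cv2.INTER_CUBIC)[:,:,::-1])
E
```

```text
t 17.9 tcp [ 0.5025 -0.338   0.0195] close 3.2 tz [-0.  0. -1.] F [0.5 0.2 0.2] gap 0.295 gf 29.5 q6 -0.83
```

View pics/p5.png

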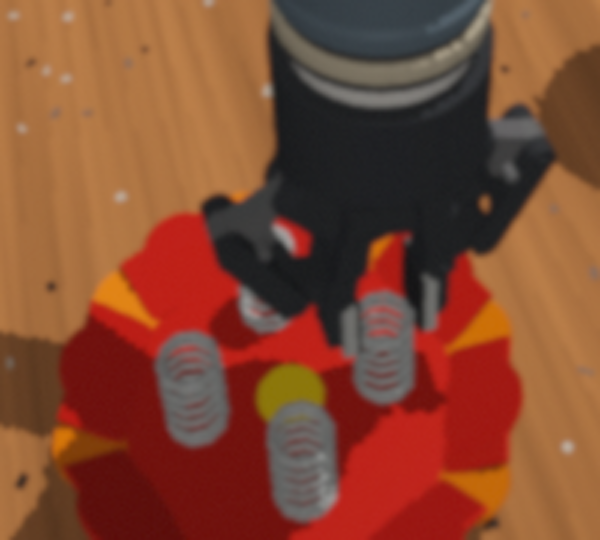

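The spring is between the pads at crop (385,345). I check its offset along y relative to the tool in the same view.

```bash
python3 - <<'E'
from h import *
b=snap("side");hs=cv2.cvtColor(b,cv2.COLOR_RGB2HSV);
for dy in(0,-.002,-.004):
  P=lambda z,dx=0,ddy=0:[.5025+dx,-.338+dy+ddy,z]
  print(dy,"top",proj("side",P(.052)).round(1),"bot",proj("side",P(.004)).round(1),"near bottom rim",proj("side",P(.004,0.003,-.0125)).round(1),"far top rim",proj("side",P(.052,0,.013)).round(1))
g=b[385:445,310:345].astype(int);print("R-G cols at centre",[(y,tuple(b[y,328])) for y in range(394,440,2)])
E
```

```text
0 top [[326.2 402.7]] bot [[326.4 423.7]] near bottom rim [[331.6 432.1]] far top rim [[323.1 393.5]]
-0.002 top [[326.7 404.2]] bot [[326.8 425.2]] near bottom rim [[332.1 433.6]] far top rim [[323.5 394.9]]
-0.004 top [[327.2 405.6]] bot [[327.3 426.6]] near bottom rim [[332.6 435.1]] far top rim [[324.  396.3]]
R-G cols at centre [(394, (np.uint8(182), np.uint8(32), np.uint8(24))), (396, (np.uint8(174), np.uint8(64), np.uint8(61))), (398, (np.uint8(124), np.uint8(106), np.uint8(105))), (400, (np.uint8(117), np.uint8(105), np.uint8(104))), (402, (np.uint8(151), np.uint8(90), np.uint8(87))), (404, (np.uint8(139), np.uint8(98), np.uint8(96))), (406, (np.uint8(139), np.uint8(88), np.uint8(85))), (408, (np.uint8(131), np.uint8(100), np.uint8(98))), (410, (np.uint8(162), np.uint8(78), np.uint8(75))), (412, (np.uint8(119), np.uint8(101), np.uint8(99))), (414, (np.uint8(112), np.uint8(113), np.uint8(111))), (416, (np.uint8(112), np.uint8(105), np.uint8(103))), (418, (np.uint8(103), np.uint8(85), np.uint8(83))), (420, (np.uint8(110), np.uint8(100), np.uint8(98))), (422, (np.uint8(107), np.uint8(98), np.uint8(96))), (424, (np.uint8(109), np.uint8(82), np.uint8(80))), (426, (np.uint8(107), np.uint8(96), np.uint8(94))), (428, (np.uint8(108), np.uint8(83), np.uint8(81))), (430, (np.uint8(107), np.uint8(98), np.uint8(97))), (432, (np.uint8(111), np.uint8(110), np.uint8(109))), (434, (np.uint8(111), np.uint8(75), np.uint8(74))), (436, (np.uint8(116), np.uint8(22), np.uint8(17))), (438, (np.uint8(144), np.uint8(23), np.uint8(17)))]
```

```bash
python3 - <<'E'
from h import *
# initial plate posts: sphere centres z=.036
t=plane("top",(np.array([(143,99),(252,141),(101,210),(211,251)])+.5)/3.4-.5+[310,240],.037)
s=plane("side",(np.array([(273,223),(386,231),(250,306),(372,316)])+.5)/3-.5+[180,200],.037)
t=t[[2,0,3,1]];print(t.round(4));print(s.round(4));print("diff",(s-t).mean(0).round(4))
p=plane("top",[(483.5,288.2),(460.3,310.9),(504.4,311.8),(482.9,331.5)],.052)
E
```

```text
[[ 0.4851 -0.0756  0.037 ]
 [ 0.5448 -0.1002  0.037 ]
 [ 0.4616 -0.1346  0.037 ]
 [ 0.5205 -0.1588  0.037 ]]
[[ 0.4868 -0.0755  0.037 ]
 [ 0.5454 -0.1008  0.037 ]
 [ 0.4625 -0.1346  0.037 ]
 [ 0.5213 -0.1604  0.037 ]]
diff [ 0.001  -0.0005 -0.    ]
```

Request:
move_arm([
  {"dx": 0,"dy": 0,"dz": 0.5,"rx": 0,"ry": 0,"rz": 0},
  {"dx": 0,"dy": 0,"dz": 0.5,"rx": 0,"ry": 0,"rz": 0},
  {"dx": 0,"dy": 0,"dz": 0.5,"rx": 0,"ry": 0,"rz": 0},
  {"dx": 0,"dy": 0,"dz": 0.5,"rx": 0,"ry": 0,"rz": 0},
  {"dx": 0,"dy": 0,"dz": 0.5,"rx": 0,"ry": 0,"rz": 0},
  {"dx": 0,"dy": 0,"dz": 0.5,"rx": 0,"ry": 0,"rz": 0},
  {"dx": 0,"dy": 0,"dz": 0.5,"rx": 0,"ry": 0,"rz": 0},
  {"dx": 0,"dy": 0,"dz": 0.5,"rx": 0,"ry": 0,"rz": 0},
  {"dx": 0,"dy": 0,"dz": 0,"rx": 0,"ry": 0,"rz": 0},
  {"dx": 0,"dy": 0,"dz": 0,"rx": 0,"ry": 0,"rz": 0},
])

```text
t: 19.3
tcp_pos: [0.5023, -0.3378, 0.1193]
tool_rot: [0.687, 0.726, 0.0, -0.0]
force: [-0.4, 0.1, -0.4]
finger_gap: 0.294
gripper_force: 29.6
```

Request:
move_arm([
  {"dx": 0.01,"dy": 0.98,"dz": 0,"rx": 0,"ry": 0,"rz": 0},
  {"dx": 0.01,"dy": 0.98,"dz": 0,"rx": 0,"ry": 0,"rz": 0},
  {"dx": 0.01,"dy": 0.98,"dz": 0,"rx": 0,"ry": 0,"rz": 0},
  {"dx": 0.01,"dy": 0.98,"dz": 0,"rx": 0,"ry": 0,"rz": 0},
  {"dx": 0.01,"dy": 0.98,"dz": 0,"rx": 0,"ry": 0,"rz": 0},
  {"dx": 0.01,"dy": 0.98,"dz": 0,"rx": 0,"ry": 0,"rz": 0},
  {"dx": 0.01,"dy": 0.98,"dz": 0,"rx": 0,"ry": 0,"rz": 0},
  {"dx": 0.01,"dy": 0.98,"dz": 0,"rx": 0,"ry": 0,"rz": 0},
  {"dx": 0.01,"dy": 0.98,"dz": 0,"rx": 0,"ry": 0,"rz": 0},
  {"dx": 0.01,"dy": 0.98,"dz": 0,"rx": 0,"ry": 0,"rz": 0},
])

```text
t: 20.55
tcp_pos: [0.5049, -0.0913, 0.1196]
tool_rot: [0.687, 0.726, 0.0, 0.0]
force: [-0.2, -0.1, -0.8]
finger_gap: 0.296
gripper_force: 29.5
```

Request:
move_arm([
  {"dx": 0.01,"dy": 0.98,"dz": 0,"rx": 0,"ry": 0,"rz": 0},
  {"dx": 0.01,"dy": 0.98,"dz": 0,"rx": 0,"ry": 0,"rz": 0},
  {"dx": 0.01,"dy": 0.98,"dz": 0,"rx": 0,"ry": 0,"rz": 0},
  {"dx": 0.01,"dy": 0.98,"dz": 0,"rx": 0,"ry": 0,"rz": 0},
  {"dx": 0.01,"dy": 0.98,"dz": 0,"rx": 0,"ry": 0,"rz": 0},
  {"dx": 0.01,"dy": 0.98,"dz": 0,"rx": 0,"ry": 0,"rz": 0},
  {"dx": 0.01,"dy": 0.98,"dz": 0,"rx": 0,"ry": 0,"rz": 0},
  {"dx": 0.01,"dy": 0.98,"dz": 0,"rx": 0,"ry": 0,"rz": 0},
  {"dx": 0.01,"dy": 0.98,"dz": 0,"rx": 0,"ry": 0,"rz": 0},
  {"dx": 0.01,"dy": 0.98,"dz": 0,"rx": 0,"ry": 0,"rz": 0},
])

```text
t: 21.8
tcp_pos: [0.507, 0.1536, 0.1196]
tool_rot: [0.687, 0.726, 0.0, 0.0]
force: [0.2, 0.1, -0.2]
finger_gap: 0.295
gripper_force: 29.5
```

Request:
move_arm([
  {"dx": 0.02,"dy": 0.95,"dz": 0,"rx": 0,"ry": 0,"rz": 0},
  {"dx": 0.02,"dy": 0.95,"dz": 0,"rx": 0,"ry": 0,"rz": 0},
  {"dx": 0.02,"dy": 0.95,"dz": 0,"rx": 0,"ry": 0,"rz": 0},
  {"dx": 0,"dy": 0,"dz": -0.4,"rx": 0,"ry": 0,"rz": 0},
  {"dx": 0,"dy": 0,"dz": -0.4,"rx": 0,"ry": 0,"rz": 0},
  {"dx": 0,"dy": 0,"dz": -0.4,"rx": 0,"ry": 0,"rz": 0},
  {"dx": 0,"dy": 0,"dz": -0.4,"rx": 0,"ry": 0,"rz": 0},
  {"dx": 0,"dy": 0,"dz": 0,"rx": 0,"ry": 0,"rz": 0},
  {"dx": 0,"dy": 0,"dz": 0,"rx": 0,"ry": 0,"rz": 0},
  {"dx": 0,"dy": 0,"dz": 0,"rx": 0,"ry": 0,"rz": 0},
])

```text
t: 23.05
tcp_pos: [0.5094, 0.2232, 0.0799]
tool_rot: [0.687, 0.726, 0.0, 0.0]
force: [0.4, -1.0, -0.9]
finger_gap: 0.295
gripper_force: 29.5
```

```bash
python3 - <<'E'
from h import *
pose();a=snap("top");b=snap("side")
c=cv2.resize(b[110:240,180:310],None,fx=4.5,fy=4.5,interpolation=cv2.INTER_CUBIC);cv2.imwrite("pics/p6.png",c[:,:,::-1])
# expected side px of post P1 axis top/foot and spring bottom at TCP
x,y,z=sensors.sense()["tcp_pos"]
f=lambda p:((proj("side",p)-[180,110]+.5)*4.5).round(0)
print("post foot/top",f([.5088,.2217,.010]),f([.5088,.2217,.048]),"spr bot/top",f([x,y-.002,z-.0155]),f([x,y-.002,z+.0325]))
E
```

```text
t 23.1 tcp [0.5094 0.2232 0.0799] close 3.2 tz [ 0.001  0.    -1.   ] F [ 0.4 -1.  -0.9] gap 0.295 gf 29.5 q6 0.16
post foot/top [[337. 384.]] [[329. 317.]] spr bot/top [[326. 288.]] [[315. 197.]]
```

View pics/p6.png

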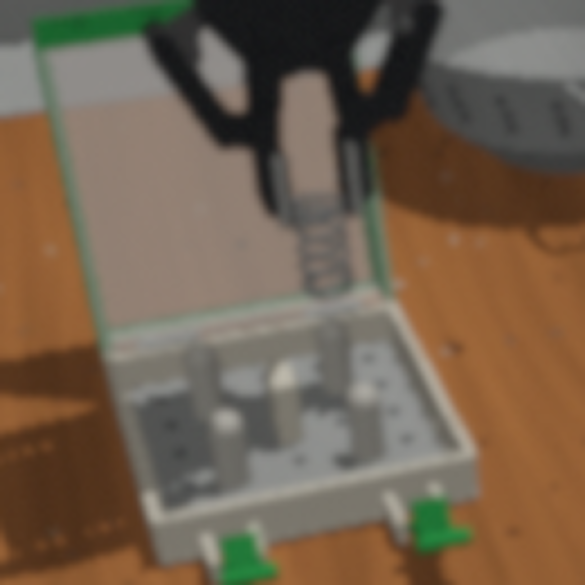

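The spring hangs upright right over post 1 (spring bottom at crop (328,290), post top (331,320)). I lower it gently.

Request:
move_arm([
  {"dx": -0.02,"dy": 0,"dz": -0.16,"rx": 0,"ry": 0,"rz": 0},
  {"dx": 0,"dy": 0,"dz": -0.16,"rx": 0,"ry": 0,"rz": 0},
  {"dx": 0,"dy": 0,"dz": -0.16,"rx": 0,"ry": 0,"rz": 0},
  {"dx": 0,"dy": 0,"dz": -0.16,"rx": 0,"ry": 0,"rz": 0},
  {"dx": 0,"dy": 0,"dz": -0.16,"rx": 0,"ry": 0,"rz": 0},
  {"dx": 0,"dy": 0,"dz": -0.16,"rx": 0,"ry": 0,"rz": 0},
  {"dx": 0,"dy": 0,"dz": -0.16,"rx": 0,"ry": 0,"rz": 0},
  {"dx": 0,"dy": 0,"dz": -0.16,"rx": 0,"ry": 0,"rz": 0},
  {"dx": 0,"dy": 0,"dz": -0.16,"rx": 0,"ry": 0,"rz": 0},
  {"dx": 0,"dy": 0,"dz": -0.16,"rx": 0,"ry": 0,"rz": 0},
])

```text
t: 24.4
tcp_pos: [0.5085, 0.2232, 0.0392]
tool_rot: [0.687, 0.726, -0.0, -0.0]
force: [0.9, -0.2, -1.2]
finger_gap: 0.296
gripper_force: 29.6
```

Request:
move_arm([
  {"dx": 0,"dy": 0,"dz": -0.14,"rx": 0,"ry": 0,"rz": 0},
  {"dx": 0,"dy": 0,"dz": -0.14,"rx": 0,"ry": 0,"rz": 0},
  {"dx": 0,"dy": 0,"dz": -0.14,"rx": 0,"ry": 0,"rz": 0},
  {"dx": 0,"dy": 0,"dz": -0.13,"rx": 0,"ry": 0,"rz": 0},
  {"dx": 0,"dy": 0,"dz": 0,"rx": 0,"ry": 0,"rz": 0.1},
  {"dx": 0,"dy": 0,"dz": 0,"rx": 0,"ry": 0,"rz": -0.1},
  {"dx": 0,"dy": 0,"dz": 0,"rx": 0,"ry": 0,"rz": 0},
  {"dx": 0,"dy": 0,"dz": 0,"rx": 0,"ry": 0,"rz": 0},
  {"dx": 0,"dy": 0,"dz": 0,"rx": 0,"ry": 0,"rz": 0},
  {"dx": 0,"dy": 0,"dz": 0,"rx": 0,"ry": 0,"rz": 0},
])

```text
t: 25.65
tcp_pos: [0.5085, 0.2232, 0.0258]
tool_rot: [0.687, 0.726, -0.0, -0.0]
force: [0.1, -0.1, 0.3]
finger_gap: 0.295
gripper_force: 29.6
```

Request:
move_arm([
  {"dx": 0,"dy": 0,"dz": 0,"rx": 0,"ry": 0,"rz": 0},
  {"dx": 0,"dy": 0,"dz": 0,"rx": 0,"ry": 0,"rz": 0},
  {"dx": 0,"dy": 0,"dz": 0,"rx": 0,"ry": 0,"rz": 0},
  {"dx": 0,"dy": 0,"dz": 0,"rx": 0,"ry": 0,"rz": 0},
  {"dx": 0,"dy": 0,"dz": 0.4,"rx": 0,"ry": 0,"rz": 0},
  {"dx": 0,"dy": 0,"dz": 0.8,"rx": 0,"ry": 0,"rz": 0},
  {"dx": 0,"dy": 0,"dz": 0.8,"rx": 0,"ry": 0,"rz": 0},
  {"dx": 0,"dy": 0,"dz": 0.8,"rx": 0,"ry": 0,"rz": 0},
  {"dx": 0,"dy": 0,"dz": 0.8,"rx": 0,"ry": 0,"rz": 0},
  {"dx": 0,"dy": 0,"dz": 0,"rx": 0,"ry": 0,"rz": 0},
], claw=45)

```text
t: 26.9
tcp_pos: [0.5099, 0.2236, 0.1178]
tool_rot: [0.687, 0.726, 0.002, 0.001]
force: [0.9, -0.2, -1.2]
finger_gap: 0.446
gripper_force: 0.0
```

Request:
move_arm([
  {"dx": -0.186,"dy": -1,"dz": 0,"rx": 0,"ry": 0,"rz": 0},
  {"dx": -0.186,"dy": -1,"dz": 0,"rx": 0,"ry": 0,"rz": 0},
  {"dx": -0.186,"dy": -1,"dz": 0,"rx": 0,"ry": 0,"rz": 0},
  {"dx": -0.186,"dy": -1,"dz": 0,"rx": 0,"ry": 0,"rz": 0},
  {"dx": -0.186,"dy": -1,"dz": 0,"rx": 0,"ry": 0,"rz": 0},
  {"dx": -0.186,"dy": -1,"dz": 0,"rx": 0,"ry": 0,"rz": 0},
  {"dx": -0.186,"dy": -1,"dz": 0,"rx": 0,"ry": 0,"rz": 0},
  {"dx": -0.186,"dy": -1,"dz": 0,"rx": 0,"ry": 0,"rz": 0},
  {"dx": -0.186,"dy": -1,"dz": 0,"rx": 0,"ry": 0,"rz": 0},
  {"dx": -0.186,"dy": -1,"dz": 0,"rx": 0,"ry": 0,"rz": 0},
])

```text
t: 28.15
tcp_pos: [0.4614, -0.0274, 0.1152]
tool_rot: [0.687, 0.726, -0.0, -0.001]
force: [0.2, 0.4, -0.2]
finger_gap: 0.447
gripper_force: 0.0
```

Request:
move_arm([
  {"dx": 0,"dy": -1,"dz": 0,"rx": 0,"ry": 0,"rz": 0},
  {"dx": 0,"dy": -1,"dz": 0,"rx": 0,"ry": 0,"rz": 0},
  {"dx": 0,"dy": -1,"dz": 0,"rx": 0,"ry": 0,"rz": 0},
  {"dx": 0,"dy": -1,"dz": 0,"rx": 0,"ry": 0,"rz": 0},
  {"dx": 0,"dy": -1,"dz": 0,"rx": 0,"ry": 0,"rz": 0},
  {"dx": 0,"dy": -1,"dz": 0,"rx": 0,"ry": 0,"rz": 0},
  {"dx": 0,"dy": -1,"dz": 0,"rx": 0,"ry": 0,"rz": 0},
  {"dx": 0,"dy": -1,"dz": 0,"rx": 0,"ry": 0,"rz": 0},
  {"dx": 0,"dy": -1,"dz": 0,"rx": 0,"ry": 0,"rz": 0},
  {"dx": 0,"dy": -0.75,"dz": 0,"rx": 0,"ry": 0,"rz": 0},
])

```text
t: 29.4
tcp_pos: [0.4617, -0.2713, 0.1151]
tool_rot: [0.688, 0.726, 0.0, -0.001]
force: [0.0, -0.3, 0.4]
finger_gap: 0.446
gripper_force: 0.0
```

```bash
python3 - <<'E'
from h import *
pose();a=snap("top");b=snap("side")
c=cv2.resize(a[255:360,150:275],None,fx=4,fy=4,interpolation=cv2.INTER_CUBIC)
e=cv2.resize(b[140:240,190:300],None,fx=2.7,fy=2.7,interpolation=cv2.INTER_CUBIC)
o=np.zeros((420,800,3),np.uint8);o[:,:500]=c;o[:e.shape[0],503:800]=e
cv2.imwrite("pics/p7.png",o[:,:,::-1])
E
```

```text
t 29.4 tcp [ 0.4617 -0.2713  0.1151] close 3.1 tz [-0.001  0.001 -1.   ] F [ 0.  -0.3  0.4] gap 0.446 gf 0.0 q6 -0.79
```

View pics/p7.png

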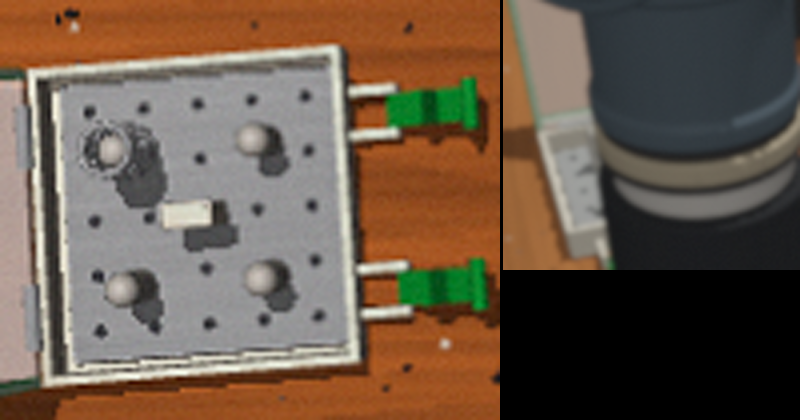

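Spring 1 is down around post 1 (crop (108,150)). Now for spring 2.

Request:
move_arm([
  {"dx": 0.03,"dy": -0.97,"dz": 0,"rx": 0,"ry": 0,"rz": 0},
  {"dx": 0,"dy": 0,"dz": -0.48,"rx": 0,"ry": 0,"rz": 0},
  {"dx": 0,"dy": 0,"dz": -0.48,"rx": 0,"ry": 0,"rz": 0},
  {"dx": 0,"dy": 0,"dz": -0.48,"rx": 0,"ry": 0,"rz": 0},
  {"dx": 0,"dy": 0,"dz": -0.48,"rx": 0,"ry": 0,"rz": 0},
  {"dx": 0,"dy": 0,"dz": -0.48,"rx": 0,"ry": 0,"rz": 0},
  {"dx": 0,"dy": 0,"dz": -0.48,"rx": 0,"ry": 0,"rz": 0},
  {"dx": 0,"dy": 0,"dz": -0.48,"rx": 0,"ry": 0,"rz": 0},
  {"dx": 0,"dy": 0,"dz": -0.48,"rx": 0,"ry": 0,"rz": 0},
  {"dx": 0,"dy": 0,"dz": 0,"rx": 0,"ry": 0,"rz": 0},
])

```text
t: 30.75
tcp_pos: [0.4622, -0.2942, 0.0187]
tool_rot: [0.687, 0.726, 0.0, -0.001]
force: [0.0, 0.3, -0.3]
finger_gap: 0.451
gripper_force: 0.0
```

Request:
move_arm([
  {"dx": 0,"dy": 0,"dz": 0,"rx": 0,"ry": 0,"rz": 0},
  {"dx": 0,"dy": 0,"dz": 0,"rx": 0,"ry": 0,"rz": 0},
  {"dx": 0,"dy": 0,"dz": 0,"rx": 0,"ry": 0,"rz": 0},
  {"dx": 0,"dy": 0,"dz": 0,"rx": 0,"ry": 0,"rz": 0},
  {"dx": 0,"dy": 0,"dz": 0,"rx": 0,"ry": 0,"rz": 0},
  {"dx": 0,"dy": 0,"dz": 0,"rx": 0,"ry": 0,"rz": 0},
  {"dx": 0,"dy": 0,"dz": 0,"rx": 0,"ry": 0,"rz": 0},
  {"dx": 0,"dy": 0,"dz": 0,"rx": 0,"ry": 0,"rz": 0},
  {"dx": 0,"dy": 0,"dz": 0,"rx": 0,"ry": 0,"rz": 0},
  {"dx": 0,"dy": 0,"dz": 0,"rx": 0,"ry": 0,"rz": 0},
], claw=0)

```text
t: 32.0
tcp_pos: [0.4628, -0.2948, 0.0198]
tool_rot: [0.687, 0.726, -0.0, 0.0]
force: [-0.3, 0.3, -0.0]
finger_gap: 0.303
gripper_force: 29.5
```

```bash
cat > y.py <<'E'
from h import *
pose();b=snap("side");x,y,z=sensors.sense()["tcp_pos"];hs=cv2.cvtColor(b,cv2.COLOR_RGB2HSV)
print("expected bottom near rim rows for dy 0,-2,-4mm:",[proj("side",[x+.003,y+d-.0125,z-.0155])[0].round(1).tolist() for d in(0,-.002,-.004)])
c=int(round(proj("side",[x,y,z])[0][0]))+1
for cc in(c-1,c+1,c+3):
  r0=int(proj("side",[x,y,z-.0155])[0][1]);print(cc,[(r,int(hs[r,cc,1])) for r in range(r0-2,r0+18)])
E
python3 y.py
```

```text
t 32.0 tcp [ 0.4628 -0.2948  0.0198] close 3.2 tz [ 0. -0. -1.] F [-0.3  0.3 -0. ] gap 0.303 gf 29.5 q6 -0.83
expected bottom near rim rows for dy 0,-2,-4mm: [[292.7, 410.1], [293.1, 411.5], [293.4, 412.8]]
288 [(400, 61), (401, 58), (402, 29), (403, 44), (404, 89), (405, 72), (406, 31), (407, 19), (408, 17), (409, 30), (410, 83), (411, 161), (412, 216), (413, 223), (414, 228), (415, 229), (416, 230), (417, 225), (418, 225), (419, 224)]
290 [(400, 52), (401, 38), (402, 31), (403, 66), (404, 89), (405, 47), (406, 24), (407, 29), (408, 19), (409, 28), (410, 89), (411, 171), (412, 221), (413, 225), (414, 224), (415, 229), (416, 222), (417, 224), (418, 221), (419, 223)]
292 [(400, 34), (401, 32), (402, 53), (403, 65), (404, 40), (405, 17), (406, 15), (407, 22), (408, 22), (409, 45), (410, 114), (411, 198), (412, 222), (413, 224), (414, 224), (415, 223), (416, 225), (417, 223), (418, 223), (419, 222)]
```

Request:
move_arm([
  {"dx": 0,"dy": 0,"dz": 0.5,"rx": 0,"ry": 0,"rz": 0},
  {"dx": 0,"dy": 0,"dz": 0.5,"rx": 0,"ry": 0,"rz": 0},
  {"dx": 0,"dy": 0,"dz": 0.5,"rx": 0,"ry": 0,"rz": 0},
  {"dx": 0,"dy": 0,"dz": 0.5,"rx": 0,"ry": 0,"rz": 0},
  {"dx": 0,"dy": 0,"dz": 0.5,"rx": 0,"ry": 0,"rz": 0},
  {"dx": 0,"dy": 0,"dz": 0.5,"rx": 0,"ry": 0,"rz": 0},
  {"dx": 0,"dy": 0,"dz": 0.5,"rx": 0,"ry": 0,"rz": 0},
  {"dx": 0,"dy": 0,"dz": 0.5,"rx": 0,"ry": 0,"rz": 0},
  {"dx": 0,"dy": 1,"dz": 0,"rx": 0,"ry": 0,"rz": 0},
  {"dx": 0,"dy": 1,"dz": 0,"rx": 0,"ry": 0,"rz": 0},
])

```text
t: 33.3
tcp_pos: [0.462, -0.2424, 0.1195]
tool_rot: [0.687, 0.726, 0.0, -0.001]
force: [-0.6, 1.3, -0.7]
finger_gap: 0.301
gripper_force: 29.6
```

Request:
move_arm([
  {"dx": -0.07,"dy": 1,"dz": 0,"rx": 0,"ry": 0,"rz": 0},
  {"dx": -0.07,"dy": 1,"dz": 0,"rx": 0,"ry": 0,"rz": 0},
  {"dx": -0.07,"dy": 1,"dz": 0,"rx": 0,"ry": 0,"rz": 0},
  {"dx": -0.07,"dy": 1,"dz": 0,"rx": 0,"ry": 0,"rz": 0},
  {"dx": -0.07,"dy": 1,"dz": 0,"rx": 0,"ry": 0,"rz": 0},
  {"dx": -0.07,"dy": 1,"dz": 0,"rx": 0,"ry": 0,"rz": 0},
  {"dx": -0.07,"dy": 1,"dz": 0,"rx": 0,"ry": 0,"rz": 0},
  {"dx": -0.07,"dy": 1,"dz": 0,"rx": 0,"ry": 0,"rz": 0},
  {"dx": -0.07,"dy": 1,"dz": 0,"rx": 0,"ry": 0,"rz": 0},
  {"dx": -0.07,"dy": 1,"dz": 0,"rx": 0,"ry": 0,"rz": 0},
])

```text
t: 34.55
tcp_pos: [0.4438, 0.0075, 0.1195]
tool_rot: [0.687, 0.727, -0.0, -0.001]
force: [-0.3, -0.0, -0.5]
finger_gap: 0.305
gripper_force: 29.6
```

Request:
move_arm([
  {"dx": 0,"dy": 1,"dz": 0,"rx": 0,"ry": 0,"rz": 0},
  {"dx": 0,"dy": 1,"dz": 0,"rx": 0,"ry": 0,"rz": 0},
  {"dx": 0,"dy": 1,"dz": 0,"rx": 0,"ry": 0,"rz": 0},
  {"dx": 0,"dy": 1,"dz": 0,"rx": 0,"ry": 0,"rz": 0},
  {"dx": 0,"dy": 1,"dz": 0,"rx": 0,"ry": 0,"rz": 0},
  {"dx": 0,"dy": 1,"dz": 0,"rx": 0,"ry": 0,"rz": 0},
  {"dx": 0,"dy": 1,"dz": 0,"rx": 0,"ry": 0,"rz": 0},
  {"dx": 0,"dy": 1,"dz": 0,"rx": 0,"ry": 0,"rz": 0},
  {"dx": 0,"dy": 0.55,"dz": 0,"rx": 0,"ry": 0,"rz": 0},
  {"dx": 0,"dy": 0,"dz": 0,"rx": 0,"ry": 0,"rz": 0},
])

```text
t: 35.8
tcp_pos: [0.4443, 0.2199, 0.1195]
tool_rot: [0.686, 0.727, -0.0, -0.0]
force: [0.4, -0.3, -1.0]
finger_gap: 0.297
gripper_force: 29.5
```

```bash
python3 -c "from h import *;pose()"
```

```text
t 35.8 tcp [0.4443 0.2199 0.1195] close 3.3 tz [-0.001 -0.    -1.   ] F [ 0.4 -0.3 -1. ] gap 0.297 gf 29.5 q6 0.18
```

Close to target (0.4449, 0.2189). I lower it.

Request:
move_arm([
  {"dx": 0.02,"dy": -0.03,"dz": -0.54,"rx": 0,"ry": 0,"rz": 0},
  {"dx": 0,"dy": 0,"dz": -0.54,"rx": 0,"ry": 0,"rz": 0},
  {"dx": 0,"dy": 0,"dz": -0.54,"rx": 0,"ry": 0,"rz": 0},
  {"dx": 0,"dy": 0,"dz": -0.54,"rx": 0,"ry": 0,"rz": 0},
  {"dx": 0,"dy": 0,"dz": -0.16,"rx": 0,"ry": 0,"rz": 0},
  {"dx": 0,"dy": 0,"dz": -0.16,"rx": 0,"ry": 0,"rz": 0},
  {"dx": 0,"dy": 0,"dz": -0.16,"rx": 0,"ry": 0,"rz": 0},
  {"dx": 0,"dy": 0,"dz": -0.16,"rx": 0,"ry": 0,"rz": 0},
  {"dx": 0,"dy": 0,"dz": -0.16,"rx": 0,"ry": 0,"rz": 0},
  {"dx": 0,"dy": 0,"dz": -0.16,"rx": 0,"ry": 0,"rz": 0},
])

```text
t: 37.05
tcp_pos: [0.445, 0.2181, 0.0415]
tool_rot: [0.687, 0.726, -0.001, -0.0]
force: [-2.6, -0.5, 1.7]
finger_gap: 0.298
gripper_force: 29.7
```

A slight side push (-x), so I ease over 0.8 mm, twist and go on down.

Request:
move_arm([
  {"dx": -0.03,"dy": 0,"dz": 0,"rx": 0,"ry": 0,"rz": 0.1},
  {"dx": 0,"dy": 0,"dz": -0.14,"rx": 0,"ry": 0,"rz": -0.1},
  {"dx": 0,"dy": 0,"dz": -0.14,"rx": 0,"ry": 0,"rz": 0.1},
  {"dx": 0,"dy": 0,"dz": -0.14,"rx": 0,"ry": 0,"rz": -0.1},
  {"dx": 0,"dy": 0,"dz": -0.14,"rx": 0,"ry": 0,"rz": 0.1},
  {"dx": 0,"dy": 0,"dz": -0.07,"rx": 0,"ry": 0,"rz": -0.1},
  {"dx": 0,"dy": 0,"dz": 0,"rx": 0,"ry": 0,"rz": 0},
  {"dx": 0,"dy": 0,"dz": 0,"rx": 0,"ry": 0,"rz": 0},
  {"dx": 0,"dy": 0,"dz": 0,"rx": 0,"ry": 0,"rz": 0},
  {"dx": 0,"dy": 0,"dz": 0,"rx": 0,"ry": 0,"rz": 0},
])

```text
t: 38.3
tcp_pos: [0.4456, 0.2183, 0.0261]
tool_rot: [0.687, 0.726, 0.0, 0.0]
force: [0.3, -1.8, 0.8]
finger_gap: 0.302
gripper_force: 29.6
```

Request:
move_arm([
  {"dx": 0,"dy": 0,"dz": 0,"rx": 0,"ry": 0,"rz": 0},
  {"dx": 0,"dy": 0,"dz": 0,"rx": 0,"ry": 0,"rz": 0},
  {"dx": 0,"dy": 0,"dz": 0,"rx": 0,"ry": 0,"rz": 0},
  {"dx": 0,"dy": 0,"dz": 0,"rx": 0,"ry": 0,"rz": 0},
  {"dx": 0,"dy": 0,"dz": 0.74,"rx": 0,"ry": 0,"rz": 0},
  {"dx": 0,"dy": 0,"dz": 1,"rx": 0,"ry": 0,"rz": 0},
  {"dx": 0,"dy": 0,"dz": 1,"rx": 0,"ry": 0,"rz": 0},
  {"dx": 0,"dy": 0,"dz": 1,"rx": 0,"ry": 0,"rz": 0},
  {"dx": 0,"dy": -1,"dz": 0,"rx": 0,"ry": 0,"rz": 0},
  {"dx": 0,"dy": -1,"dz": 0,"rx": 0,"ry": 0,"rz": 0},
], claw=45)

```text
t: 39.55
tcp_pos: [0.4452, 0.168, 0.1201]
tool_rot: [0.687, 0.727, 0.001, 0.0]
force: [0.8, 0.1, 0.2]
finger_gap: 0.45
gripper_force: 0.0
```

Request:
move_arm([
  {"dx": 0.055,"dy": -1,"dz": 0,"rx": 0,"ry": 0,"rz": 0},
  {"dx": 0.055,"dy": -1,"dz": 0,"rx": 0,"ry": 0,"rz": 0},
  {"dx": 0.055,"dy": -1,"dz": 0,"rx": 0,"ry": 0,"rz": 0},
  {"dx": 0.055,"dy": -1,"dz": 0,"rx": 0,"ry": 0,"rz": 0},
  {"dx": 0.055,"dy": -1,"dz": 0,"rx": 0,"ry": 0,"rz": 0},
  {"dx": 0.055,"dy": -1,"dz": 0,"rx": 0,"ry": 0,"rz": 0},
  {"dx": 0.055,"dy": -1,"dz": 0,"rx": 0,"ry": 0,"rz": 0},
  {"dx": 0.055,"dy": -1,"dz": 0,"rx": 0,"ry": 0,"rz": 0},
  {"dx": 0.055,"dy": -1,"dz": 0,"rx": 0,"ry": 0,"rz": 0},
  {"dx": 0.055,"dy": -1,"dz": 0,"rx": 0,"ry": 0,"rz": 0},
])

```text
t: 40.8
tcp_pos: [0.4587, -0.0825, 0.1195]
tool_rot: [0.687, 0.726, 0.0, -0.0]
force: [0.7, 0.2, 0.5]
finger_gap: 0.45
gripper_force: 0.0
```

Request:
move_arm([
  {"dx": 0,"dy": -1,"dz": 0,"rx": 0,"ry": 0,"rz": 0},
  {"dx": 0,"dy": -1,"dz": 0,"rx": 0,"ry": 0,"rz": 0},
  {"dx": 0,"dy": -1,"dz": 0,"rx": 0,"ry": 0,"rz": 0},
  {"dx": 0,"dy": -1,"dz": 0,"rx": 0,"ry": 0,"rz": 0},
  {"dx": 0,"dy": -1,"dz": 0,"rx": 0,"ry": 0,"rz": 0},
  {"dx": 0,"dy": -1,"dz": 0,"rx": 0,"ry": 0,"rz": 0},
  {"dx": 0,"dy": -1,"dz": 0,"rx": 0,"ry": 0,"rz": 0},
  {"dx": 0,"dy": -1,"dz": 0,"rx": 0,"ry": 0,"rz": 0},
  {"dx": 0,"dy": -1,"dz": 0,"rx": 0,"ry": 0,"rz": 0},
  {"dx": 0,"dy": -1,"dz": 0,"rx": 0,"ry": 0,"rz": 0},
])

```text
t: 42.05
tcp_pos: [0.4588, -0.3332, 0.1195]
tool_rot: [0.687, 0.726, 0.0, -0.0]
force: [-0.2, 0.5, 0.7]
finger_gap: 0.45
gripper_force: 0.0
```

```bash
python3 - <<'E'
from h import *
pose();a=snap("top");b=snap("side")
c=cv2.resize(a[255:360,150:275],None,fx=4,fy=4,interpolation=cv2.INTER_CUBIC)
e=cv2.resize(a[260:360,430:530],None,fx=3,fy=3,interpolation=cv2.INTER_CUBIC)
o=np.zeros((420,800,3),np.uint8);o[:,:500]=c;o[:300,500:800]=e
cv2.imwrite("pics/p8.png",o[:,:,::-1])
E
```

```text
t 42.0 tcp [ 0.4588 -0.3332  0.1195] close 3.2 tz [ 0.  0. -1.] F [-0.2  0.5  0.7] gap 0.45 gf 0.0 q6 -0.88
```

View pics/p8.png

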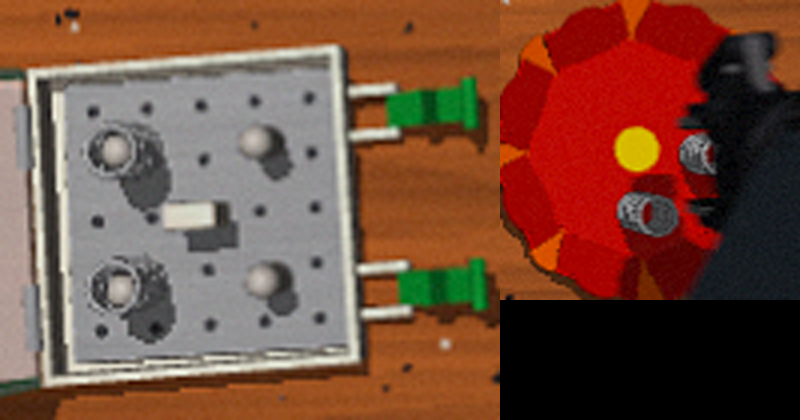

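Springs 1 and 2 are both down on their posts. The plate seems to have slid about 1–2 mm to the right (-y), so I measure that numerically.

```bash
python3 - <<'E'
from h import *
a=snap("top");np.save("t5.npy",a);o=np.load("t4.npy")
g=lambda i:cv2.cvtColor(i,cv2.COLOR_RGB2GRAY).astype(np.float32)
for nm,(x0,y0,x1,y1) in {"P4":(205,280,227,300),"P3":(208,315,232,335),"R":(198,274,232,340),"grip":(186,300,206,318)}.items():
    T=g(o)[y0:y1,x0:x1];k=4
    A=cv2.resize(g(a)[y0-4:y1+4,x0-4:x1+4],None,fx=k,fy=k,interpolation=cv2.INTER_CUBIC);B=cv2.resize(T,None,fx=k,fy=k,interpolation=cv2.INTER_CUBIC)
    r=cv2.matchTemplate(A,B,cv2.TM_CCOEFF_NORMED);_,v,_,l=cv2.minMaxLoc(r);print(nm,v,(l[0]/k-4,l[1]/k-4))
E
```

```text
P4 0.9819799065589905 (0.75, 0.5)
P3 0.9786221385002136 (0.25, 0.5)
R 0.9670034646987915 (0.5, 0.5)
grip 0.8841315507888794 (1.0, 0.25)
```

Request:
move_arm([
  {"dx": 0,"dy": -0.88,"dz": 0,"rx": 0,"ry": 0,"rz": 0},
  {"dx": 0,"dy": -0.88,"dz": 0,"rx": 0,"ry": 0,"rz": 0},
  {"dx": 0,"dy": 0,"dz": -0.57,"rx": 0,"ry": 0,"rz": 0},
  {"dx": 0,"dy": 0,"dz": -0.57,"rx": 0,"ry": 0,"rz": 0},
  {"dx": 0,"dy": 0,"dz": -0.57,"rx": 0,"ry": 0,"rz": 0},
  {"dx": 0,"dy": 0,"dz": -0.57,"rx": 0,"ry": 0,"rz": 0},
  {"dx": 0,"dy": 0,"dz": -0.57,"rx": 0,"ry": 0,"rz": 0},
  {"dx": 0,"dy": 0,"dz": -0.57,"rx": 0,"ry": 0,"rz": 0},
  {"dx": 0,"dy": 0,"dz": -0.57,"rx": 0,"ry": 0,"rz": 0},
  {"dx": 0,"dy": 0,"dz": 0,"rx": 0,"ry": 0,"rz": 0},
])

```text
t: 43.45
tcp_pos: [0.4581, -0.375, 0.0184]
tool_rot: [0.687, 0.726, 0.0, -0.001]
force: [1.2, -0.3, -0.4]
finger_gap: 0.449
gripper_force: 0.0
```

Request:
move_arm([
  {"dx": 0,"dy": 0,"dz": 0,"rx": 0,"ry": 0,"rz": 0},
  {"dx": 0,"dy": 0,"dz": 0,"rx": 0,"ry": 0,"rz": 0},
  {"dx": 0,"dy": 0,"dz": 0,"rx": 0,"ry": 0,"rz": 0},
  {"dx": 0,"dy": 0,"dz": 0,"rx": 0,"ry": 0,"rz": 0},
  {"dx": 0,"dy": 0,"dz": 0,"rx": 0,"ry": 0,"rz": 0},
  {"dx": 0,"dy": 0,"dz": 0,"rx": 0,"ry": 0,"rz": 0},
  {"dx": 0,"dy": 0,"dz": 0,"rx": 0,"ry": 0,"rz": 0},
  {"dx": 0,"dy": 0,"dz": 0,"rx": 0,"ry": 0,"rz": 0},
  {"dx": 0,"dy": 0,"dz": 0,"rx": 0,"ry": 0,"rz": 0},
  {"dx": 0,"dy": 0,"dz": 0,"rx": 0,"ry": 0,"rz": 0},
], claw=0)

```text
t: 44.7
tcp_pos: [0.4588, -0.3757, 0.0197]
tool_rot: [0.687, 0.726, -0.0, -0.0]
force: [-1.0, 0.3, 0.2]
finger_gap: 0.294
gripper_force: 29.5
```

```bash
python3 y.py
```

```text
t 44.7 tcp [ 0.4588 -0.3757  0.0197] close 3.2 tz [-0.  0. -1.] F [-1.   0.3  0.2] gap 0.294 gf 29.5 q6 -0.93
expected bottom near rim rows for dy 0,-2,-4mm: [[306.0, 472.3], [306.4, 474.0], [306.9, 475.7]]
300 [(460, 42), (461, 28), (462, 15), (463, 24), (464, 26), (465, 15), (466, 21), (467, 44), (468, 43), (469, 15), (470, 5), (471, 2), (472, 22), (473, 73), (474, 144), (475, 204), (476, 223), (477, 228), (478, 230), (479, 226)]
302 [(460, 38), (461, 22), (462, 17), (463, 30), (464, 23), (465, 19), (466, 34), (467, 52), (468, 37), (469, 10), (470, 5), (471, 5), (472, 24), (473, 74), (474, 146), (475, 205), (476, 224), (477, 222), (478, 226), (479, 225)]
304 [(460, 25), (461, 17), (462, 29), (463, 32), (464, 22), (465, 21), (466, 40), (467, 33), (468, 10), (469, 2), (470, 2), (471, 17), (472, 54), (473, 117), (474, 190), (475, 220), (476, 223), (477, 222), (478, 223), (479, 224)]
```

Request:
move_arm([
  {"dx": 0,"dy": 0,"dz": 0.5,"rx": 0,"ry": 0,"rz": 0},
  {"dx": 0,"dy": 0,"dz": 0.5,"rx": 0,"ry": 0,"rz": 0},
  {"dx": 0,"dy": 0,"dz": 0.5,"rx": 0,"ry": 0,"rz": 0},
  {"dx": 0,"dy": 0,"dz": 0.5,"rx": 0,"ry": 0,"rz": 0},
  {"dx": 0,"dy": 0,"dz": 0.5,"rx": 0,"ry": 0,"rz": 0},
  {"dx": 0,"dy": 0,"dz": 0.5,"rx": 0,"ry": 0,"rz": 0},
  {"dx": 0,"dy": 0,"dz": 0.5,"rx": 0,"ry": 0,"rz": 0},
  {"dx": 0,"dy": 0,"dz": 0.5,"rx": 0,"ry": 0,"rz": 0},
  {"dx": 0,"dy": 1,"dz": 0,"rx": 0,"ry": 0,"rz": 0},
  {"dx": 0,"dy": 1,"dz": 0,"rx": 0,"ry": 0,"rz": 0},
])

```text
t: 46.0
tcp_pos: [0.4588, -0.3255, 0.1204]
tool_rot: [0.688, 0.726, 0.0, 0.0]
force: [0.2, -0.3, 0.6]
finger_gap: 0.298
gripper_force: 29.6
```

Request:
move_arm([
  {"dx": 0.2,"dy": 1,"dz": 0,"rx": 0,"ry": 0,"rz": 0},
  {"dx": 0.2,"dy": 1,"dz": 0,"rx": 0,"ry": 0,"rz": 0},
  {"dx": 0.2,"dy": 1,"dz": 0,"rx": 0,"ry": 0,"rz": 0},
  {"dx": 0.2,"dy": 1,"dz": 0,"rx": 0,"ry": 0,"rz": 0},
  {"dx": 0.2,"dy": 1,"dz": 0,"rx": 0,"ry": 0,"rz": 0},
  {"dx": 0.2,"dy": 1,"dz": 0,"rx": 0,"ry": 0,"rz": 0},
  {"dx": 0.2,"dy": 1,"dz": 0,"rx": 0,"ry": 0,"rz": 0},
  {"dx": 0.2,"dy": 1,"dz": 0,"rx": 0,"ry": 0,"rz": 0},
  {"dx": 0.2,"dy": 1,"dz": 0,"rx": 0,"ry": 0,"rz": 0},
  {"dx": 0.2,"dy": 1,"dz": 0,"rx": 0,"ry": 0,"rz": 0},
])

```text
t: 47.25
tcp_pos: [0.5091, -0.075, 0.1202]
tool_rot: [0.687, 0.726, 0.0, 0.0]
force: [0.1, -0.2, -0.2]
finger_gap: 0.299
gripper_force: 29.6
```

Request:
move_arm([
  {"dx": 0.12,"dy": 1,"dz": 0,"rx": 0,"ry": 0,"rz": 0},
  {"dx": 0,"dy": 1,"dz": 0,"rx": 0,"ry": 0,"rz": 0},
  {"dx": 0,"dy": 1,"dz": 0,"rx": 0,"ry": 0,"rz": 0},
  {"dx": 0,"dy": 1,"dz": 0,"rx": 0,"ry": 0,"rz": 0},
  {"dx": 0,"dy": 1,"dz": 0,"rx": 0,"ry": 0,"rz": 0},
  {"dx": 0,"dy": 1,"dz": 0,"rx": 0,"ry": 0,"rz": 0},
  {"dx": 0,"dy": 1,"dz": 0,"rx": 0,"ry": 0,"rz": 0},
  {"dx": 0,"dy": 1,"dz": 0,"rx": 0,"ry": 0,"rz": 0},
  {"dx": 0,"dy": 1,"dz": 0,"rx": 0,"ry": 0,"rz": 0},
  {"dx": 0,"dy": 0.35,"dz": 0,"rx": 0,"ry": 0,"rz": 0},
])

```text
t: 48.5
tcp_pos: [0.5117, 0.1591, 0.1201]
tool_rot: [0.687, 0.727, 0.0, 0.0]
force: [-0.1, 0.6, -0.3]
finger_gap: 0.294
gripper_force: 29.6
```

```bash
python3 -c "from h import *;pose()"
```

```text
t 48.5 tcp [0.5117 0.1591 0.1201] close 3.3 tz [ 0. -0. -1.] F [-0.1  0.6 -0.3] gap 0.294 gf 29.6 q6 0.04
```

Request:
move_arm([
  {"dx": 0,"dy": -0.04,"dz": -0.54,"rx": 0,"ry": 0,"rz": 0},
  {"dx": 0,"dy": 0,"dz": -0.54,"rx": 0,"ry": 0,"rz": 0},
  {"dx": 0,"dy": 0,"dz": -0.54,"rx": 0,"ry": 0,"rz": 0},
  {"dx": 0,"dy": 0,"dz": -0.54,"rx": 0,"ry": 0,"rz": 0},
  {"dx": 0,"dy": 0,"dz": -0.16,"rx": 0,"ry": 0,"rz": 0},
  {"dx": 0,"dy": 0,"dz": -0.16,"rx": 0,"ry": 0,"rz": 0},
  {"dx": 0,"dy": 0,"dz": -0.16,"rx": 0,"ry": 0,"rz": 0},
  {"dx": 0,"dy": 0,"dz": -0.16,"rx": 0,"ry": 0,"rz": 0},
  {"dx": 0,"dy": 0,"dz": -0.16,"rx": 0,"ry": 0,"rz": 0},
  {"dx": 0,"dy": 0,"dz": -0.16,"rx": 0,"ry": 0,"rz": 0},
])

```text
t: 49.75
tcp_pos: [0.5119, 0.157, 0.0416]
tool_rot: [0.687, 0.726, 0.0, 0.0]
force: [0.5, 0.3, -1.1]
finger_gap: 0.294
gripper_force: 29.6
```

Request:
move_arm([
  {"dx": 0,"dy": 0,"dz": -0.14,"rx": 0,"ry": 0,"rz": 0.1},
  {"dx": 0,"dy": 0,"dz": -0.14,"rx": 0,"ry": 0,"rz": -0.1},
  {"dx": 0,"dy": 0,"dz": -0.14,"rx": 0,"ry": 0,"rz": 0.1},
  {"dx": 0,"dy": 0,"dz": -0.14,"rx": 0,"ry": 0,"rz": -0.1},
  {"dx": 0,"dy": 0,"dz": -0.07,"rx": 0,"ry": 0,"rz": 0},
  {"dx": 0,"dy": 0,"dz": 0,"rx": 0,"ry": 0,"rz": 0},
  {"dx": 0,"dy": 0,"dz": 0,"rx": 0,"ry": 0,"rz": 0},
  {"dx": 0,"dy": 0,"dz": 0,"rx": 0,"ry": 0,"rz": 0},
  {"dx": 0,"dy": 0,"dz": 0,"rx": 0,"ry": 0,"rz": 0},
  {"dx": 0,"dy": 0,"dz": 0,"rx": 0,"ry": 0,"rz": 0},
])

```text
t: 51.0
tcp_pos: [0.5118, 0.157, 0.0261]
tool_rot: [0.687, 0.726, 0.0, 0.0]
force: [-0.4, -1.3, -0.4]
finger_gap: 0.292
gripper_force: 29.6
```

Request:
move_arm([
  {"dx": 0,"dy": 0,"dz": 0,"rx": 0,"ry": 0,"rz": 0},
  {"dx": 0,"dy": 0,"dz": 0,"rx": 0,"ry": 0,"rz": 0},
  {"dx": 0,"dy": 0,"dz": 0,"rx": 0,"ry": 0,"rz": 0},
  {"dx": 0,"dy": 0,"dz": 0,"rx": 0,"ry": 0,"rz": 0},
  {"dx": 0,"dy": 0,"dz": 0.74,"rx": 0,"ry": 0,"rz": 0},
  {"dx": 0,"dy": 0,"dz": 1,"rx": 0,"ry": 0,"rz": 0},
  {"dx": 0,"dy": 0,"dz": 1,"rx": 0,"ry": 0,"rz": 0},
  {"dx": 0,"dy": 0,"dz": 1,"rx": 0,"ry": 0,"rz": 0},
  {"dx": 0,"dy": -1,"dz": 0,"rx": 0,"ry": 0,"rz": 0},
  {"dx": 0,"dy": -1,"dz": 0,"rx": 0,"ry": 0,"rz": 0},
], claw=45)

```text
t: 52.25
tcp_pos: [0.5119, 0.1067, 0.1201]
tool_rot: [0.687, 0.727, 0.0, 0.0]
force: [0.8, -0.3, 0.0]
finger_gap: 0.447
gripper_force: 0.0
```

Request:
move_arm([
  {"dx": -0.35,"dy": -1,"dz": 0,"rx": 0,"ry": 0,"rz": 0},
  {"dx": -0.35,"dy": -1,"dz": 0,"rx": 0,"ry": 0,"rz": 0},
  {"dx": -0.35,"dy": -1,"dz": 0,"rx": 0,"ry": 0,"rz": 0},
  {"dx": -0.35,"dy": -1,"dz": 0,"rx": 0,"ry": 0,"rz": 0},
  {"dx": -0.35,"dy": -1,"dz": 0,"rx": 0,"ry": 0,"rz": 0},
  {"dx": -0.35,"dy": -1,"dz": 0,"rx": 0,"ry": 0,"rz": 0},
  {"dx": -0.35,"dy": -1,"dz": 0,"rx": 0,"ry": 0,"rz": 0},
  {"dx": -0.35,"dy": -1,"dz": 0,"rx": 0,"ry": 0,"rz": 0},
  {"dx": -0.35,"dy": -1,"dz": 0,"rx": 0,"ry": 0,"rz": 0},
  {"dx": -0.35,"dy": -1,"dz": 0,"rx": 0,"ry": 0,"rz": 0},
])

```text
t: 53.5
tcp_pos: [0.424, -0.1438, 0.1196]
tool_rot: [0.687, 0.726, 0.0, 0.0]
force: [0.6, -1.1, 0.5]
finger_gap: 0.451
gripper_force: 0.0
```

Request:
move_arm([
  {"dx": 0,"dy": -1,"dz": 0,"rx": 0,"ry": 0,"rz": 0},
  {"dx": 0,"dy": -1,"dz": 0,"rx": 0,"ry": 0,"rz": 0},
  {"dx": 0,"dy": -1,"dz": 0,"rx": 0,"ry": 0,"rz": 0},
  {"dx": 0,"dy": -1,"dz": 0,"rx": 0,"ry": 0,"rz": 0},
  {"dx": 0,"dy": -1,"dz": 0,"rx": 0,"ry": 0,"rz": 0},
  {"dx": 0,"dy": -1,"dz": 0,"rx": 0,"ry": 0,"rz": 0},
  {"dx": 0,"dy": -1,"dz": 0,"rx": 0,"ry": 0,"rz": 0},
  {"dx": 0,"dy": -0.7,"dz": 0,"rx": 0,"ry": 0,"rz": 0},
  {"dx": 0,"dy": 0,"dz": 0,"rx": 0,"ry": 0,"rz": 0},
  {"dx": 0,"dy": 0,"dz": 0,"rx": 0,"ry": 0,"rz": 0},
])

```text
t: 54.75
tcp_pos: [0.4239, -0.3345, 0.1193]
tool_rot: [0.687, 0.726, 0.0, -0.001]
force: [-0.9, -0.5, -0.3]
finger_gap: 0.45
gripper_force: 0.0
```

```bash
python3 - <<'E'
from h import *
pose();a=snap("top");np.save("t6.npy",a);o=np.load("t5.npy")
g=lambda i:cv2.cvtColor(i,cv2.COLOR_RGB2GRAY).astype(np.float32)
for nm,(x0,y0,x1,y1) in {"P3":(208,315,232,335),"P2":(170,318,190,335),"P1":(170,283,190,300),"grip":(186,300,206,318)}.items():
    k=4;A=cv2.resize(g(a)[y0-4:y1+4,x0-4:x1+4],None,fx=k,fy=k,interpolation=cv2.INTER_CUBIC);B=cv2.resize(g(o)[y0:y1,x0:x1],None,fx=k,fy=k,interpolation=cv2.INTER_CUBIC)
    r=cv2.matchTemplate(A,B,cv2.TM_CCOEFF_NORMED);_,v,_,l=cv2.minMaxLoc(r);print(nm,v,(l[0]/k-4,l[1]/k-4))
E
```

```text
t 54.8 tcp [ 0.4239 -0.3345  0.1193] close 3.2 tz [-0.001  0.002 -1.   ] F [-0.9 -0.5 -0.3] gap 0.45 gf 0.0 q6 -0.93
P3 0.9964946508407593 (0.0, 0.0)
P2 0.9969268441200256 (0.0, 0.0)
P1 0.9964455962181091 (0.0, 0.0)
grip 0.9979662895202637 (0.0, 0.0)
```

The plate hasn't moved. I grasp spring 4.

Request:
move_arm([
  {"dx": 0.02,"dy": -0.02,"dz": -0.5,"rx": 0,"ry": 0,"rz": 0},
  {"dx": 0,"dy": 0,"dz": -0.5,"rx": 0,"ry": 0,"rz": 0},
  {"dx": 0,"dy": 0,"dz": -0.5,"rx": 0,"ry": 0,"rz": 0},
  {"dx": 0,"dy": 0,"dz": -0.5,"rx": 0,"ry": 0,"rz": 0},
  {"dx": 0,"dy": 0,"dz": -0.5,"rx": 0,"ry": 0,"rz": 0},
  {"dx": 0,"dy": 0,"dz": -0.5,"rx": 0,"ry": 0,"rz": 0},
  {"dx": 0,"dy": 0,"dz": -0.5,"rx": 0,"ry": 0,"rz": 0},
  {"dx": 0,"dy": 0,"dz": -0.5,"rx": 0,"ry": 0,"rz": 0},
  {"dx": 0,"dy": 0,"dz": 0,"rx": 0,"ry": 0,"rz": 0},
  {"dx": 0,"dy": 0,"dz": 0,"rx": 0,"ry": 0,"rz": 0},
])

```text
t: 56.05
tcp_pos: [0.4249, -0.3362, 0.0196]
tool_rot: [0.687, 0.726, -0.0, 0.0]
force: [-0.1, -0.4, 0.5]
finger_gap: 0.45
gripper_force: 0.0
```

Request:
move_arm([
  {"dx": 0,"dy": 0,"dz": 0,"rx": 0,"ry": 0,"rz": 0},
  {"dx": 0,"dy": 0,"dz": 0,"rx": 0,"ry": 0,"rz": 0},
  {"dx": 0,"dy": 0,"dz": 0,"rx": 0,"ry": 0,"rz": 0},
  {"dx": 0,"dy": 0,"dz": 0,"rx": 0,"ry": 0,"rz": 0},
  {"dx": 0,"dy": 0,"dz": 0,"rx": 0,"ry": 0,"rz": 0},
  {"dx": 0,"dy": 0,"dz": 0,"rx": 0,"ry": 0,"rz": 0},
  {"dx": 0,"dy": 0,"dz": 0,"rx": 0,"ry": 0,"rz": 0},
  {"dx": 0,"dy": 0,"dz": 0,"rx": 0,"ry": 0,"rz": 0},
  {"dx": 0,"dy": 0,"dz": 0,"rx": 0,"ry": 0,"rz": 0},
  {"dx": 0,"dy": 0,"dz": 0,"rx": 0,"ry": 0,"rz": 0},
], claw=0)

```text
t: 57.3
tcp_pos: [0.4248, -0.336, 0.0195]
tool_rot: [0.687, 0.726, 0.0, -0.0]
force: [-0.1, 0.5, 0.4]
finger_gap: 0.304
gripper_force: 29.4
```

```bash
python3 y.py
```

```text
t 57.3 tcp [ 0.4248 -0.336   0.0195] close 3.2 tz [ 0.  0. -1.] F [-0.1  0.5  0.4] gap 0.304 gf 29.4 q6 -0.93
expected bottom near rim rows for dy 0,-2,-4mm: [[270.6, 448.5], [270.9, 450.1], [271.3, 451.7]]
265 [(437, 15), (438, 23), (439, 18), (440, 19), (441, 53), (442, 78), (443, 40), (444, 12), (445, 2), (446, 7), (447, 35), (448, 95), (449, 170), (450, 220), (451, 223), (452, 229), (453, 221), (454, 226), (455, 228), (456, 225)]
267 [(437, 13), (438, 20), (439, 15), (440, 29), (441, 64), (442, 69), (443, 25), (444, 5), (445, 2), (446, 17), (447, 56), (448, 127), (449, 191), (450, 223), (451, 230), (452, 226), (453, 229), (454, 225), (455, 225), (456, 227)]
269 [(437, 3), (438, 10), (439, 20), (440, 35), (441, 48), (442, 28), (443, 10), (444, 2), (445, 7), (446, 33), (447, 87), (448, 159), (449, 208), (450, 227), (451, 226), (452, 226), (453, 225), (454, 225), (455, 223), (456, 224)]
```

Request:
move_arm([
  {"dx": 0,"dy": 0,"dz": 0.5,"rx": 0,"ry": 0,"rz": 0},
  {"dx": 0,"dy": 0,"dz": 0.5,"rx": 0,"ry": 0,"rz": 0},
  {"dx": 0,"dy": 0,"dz": 0.5,"rx": 0,"ry": 0,"rz": 0},
  {"dx": 0,"dy": 0,"dz": 0.5,"rx": 0,"ry": 0,"rz": 0},
  {"dx": 0,"dy": 0,"dz": 0.5,"rx": 0,"ry": 0,"rz": 0},
  {"dx": 0,"dy": 0,"dz": 0.5,"rx": 0,"ry": 0,"rz": 0},
  {"dx": 0,"dy": 0,"dz": 0.5,"rx": 0,"ry": 0,"rz": 0},
  {"dx": 0,"dy": 0,"dz": 0.5,"rx": 0,"ry": 0,"rz": 0},
  {"dx": 0,"dy": 0.8,"dz": 0,"rx": 0,"ry": 0,"rz": 0},
  {"dx": 0,"dy": 0.75,"dz": 0,"rx": 0,"ry": 0,"rz": 0},
])

```text
t: 58.6
tcp_pos: [0.4241, -0.295, 0.1192]
tool_rot: [0.687, 0.726, 0.0, -0.001]
force: [-0.4, 0.2, -0.5]
finger_gap: 0.301
gripper_force: 29.5
```

Request:
move_arm([
  {"dx": 0.09,"dy": 1,"dz": 0,"rx": 0,"ry": 0,"rz": 0},
  {"dx": 0.09,"dy": 1,"dz": 0,"rx": 0,"ry": 0,"rz": 0},
  {"dx": 0.09,"dy": 1,"dz": 0,"rx": 0,"ry": 0,"rz": 0},
  {"dx": 0.09,"dy": 1,"dz": 0,"rx": 0,"ry": 0,"rz": 0},
  {"dx": 0.09,"dy": 1,"dz": 0,"rx": 0,"ry": 0,"rz": 0},
  {"dx": 0.09,"dy": 1,"dz": 0,"rx": 0,"ry": 0,"rz": 0},
  {"dx": 0.09,"dy": 1,"dz": 0,"rx": 0,"ry": 0,"rz": 0},
  {"dx": 0.09,"dy": 1,"dz": 0,"rx": 0,"ry": 0,"rz": 0},
  {"dx": 0.09,"dy": 1,"dz": 0,"rx": 0,"ry": 0,"rz": 0},
  {"dx": 0.12,"dy": 1,"dz": 0,"rx": 0,"ry": 0,"rz": 0},
])

```text
t: 59.85
tcp_pos: [0.4464, -0.0449, 0.119]
tool_rot: [0.687, 0.727, -0.0, -0.001]
force: [1.1, 0.1, -0.3]
finger_gap: 0.302
gripper_force: 29.5
```

Request:
move_arm([
  {"dx": 0,"dy": 1,"dz": 0,"rx": 0,"ry": 0,"rz": 0},
  {"dx": 0,"dy": 1,"dz": 0,"rx": 0,"ry": 0,"rz": 0},
  {"dx": 0,"dy": 1,"dz": 0,"rx": 0,"ry": 0,"rz": 0},
  {"dx": 0,"dy": 1,"dz": 0,"rx": 0,"ry": 0,"rz": 0},
  {"dx": 0,"dy": 1,"dz": 0,"rx": 0,"ry": 0,"rz": 0},
  {"dx": 0,"dy": 1,"dz": 0,"rx": 0,"ry": 0,"rz": 0},
  {"dx": 0,"dy": 1,"dz": 0,"rx": 0,"ry": 0,"rz": 0},
  {"dx": 0,"dy": 1,"dz": 0,"rx": 0,"ry": 0,"rz": 0},
  {"dx": 0,"dy": 0,"dz": 0,"rx": 0,"ry": 0,"rz": 0},
  {"dx": 0,"dy": 0,"dz": 0,"rx": 0,"ry": 0,"rz": 0},
])

```text
t: 61.1
tcp_pos: [0.4468, 0.1528, 0.1192]
tool_rot: [0.687, 0.727, -0.001, -0.0]
force: [0.1, -0.6, -0.8]
finger_gap: 0.298
gripper_force: 29.5
```

```bash
python3 -c "from h import *;pose()"
```

```text
t 61.1 tcp [0.4468 0.1528 0.1192] close 3.2 tz [-0.002 -0.    -1.   ] F [ 0.1 -0.6 -0.8] gap 0.298 gf 29.5 q6 0.04
```

Request:
move_arm([
  {"dx": 0.03,"dy": 0,"dz": -0.54,"rx": 0,"ry": 0,"rz": 0},
  {"dx": 0,"dy": 0,"dz": -0.54,"rx": 0,"ry": 0,"rz": 0},
  {"dx": 0,"dy": 0,"dz": -0.54,"rx": 0,"ry": 0,"rz": 0},
  {"dx": 0,"dy": 0,"dz": -0.54,"rx": 0,"ry": 0,"rz": 0},
  {"dx": 0,"dy": 0,"dz": -0.16,"rx": 0,"ry": 0,"rz": 0},
  {"dx": 0,"dy": 0,"dz": -0.16,"rx": 0,"ry": 0,"rz": 0},
  {"dx": 0,"dy": 0,"dz": -0.16,"rx": 0,"ry": 0,"rz": 0},
  {"dx": 0,"dy": 0,"dz": -0.16,"rx": 0,"ry": 0,"rz": 0},
  {"dx": 0,"dy": 0,"dz": -0.16,"rx": 0,"ry": 0,"rz": 0},
  {"dx": 0,"dy": 0,"dz": -0.16,"rx": 0,"ry": 0,"rz": 0},
])

```text
t: 62.35
tcp_pos: [0.4489, 0.1528, 0.0414]
tool_rot: [0.687, 0.726, 0.0, 0.0]
force: [0.7, -0.3, 0.6]
finger_gap: 0.297
gripper_force: 29.5
```

Request:
move_arm([
  {"dx": 0,"dy": 0,"dz": -0.14,"rx": 0,"ry": 0,"rz": 0.1},
  {"dx": 0,"dy": 0,"dz": -0.14,"rx": 0,"ry": 0,"rz": -0.1},
  {"dx": 0,"dy": 0,"dz": -0.14,"rx": 0,"ry": 0,"rz": 0.1},
  {"dx": 0,"dy": 0,"dz": -0.14,"rx": 0,"ry": 0,"rz": -0.1},
  {"dx": 0,"dy": 0,"dz": -0.07,"rx": 0,"ry": 0,"rz": 0},
  {"dx": 0,"dy": 0,"dz": 0,"rx": 0,"ry": 0,"rz": 0},
  {"dx": 0,"dy": 0,"dz": 0,"rx": 0,"ry": 0,"rz": 0},
  {"dx": 0,"dy": 0,"dz": 0,"rx": 0,"ry": 0,"rz": 0},
  {"dx": 0,"dy": 0,"dz": 0,"rx": 0,"ry": 0,"rz": 0},
  {"dx": 0,"dy": 0,"dz": 0,"rx": 0,"ry": 0,"rz": 0},
])

```text
t: 63.6
tcp_pos: [0.4487, 0.1527, 0.0258]
tool_rot: [0.687, 0.726, -0.0, -0.0]
force: [-0.0, -0.6, -0.2]
finger_gap: 0.303
gripper_force: 29.5
```

Request:
move_arm([
  {"dx": 0,"dy": 0,"dz": 0,"rx": 0,"ry": 0,"rz": 0},
  {"dx": 0,"dy": 0,"dz": 0,"rx": 0,"ry": 0,"rz": 0},
  {"dx": 0,"dy": 0,"dz": 0,"rx": 0,"ry": 0,"rz": 0},
  {"dx": 0,"dy": 0,"dz": 0,"rx": 0,"ry": 0,"rz": 0},
  {"dx": 0,"dy": 0,"dz": 0.74,"rx": 0,"ry": 0,"rz": 0},
  {"dx": 0,"dy": 0,"dz": 1,"rx": 0,"ry": 0,"rz": 0},
  {"dx": 0,"dy": 0,"dz": 1,"rx": 0,"ry": 0,"rz": 0},
  {"dx": 0,"dy": 0,"dz": 1,"rx": 0,"ry": 0,"rz": 0},
  {"dx": 0,"dy": -1,"dz": 1,"rx": 0,"ry": 0,"rz": 0},
  {"dx": 0,"dy": -1,"dz": 1,"rx": 0,"ry": 0,"rz": 0},
], claw=45)

```text
t: 64.85
tcp_pos: [0.4485, 0.1024, 0.1701]
tool_rot: [0.687, 0.727, 0.0, 0.0]
force: [0.0, -1.3, -0.6]
finger_gap: 0.448
gripper_force: 0.0
```

Request:
move_arm([
  {"dx": 0.1,"dy": -1,"dz": 1,"rx": 0,"ry": 0,"rz": 0},
  {"dx": 0.1,"dy": -1,"dz": 1,"rx": 0,"ry": 0,"rz": 0},
  {"dx": 0.1,"dy": -1,"dz": 1,"rx": 0,"ry": 0,"rz": 0},
  {"dx": 0.1,"dy": -1,"dz": 1,"rx": 0,"ry": 0,"rz": 0},
  {"dx": 0.1,"dy": -1,"dz": 0,"rx": 0,"ry": 0,"rz": 0},
  {"dx": 0.1,"dy": -1,"dz": 0,"rx": 0,"ry": 0,"rz": 0},
  {"dx": 0.1,"dy": -1,"dz": 0,"rx": 0,"ry": 0,"rz": 0},
  {"dx": 0.1,"dy": -1,"dz": 0,"rx": 0,"ry": 0,"rz": 0},
  {"dx": 0.1,"dy": -1,"dz": 0,"rx": 0,"ry": 0,"rz": 0},
  {"dx": 0.1,"dy": -1,"dz": 0,"rx": 0,"ry": 0,"rz": 0},
], claw=0)

```text
t: 66.1
tcp_pos: [0.4735, -0.1479, 0.2691]
tool_rot: [0.687, 0.726, -0.0, -0.0]
force: [-0.6, 0.4, -0.5]
finger_gap: -0.003
gripper_force: 0.0
```

```bash
python3 - <<'E'
from h import *
pose();a=snap("top");b=snap("side");np.save("t7.npy",a)
c=cv2.resize(a[255:360,80:275],None,fx=4,fy=4,interpolation=cv2.INTER_CUBIC)
cv2.imwrite("pics/p9.png",c[:,:,::-1])
E
```

```text
t 66.1 tcp [ 0.4735 -0.1479  0.2691] close 3.2 tz [-0.  0. -1.] F [-0.6  0.4 -0.5] gap -0.003 gf 0.0 q6 -0.58
```

View pics/p9.png

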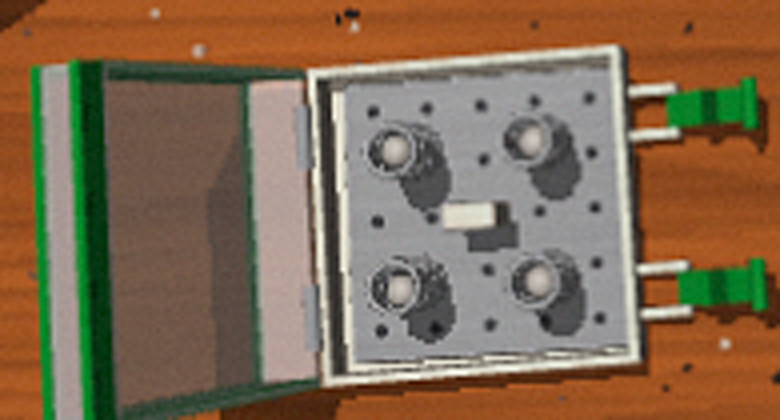

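All four springs stand on their posts (crop (392,150), (528,140), (397,288), (537,281)). The cover's outer edge is at about y = 0.34. With the fingers shut I go over behind the cover.

Request:
move_arm([
  {"dx": 0,"dy": 1,"dz": 0,"rx": 0,"ry": 0,"rz": 0},
  {"dx": 0,"dy": 1,"dz": 0,"rx": 0,"ry": 0,"rz": 0},
  {"dx": 0,"dy": 1,"dz": 0,"rx": 0,"ry": 0,"rz": 0},
  {"dx": 0,"dy": 1,"dz": 0,"rx": 0,"ry": 0,"rz": 0},
  {"dx": 0,"dy": 1,"dz": 0,"rx": 0,"ry": 0,"rz": 0},
  {"dx": 0,"dy": 1,"dz": 0,"rx": 0,"ry": 0,"rz": 0},
  {"dx": 0,"dy": 1,"dz": 0,"rx": 0,"ry": 0,"rz": 0},
  {"dx": 0,"dy": 1,"dz": 0,"rx": 0,"ry": 0,"rz": 0},
  {"dx": 0,"dy": 1,"dz": 0,"rx": 0,"ry": 0,"rz": 0},
  {"dx": 0,"dy": 1,"dz": 0,"rx": 0,"ry": 0,"rz": 0},
])

```text
t: 67.45
tcp_pos: [0.4727, 0.1044, 0.2691]
tool_rot: [0.687, 0.727, -0.0, -0.001]
force: [-0.0, 0.3, 0.2]
finger_gap: -0.002
gripper_force: 0.0
```

Request:
move_arm([
  {"dx": 0,"dy": 1,"dz": 0,"rx": 0,"ry": 0,"rz": 0},
  {"dx": 0,"dy": 1,"dz": 0,"rx": 0,"ry": 0,"rz": 0},
  {"dx": 0,"dy": 1,"dz": 0,"rx": 0,"ry": 0,"rz": 0},
  {"dx": 0,"dy": 1,"dz": 0,"rx": 0,"ry": 0,"rz": 0},
  {"dx": 0,"dy": 1,"dz": 0,"rx": 0,"ry": 0,"rz": 0},
  {"dx": 0,"dy": 1,"dz": 0,"rx": 0,"ry": 0,"rz": 0},
  {"dx": 0,"dy": 1,"dz": 0,"rx": 0,"ry": 0,"rz": 0},
  {"dx": 0,"dy": 1,"dz": 0,"rx": 0,"ry": 0,"rz": 0},
  {"dx": 0,"dy": 1,"dz": 0,"rx": 0,"ry": 0,"rz": 0},
  {"dx": 0,"dy": 1,"dz": 0,"rx": 0,"ry": 0,"rz": 0},
])

```text
t: 68.7
tcp_pos: [0.4724, 0.354, 0.269]
tool_rot: [0.687, 0.727, -0.001, -0.0]
force: [0.2, -0.5, -0.3]
finger_gap: -0.001
gripper_force: 0.0
```

Request:
move_arm([
  {"dx": 0,"dy": 0.7,"dz": 0,"rx": 0,"ry": 0,"rz": 0},
  {"dx": 0,"dy": 0,"dz": 0,"rx": 0,"ry": 0,"rz": 0},
  {"dx": 0,"dy": 0,"dz": -0.7,"rx": 0,"ry": 0,"rz": 0},
  {"dx": 0,"dy": 0,"dz": -0.7,"rx": 0,"ry": 0,"rz": 0},
  {"dx": 0,"dy": 0,"dz": -0.7,"rx": 0,"ry": 0,"rz": 0},
  {"dx": 0,"dy": 0,"dz": -0.7,"rx": 0,"ry": 0,"rz": 0},
  {"dx": 0,"dy": 0,"dz": -0.7,"rx": 0,"ry": 0,"rz": 0},
  {"dx": 0,"dy": 0,"dz": -0.7,"rx": 0,"ry": 0,"rz": 0},
  {"dx": 0,"dy": 0,"dz": -0.7,"rx": 0,"ry": 0,"rz": 0},
  {"dx": 0,"dy": 0,"dz": -0.66,"rx": 0,"ry": 0,"rz": 0},
])

```text
t: 69.95
tcp_pos: [0.4738, 0.3694, 0.1297]
tool_rot: [0.688, 0.726, -0.0, 0.0]
force: [-0.1, -0.4, 0.5]
finger_gap: -0.003
gripper_force: 0.0
```

```bash
python3 - <<'E'
from h import *
pose();b=snap("side");cv2.imwrite("pics/p10.png",cv2.resize(b[30:240,150:360],None,fx=2.5,fy=2.5)[:,:,::-1])
E
```

```text
t 70.0 tcp [0.4738 0.3694 0.1297] close 3.1 tz [-0. -0. -1.] F [-0.1 -0.4  0.5] gap -0.003 gf 0.0 q6 0.42
```

View pics/p10.png

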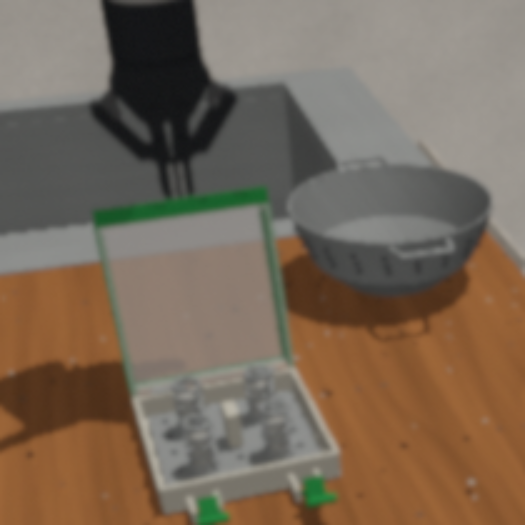

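The fingers are behind the cover (crop (178,180)), clear of it and of the colander. I push it forward.

Request:
move_arm([
  {"dx": 0,"dy": -0.4,"dz": 0,"rx": 0,"ry": 0,"rz": 0},
  {"dx": 0,"dy": -0.4,"dz": 0,"rx": 0,"ry": 0,"rz": 0},
  {"dx": 0,"dy": -0.4,"dz": 0,"rx": 0,"ry": 0,"rz": 0},
  {"dx": 0,"dy": -0.4,"dz": 0,"rx": 0,"ry": 0,"rz": 0},
  {"dx": 0,"dy": -0.4,"dz": 0,"rx": 0,"ry": 0,"rz": 0},
  {"dx": 0,"dy": -0.4,"dz": 0,"rx": 0,"ry": 0,"rz": 0},
  {"dx": 0,"dy": -0.4,"dz": 0,"rx": 0,"ry": 0,"rz": 0},
  {"dx": 0,"dy": -0.4,"dz": 0,"rx": 0,"ry": 0,"rz": 0},
  {"dx": 0,"dy": -0.4,"dz": 0,"rx": 0,"ry": 0,"rz": 0},
  {"dx": 0,"dy": -0.4,"dz": 0,"rx": 0,"ry": 0,"rz": 0},
])

```text
t: 71.25
tcp_pos: [0.4742, 0.2694, 0.1302]
tool_rot: [0.687, 0.726, 0.0, 0.0]
force: [1.4, 1.8, 0.4]
finger_gap: 0.001
gripper_force: 0.9
```

Request:
move_arm([
  {"dx": 0,"dy": -0.32,"dz": -0.04,"rx": 0,"ry": 0,"rz": 0},
  {"dx": 0,"dy": -0.32,"dz": -0.06,"rx": 0,"ry": 0,"rz": 0},
  {"dx": 0,"dy": -0.32,"dz": -0.08,"rx": 0,"ry": 0,"rz": 0},
  {"dx": 0,"dy": -0.32,"dz": -0.08,"rx": 0,"ry": 0,"rz": 0},
  {"dx": 0,"dy": -0.32,"dz": -0.1,"rx": 0,"ry": 0,"rz": 0},
  {"dx": 0,"dy": -0.34,"dz": -0.14,"rx": 0,"ry": 0,"rz": 0},
  {"dx": 0,"dy": -0.34,"dz": -0.16,"rx": 0,"ry": 0,"rz": 0},
  {"dx": 0,"dy": -0.34,"dz": -0.17,"rx": 0,"ry": 0,"rz": 0},
  {"dx": 0,"dy": -0.34,"dz": -0.18,"rx": 0,"ry": 0,"rz": 0},
  {"dx": 0,"dy": -0.34,"dz": -0.2,"rx": 0,"ry": 0,"rz": 0},
])

```text
t: 72.5
tcp_pos: [0.4734, 0.1871, 0.0996]
tool_rot: [0.687, 0.726, -0.0, -0.0]
force: [-0.1, 0.3, -0.5]
finger_gap: 0.001
gripper_force: 0.2
```

Request:
move_arm([
  {"dx": 0,"dy": -0.18,"dz": -0.13,"rx": 0,"ry": 0,"rz": 0},
  {"dx": 0,"dy": -0.18,"dz": -0.13,"rx": 0,"ry": 0,"rz": 0},
  {"dx": 0,"dy": -0.18,"dz": -0.13,"rx": 0,"ry": 0,"rz": 0},
  {"dx": 0,"dy": -0.18,"dz": -0.13,"rx": 0,"ry": 0,"rz": 0},
  {"dx": 0,"dy": -0.18,"dz": -0.13,"rx": 0,"ry": 0,"rz": 0},
  {"dx": 0,"dy": -0.18,"dz": -0.13,"rx": 0,"ry": 0,"rz": 0},
  {"dx": 0,"dy": -0.18,"dz": -0.13,"rx": 0,"ry": 0,"rz": 0},
  {"dx": 0,"dy": -0.18,"dz": -0.13,"rx": 0,"ry": 0,"rz": 0},
  {"dx": 0,"dy": 0,"dz": -0.13,"rx": 0,"ry": 0,"rz": 0},
  {"dx": 0,"dy": 0,"dz": -0.13,"rx": 0,"ry": 0,"rz": 0},
])

```text
t: 73.75
tcp_pos: [0.4738, 0.1518, 0.0673]
tool_rot: [0.687, 0.726, 0.0, -0.0]
force: [-0.6, 0.1, 1.1]
finger_gap: -0.004
gripper_force: 0.0
```

```bash
python3 - <<'E'
from h import *
pose();b=snap("side");cv2.imwrite("pics/p11.png",cv2.resize(b[90:250,160:330],None,fx=3,fy=3)[:,:,::-1])
E
```

```text
t 73.8 tcp [0.4738 0.1518 0.0673] close 3.2 tz [ 0.  0. -1.] F [-0.6  0.1  1.1] gap -0.004 gf 0.0 q6 0.03
```

View pics/p11.png

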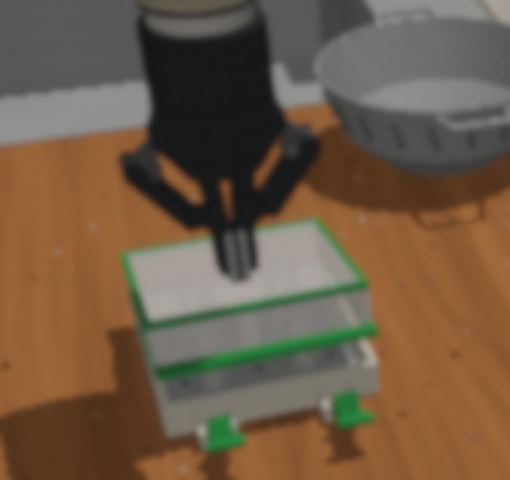

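The cover is nearly shut, with the fingertips on its top at crop (238,270). That was my 15th picture, one over the limit of 14, so I view no more and work from numbers only. I press the cover down.

Request:
move_arm([
  {"dx": 0,"dy": 0,"dz": -0.08,"rx": 0,"ry": 0,"rz": 0},
  {"dx": 0,"dy": 0,"dz": -0.08,"rx": 0,"ry": 0,"rz": 0},
  {"dx": 0,"dy": 0,"dz": -0.08,"rx": 0,"ry": 0,"rz": 0},
  {"dx": 0,"dy": 0,"dz": -0.06,"rx": 0,"ry": 0,"rz": 0},
  {"dx": 0,"dy": 0,"dz": -0.04,"rx": 0,"ry": 0,"rz": 0},
  {"dx": 0,"dy": 0,"dz": 0,"rx": 0,"ry": 0,"rz": 0},
  {"dx": 0,"dy": 0,"dz": 0,"rx": 0,"ry": 0,"rz": 0},
  {"dx": 0,"dy": 0,"dz": 0,"rx": 0,"ry": 0,"rz": 0},
  {"dx": 0,"dy": 0,"dz": 0,"rx": 0,"ry": 0,"rz": 0},
  {"dx": 0,"dy": 0,"dz": 0,"rx": 0,"ry": 0,"rz": 0},
])

```text
t: 75.05
tcp_pos: [0.4738, 0.1517, 0.0591]
tool_rot: [0.687, 0.726, 0.0, 0.0]
force: [0.3, -0.7, -0.5]
finger_gap: -0.004
gripper_force: 0.0
```

Request:
move_arm([
  {"dx": 0,"dy": 0,"dz": -0.04,"rx": 0,"ry": 0,"rz": 0},
  {"dx": 0,"dy": 0,"dz": -0.04,"rx": 0,"ry": 0,"rz": 0},
  {"dx": 0,"dy": 0,"dz": -0.04,"rx": 0,"ry": 0,"rz": 0},
  {"dx": 0,"dy": 0,"dz": 0,"rx": 0,"ry": 0,"rz": 0},
  {"dx": 0,"dy": 0,"dz": 0,"rx": 0,"ry": 0,"rz": 0},
  {"dx": 0,"dy": 0,"dz": 0,"rx": 0,"ry": 0,"rz": 0},
  {"dx": 0,"dy": 0,"dz": 0,"rx": 0,"ry": 0,"rz": 0},
  {"dx": 0,"dy": 0,"dz": 0,"rx": 0,"ry": 0,"rz": 0},
  {"dx": 0,"dy": 0,"dz": 0,"rx": 0,"ry": 0,"rz": 0},
  {"dx": 0,"dy": 0,"dz": 0,"rx": 0,"ry": 0,"rz": 0},
])

```text
t: 76.3
tcp_pos: [0.4738, 0.1517, 0.056]
tool_rot: [0.687, 0.726, -0.0, -0.0]
force: [-0.3, 0.3, 0.3]
finger_gap: 0.001
gripper_force: 0.0
```

```bash
cat > g.py <<'E'
from h import *
pose()
a=snap("top");b=snap("side")
for n,im,roi in(("top",a,(80,240,300,380)),("side",b,(160,90,330,260))):
    hs=cv2.cvtColor(im,cv2.COLOR_RGB2HSV);H,S,V=[hs[:,:,i].astype(int) for i in range(3)]
    for c in blobs((H>45)&(H<85)&(S>90)&(V>40),12,roi):
        r=cv2.minAreaRect(c);print(n,"bbox",cv2.boundingRect(c),"A",cv2.contourArea(c),"corners",cv2.boxPoints(r).round(0).astype(int).tolist() if n=="side" else "")
base=np.array([.478,.1885,0]);ex=np.array([.9984,.0558,0]);ey=np.array([-.0558,.9984,0])
w=lambda x,y,z:base+ex*x/1e3+ey*y/1e3+np.array([0,0,z/1e3])
print("expected lid shut: top-edge corners & lip outer corners")
for l,p in(("edge+x",(74,-74,59.5)),("edge-x",(-74,-74,59.5)),("lip+x",(74,-88,30)),("lip-x",(-74,-88,30)),("lipbot-x",(-74,-88,25))):
    print(l,w(*p).round(4),"top",proj("top",w(*p))[0].round(1),"side",proj("side",w(*p))[0].round(1))
E
python3 g.py
```

```text
t 76.3 tcp [0.4738 0.1517 0.056 ] close 3.2 tz [-0. -0. -1.] F [-0.3  0.3  0.3] gap 0.001 gf 0.0 q6 0.03
top bbox (150, 265, 97, 85) A 863.5 corners 
top bbox (246, 275, 24, 12) A 176.0 corners 
top bbox (249, 320, 23, 13) A 172.0 corners 
top bbox (154, 350, 13, 4) A 20.5 corners 
side bbox (214, 209, 73, 19) A 287.0 corners [[213, 223], [285, 208], [286, 213], [214, 228]]
side bbox (271, 221, 13, 12) A 85.5 corners [[269, 222], [280, 219], [283, 229], [273, 233]]
side bbox (201, 175, 83, 38) A 80.0 corners [[200, 175], [276, 160], [284, 198], [208, 213]]
side bbox (229, 229, 12, 12) A 77.5 corners [[229, 229], [240, 229], [240, 240], [229, 240]]
expected lid shut: top-edge corners & lip outer corners
edge+x [0.556  0.1187 0.0595] top [231.8 264.8] side [284.  196.2]
edge-x [0.4082 0.1105 0.0595] top [237. 347.] side [210.  211.1]
lip+x [0.5568 0.1048 0.03  ] top [242.  265.2] side [286.8 212. ]
lip-x [0.409  0.0965 0.03  ] top [247.2 344.9] side [213.7 227.5]
lipbot-x [0.409  0.0965 0.025 ] top [247.7 344.6] side [214.1 229.6]
```

Request:
move_arm([
  {"dx": 0,"dy": 0,"dz": -0.04,"rx": 0,"ry": 0,"rz": 0},
  {"dx": 0,"dy": 0,"dz": -0.04,"rx": 0,"ry": 0,"rz": 0},
  {"dx": 0,"dy": 0,"dz": 0,"rx": 0,"ry": 0,"rz": 0},
  {"dx": 0,"dy": 0,"dz": 0,"rx": 0,"ry": 0,"rz": 0},
  {"dx": 0,"dy": 0,"dz": 0,"rx": 0,"ry": 0,"rz": 0},
  {"dx": 0,"dy": 0,"dz": 0,"rx": 0,"ry": 0,"rz": 0},
  {"dx": 0,"dy": 0,"dz": 0,"rx": 0,"ry": 0,"rz": 0},
  {"dx": 0,"dy": 0,"dz": 0,"rx": 0,"ry": 0,"rz": 0},
  {"dx": 0,"dy": 0,"dz": 0,"rx": 0,"ry": 0,"rz": 0},
  {"dx": 0,"dy": 0,"dz": 0,"rx": 0,"ry": 0,"rz": 0},
])

```text
t: 77.65
tcp_pos: [0.4738, 0.1518, 0.054]
tool_rot: [0.687, 0.726, 0.0, 0.0]
force: [-0.2, 0.6, -0.4]
finger_gap: -0.005
gripper_force: 0.0
```

```bash
python3 -c "
from h import *
s=sensors.sense();print(s['force'],s['ft_torque'],s['tau'].round(2))"; python3 g.py
```

```text
[-0.24643428  0.64757109 -0.39975781] [-0.00256532  0.05144765  0.02685531] [  0.   -38.4   -8.13  -0.     0.    -0.  ]
t 77.7 tcp [0.4738 0.1518 0.054 ] close 3.2 tz [ 0.  0. -1.] F [-0.2  0.6 -0.4] gap -0.005 gf 0.0 q6 0.03
top bbox (233, 266, 14, 80) A 530.0 corners 
top bbox (150, 265, 87, 85) A 330.5 corners 
top bbox (246, 275, 24, 12) A 175.0 corners 
top bbox (249, 320, 23, 13) A 173.0 corners 
top bbox (154, 350, 14, 4) A 23.0 corners 
side bbox (214, 209, 73, 19) A 287.0 corners [[213, 223], [285, 208], [286, 213], [214, 228]]
side bbox (271, 221, 13, 12) A 84.5 corners [[269, 222], [280, 219], [283, 229], [273, 233]]
side bbox (201, 175, 83, 38) A 78.0 corners [[200, 175], [276, 160], [284, 198], [208, 213]]
side bbox (229, 229, 12, 12) A 77.5 corners [[229, 229], [240, 229], [240, 240], [229, 240]]
expected lid shut: top-edge corners & lip outer corners
edge+x [0.556  0.1187 0.0595] top [231.8 264.8] side [284.  196.2]
edge-x [0.4082 0.1105 0.0595] top [237. 347.] side [210.  211.1]
lip+x [0.5568 0.1048 0.03  ] top [242.  265.2] side [286.8 212. ]
lip-x [0.409  0.0965 0.03  ] top [247.2 344.9] side [213.7 227.5]
lipbot-x [0.409  0.0965 0.025 ] top [247.7 344.6] side [214.1 229.6]
```

Request:
move_arm([
  {"dx": 0,"dy": 0,"dz": -0.04,"rx": 0,"ry": 0,"rz": 0},
  {"dx": 0,"dy": 0,"dz": -0.04,"rx": 0,"ry": 0,"rz": 0},
  {"dx": 0,"dy": 0,"dz": -0.04,"rx": 0,"ry": 0,"rz": 0},
  {"dx": 0,"dy": 0,"dz": 0,"rx": 0,"ry": 0,"rz": 0},
  {"dx": 0,"dy": 0,"dz": 0,"rx": 0,"ry": 0,"rz": 0},
  {"dx": 0,"dy": 0,"dz": 0,"rx": 0,"ry": 0,"rz": 0},
  {"dx": 0,"dy": 0,"dz": 0,"rx": 0,"ry": 0,"rz": 0},
  {"dx": 0,"dy": 0,"dz": 0,"rx": 0,"ry": 0,"rz": 0},
  {"dx": 0,"dy": 0,"dz": 0,"rx": 0,"ry": 0,"rz": 0},
  {"dx": 0,"dy": 0,"dz": 0,"rx": 0,"ry": 0,"rz": 0},
])

```text
t: 79.0
tcp_pos: [0.4738, 0.1517, 0.051]
tool_rot: [0.687, 0.726, -0.0, 0.0]
force: [0.4, 0.3, -0.4]
finger_gap: 0.0
gripper_force: 0.0
```

```bash
python3 - <<'E'
from h import *
pose();b=snap("side");g=b.max(2)
for z in(.0673,.0595,.051):print(z,proj("side",[.4738,.1518,z])[0].round(1),"front face",proj("side",[.4738,.1408,z])[0].round(1))
for c in(236,238,240,242,244):print(c,[(r,int(g[r,c])) for r in range(168,206,2)])
E
```

```text
t 79.0 tcp [0.4738 0.1517 0.051 ] close 3.2 tz [-0. -0. -1.] F [ 0.4  0.3 -0.4] gap 0.0 gf 0.0 q6 0.03
0.0673 [240.3 191.3] front face [241.1 194. ]
0.0595 [240.7 194.5] front face [241.6 197.3]
0.051 [241.3 198.1] front face [242.1 200.9]
236 [(168, 61), (170, 44), (172, 26), (174, 39), (176, 69), (178, 72), (180, 66), (182, 58), (184, 50), (186, 48), (188, 90), (190, 158), (192, 169), (194, 167), (196, 167), (198, 167), (200, 167), (202, 165), (204, 149)]
238 [(168, 61), (170, 54), (172, 24), (174, 40), (176, 70), (178, 79), (180, 84), (182, 84), (184, 85), (186, 83), (188, 88), (190, 120), (192, 159), (194, 168), (196, 168), (198, 168), (200, 168), (202, 163), (204, 145)]
240 [(168, 26), (170, 25), (172, 27), (174, 54), (176, 70), (178, 65), (180, 64), (182, 63), (184, 65), (186, 69), (188, 73), (190, 101), (192, 163), (194, 173), (196, 174), (198, 172), (200, 171), (202, 164), (204, 137)]
242 [(168, 26), (170, 26), (172, 28), (174, 54), (176, 76), (178, 81), (180, 84), (182, 83), (184, 80), (186, 78), (188, 80), (190, 112), (192, 166), (194, 175), (196, 176), (198, 176), (200, 175), (202, 165), (204, 131)]
244 [(168, 26), (170, 26), (172, 36), (174, 48), (176, 48), (178, 48), (180, 52), (182, 55), (184, 63), (186, 82), (188, 125), (190, 144), (192, 168), (194, 173), (196, 175), (198, 175), (200, 175), (202, 161), (204, 119)]
```

The visible fingertip ends about 20 mm above the reported TCP, so I haven't touched the cover yet; it sank by itself. I go on down until I feel it.

Request:
move_arm([
  {"dx": 0,"dy": 0,"dz": -0.04,"rx": 0,"ry": 0,"rz": 0},
  {"dx": 0,"dy": 0,"dz": -0.04,"rx": 0,"ry": 0,"rz": 0},
  {"dx": 0,"dy": 0,"dz": -0.04,"rx": 0,"ry": 0,"rz": 0},
  {"dx": 0,"dy": 0,"dz": -0.04,"rx": 0,"ry": 0,"rz": 0},
  {"dx": 0,"dy": 0,"dz": -0.04,"rx": 0,"ry": 0,"rz": 0},
  {"dx": 0,"dy": 0,"dz": -0.04,"rx": 0,"ry": 0,"rz": 0},
  {"dx": 0,"dy": 0,"dz": 0,"rx": 0,"ry": 0,"rz": 0},
  {"dx": 0,"dy": 0,"dz": 0,"rx": 0,"ry": 0,"rz": 0},
  {"dx": 0,"dy": 0,"dz": 0,"rx": 0,"ry": 0,"rz": 0},
  {"dx": 0,"dy": 0,"dz": 0,"rx": 0,"ry": 0,"rz": 0},
])

```text
t: 80.3
tcp_pos: [0.4738, 0.1517, 0.0451]
tool_rot: [0.687, 0.726, 0.0, 0.0]
force: [-0.1, 0.1, -0.6]
finger_gap: -0.001
gripper_force: 0.0
```

Request:
move_arm([
  {"dx": 0,"dy": 0,"dz": -0.04,"rx": 0,"ry": 0,"rz": 0},
  {"dx": 0,"dy": 0,"dz": -0.04,"rx": 0,"ry": 0,"rz": 0},
  {"dx": 0,"dy": 0,"dz": -0.04,"rx": 0,"ry": 0,"rz": 0},
  {"dx": 0,"dy": 0,"dz": -0.04,"rx": 0,"ry": 0,"rz": 0},
  {"dx": 0,"dy": 0,"dz": 0,"rx": 0,"ry": 0,"rz": 0},
  {"dx": 0,"dy": 0,"dz": 0,"rx": 0,"ry": 0,"rz": 0},
  {"dx": 0,"dy": 0,"dz": 0,"rx": 0,"ry": 0,"rz": 0},
  {"dx": 0,"dy": 0,"dz": 0,"rx": 0,"ry": 0,"rz": 0},
  {"dx": 0,"dy": 0,"dz": 0,"rx": 0,"ry": 0,"rz": 0},
  {"dx": 0,"dy": 0,"dz": 0,"rx": 0,"ry": 0,"rz": 0},
])

```text
t: 81.55
tcp_pos: [0.4738, 0.1517, 0.041]
tool_rot: [0.687, 0.726, 0.0, 0.0]
force: [0.1, 0.8, -0.8]
finger_gap: 0.001
gripper_force: 0.0
```

```bash
python3 - <<'E'
from h import *
pose();b=snap("side");g=b.max(2)
print(proj("side",[.4738,.1518,.041])[0])
for c in(236,240,242):print(c,[(r,int(g[r,c])) for r in range(178,210,2)])
E
python3 g.py | grep -v lip
```

```text
t 81.5 tcp [0.4738 0.1517 0.041 ] close 3.2 tz [ 0. -0. -1.] F [ 0.1  0.8 -0.8] gap 0.001 gf 0.0 q6 0.03
[241.86054197 202.20040013]
236 [(178, 30), (180, 53), (182, 58), (184, 51), (186, 44), (188, 39), (190, 42), (192, 88), (194, 151), (196, 166), (198, 168), (200, 167), (202, 165), (204, 146), (206, 104), (208, 100)]
240 [(178, 38), (180, 60), (182, 63), (184, 64), (186, 68), (188, 72), (190, 75), (192, 82), (194, 99), (196, 154), (198, 172), (200, 171), (202, 164), (204, 138), (206, 100), (208, 107)]
242 [(178, 51), (180, 80), (182, 83), (184, 80), (186, 79), (188, 76), (190, 72), (192, 67), (194, 100), (196, 166), (198, 176), (200, 175), (202, 165), (204, 131), (206, 101), (208, 113)]
t 81.6 tcp [0.4738 0.1517 0.041 ] close 3.2 tz [-0.  0. -1.] F [-0.2  0.1 -0. ] gap 0.0 gf 0.0 q6 0.03
top bbox (234, 266, 13, 80) A 529.0 corners 
top bbox (150, 265, 87, 84) A 327.5 corners 
top bbox (246, 275, 24, 12) A 177.5 corners 
top bbox (249, 320, 23, 13) A 174.0 corners 
top bbox (154, 349, 16, 5) A 28.5 corners 
side bbox (214, 209, 73, 19) A 285.0 corners [[213, 223], [285, 208], [286, 213], [214, 228]]
side bbox (271, 221, 13, 12) A 86.5 corners [[269, 222], [280, 219], [283, 229], [273, 233]]
side bbox (229, 229, 12, 12) A 77.5 corners [[229, 229], [240, 229], [240, 240], [229, 240]]
side bbox (206, 181, 78, 32) A 73.0 corners [[206, 195], [280, 180], [284, 197], [209, 213]]
edge+x [0.556  0.1187 0.0595] top [231.8 264.8] side [284.  196.2]
edge-x [0.4082 0.1105 0.0595] top [237. 347.] side [210.  211.1]
```

Request:
move_arm([
  {"dx": 0,"dy": 0,"dz": -0.04,"rx": 0,"ry": 0,"rz": 0},
  {"dx": 0,"dy": 0,"dz": -0.04,"rx": 0,"ry": 0,"rz": 0},
  {"dx": 0,"dy": 0,"dz": -0.04,"rx": 0,"ry": 0,"rz": 0},
  {"dx": 0,"dy": 0,"dz": -0.04,"rx": 0,"ry": 0,"rz": 0},
  {"dx": 0,"dy": 0,"dz": -0.04,"rx": 0,"ry": 0,"rz": 0},
  {"dx": 0,"dy": 0,"dz": 0,"rx": 0,"ry": 0,"rz": 0},
  {"dx": 0,"dy": 0,"dz": 0,"rx": 0,"ry": 0,"rz": 0},
  {"dx": 0,"dy": 0,"dz": 0,"rx": 0,"ry": 0,"rz": 0},
  {"dx": 0,"dy": 0,"dz": 0,"rx": 0,"ry": 0,"rz": 0},
  {"dx": 0,"dy": 0,"dz": 0,"rx": 0,"ry": 0,"rz": 0},
])

```text
t: 82.95
tcp_pos: [0.4738, 0.1517, 0.0372]
tool_rot: [0.687, 0.726, 0.0, 0.0]
force: [-1.4, -0.5, 11.4]
finger_gap: 0.001
gripper_force: 5.5
```

Request:
move_arm([
  {"dx": 0,"dy": 0,"dz": -0.04,"rx": 0,"ry": 0,"rz": 0},
  {"dx": 0,"dy": 0,"dz": -0.04,"rx": 0,"ry": 0,"rz": 0},
  {"dx": 0,"dy": 0,"dz": -0.04,"rx": 0,"ry": 0,"rz": 0},
  {"dx": 0,"dy": 0,"dz": 0,"rx": 0,"ry": 0,"rz": 0},
  {"dx": 0,"dy": 0,"dz": 0,"rx": 0,"ry": 0,"rz": 0},
  {"dx": 0,"dy": 0,"dz": 0,"rx": 0,"ry": 0,"rz": 0},
  {"dx": 0,"dy": 0,"dz": 0,"rx": 0,"ry": 0,"rz": 0},
  {"dx": 0,"dy": 0,"dz": 0,"rx": 0,"ry": 0,"rz": 0},
  {"dx": 0,"dy": 0,"dz": 0,"rx": 0,"ry": 0,"rz": 0},
  {"dx": 0,"dy": 0,"dz": 0,"rx": 0,"ry": 0,"rz": 0},
])

```text
t: 84.2
tcp_pos: [0.4739, 0.1517, 0.037]
tool_rot: [0.687, 0.727, 0.001, 0.001]
force: [-6.0, -2.3, 34.8]
finger_gap: -0.003
gripper_force: 17.7
```

35 N at TCP z = 0.037, so the cover is firmly shut and the real fingertips sit about 22 mm above the TCP. I back off and go to the outer side of clip a.

Request:
move_arm([
  {"dx": 0,"dy": 0,"dz": 0.5,"rx": 0,"ry": 0,"rz": 0},
  {"dx": 0,"dy": 0,"dz": 0.5,"rx": 0,"ry": 0,"rz": 0},
  {"dx": 0,"dy": 0,"dz": 0.5,"rx": 0,"ry": 0,"rz": 0},
  {"dx": 0,"dy": 0,"dz": 0.5,"rx": 0,"ry": 0,"rz": 0},
  {"dx": 0.36,"dy": -0.88,"dz": 0,"rx": 0,"ry": 0,"rz": 0},
  {"dx": 0.36,"dy": -0.88,"dz": 0,"rx": 0,"ry": 0,"rz": 0},
  {"dx": 0.36,"dy": -0.88,"dz": 0,"rx": 0,"ry": 0,"rz": 0},
  {"dx": 0.36,"dy": -0.88,"dz": 0,"rx": 0,"ry": 0,"rz": 0},
  {"dx": 0.36,"dy": -0.88,"dz": 0,"rx": 0,"ry": 0,"rz": 0},
  {"dx": 0.36,"dy": -0.88,"dz": 0,"rx": 0,"ry": 0,"rz": 0},
])

```text
t: 85.45
tcp_pos: [0.528, 0.019, 0.0832]
tool_rot: [0.687, 0.726, -0.0, -0.0]
force: [0.2, 0.5, -0.4]
finger_gap: 0.001
gripper_force: 0.0
```

```bash
python3 g.py
```

```text
t 85.5 tcp [0.528  0.019  0.0832] close 3.2 tz [-0.  0. -1.] F [ 0.2  0.5 -0.4] gap 0.001 gf 0.0 q6 -0.23
top bbox (150, 268, 52, 86) A 226.0 corners 
top bbox (236, 298, 10, 31) A 194.0 corners 
top bbox (249, 320, 23, 13) A 166.5 corners 
top bbox (231, 297, 5, 30) A 58.5 corners 
side bbox (213, 209, 74, 20) A 298.0 corners [[213, 224], [285, 208], [286, 213], [214, 229]]
side bbox (201, 176, 73, 37) A 95.0 corners [[191, 206], [201, 176], [273, 199], [263, 229]]
side bbox (271, 221, 13, 12) A 85.5 corners [[269, 222], [280, 219], [283, 229], [273, 233]]
side bbox (229, 229, 12, 12) A 77.5 corners [[229, 229], [240, 229], [240, 240], [229, 240]]
expected lid shut: top-edge corners & lip outer corners
edge+x [0.556  0.1187 0.0595] top [231.8 264.8] side [284.  196.2]
edge-x [0.4082 0.1105 0.0595] top [237. 347.] side [210.  211.1]
lip+x [0.5568 0.1048 0.03  ] top [242.  265.2] side [286.8 212. ]
lip-x [0.409  0.0965 0.03  ] top [247.2 344.9] side [213.7 227.5]
lipbot-x [0.409  0.0965 0.025 ] top [247.7 344.6] side [214.1 229.6]
```

Request:
move_arm([
  {"dx": 0,"dy": 0,"dz": -0.5,"rx": 0,"ry": 0,"rz": 0},
  {"dx": 0,"dy": 0,"dz": -0.5,"rx": 0,"ry": 0,"rz": 0},
  {"dx": 0,"dy": 0,"dz": -0.5,"rx": 0,"ry": 0,"rz": 0},
  {"dx": 0,"dy": 0,"dz": -0.5,"rx": 0,"ry": 0,"rz": 0},
  {"dx": 0,"dy": 0,"dz": -0.5,"rx": 0,"ry": 0,"rz": 0},
  {"dx": 0,"dy": 0,"dz": -0.3,"rx": 0,"ry": 0,"rz": 0},
  {"dx": 0,"dy": 0,"dz": -0.3,"rx": 0,"ry": 0,"rz": 0},
  {"dx": 0,"dy": 0,"dz": -0.2,"rx": 0,"ry": 0,"rz": 0},
  {"dx": 0,"dy": 0,"dz": 0,"rx": 0,"ry": 0,"rz": 0},
  {"dx": 0,"dy": 0,"dz": 0,"rx": 0,"ry": 0,"rz": 0},
])

```text
t: 86.8
tcp_pos: [0.528, 0.0197, 0.0007]
tool_rot: [0.687, 0.726, 0.0, 0.0]
force: [0.1, 0.5, -0.2]
finger_gap: -0.005
gripper_force: 0.0
```

```bash
python3 - <<'E'
from h import *
pose();b=snap("side");g=b.max(2);x,y,z=sensors.sense()["tcp_pos"]
for t in(0,.01,.02):print("tip z",round(z+t,4),proj("side",[x,y,z+t])[0].round(1),"front",proj("side",[x,y-.011,z+t])[0].round(1))
c=int(proj("side",[x,y,z])[0][0])
for k in(c-5,c-2,c,c+3):print(k,[(r,int(g[r,k])) for r in range(215,275,3)])
E
```

```text
t 86.8 tcp [0.528  0.0197 0.0007] close 3.2 tz [ 0.001 -0.    -1.   ] F [ 0.1  0.5 -0.2] gap -0.005 gf 0.0 q6 -0.23
tip z 0.0008 [283.3 251.3] front [284.6 254.9]
tip z 0.0108 [283.  247.3] front [284.3 250.8]
tip z 0.0208 [282.6 243.1] front [283.9 246.6]
278 [(215, 27), (218, 25), (221, 26), (224, 28), (227, 26), (230, 30), (233, 36), (236, 33), (239, 32), (242, 71), (245, 147), (248, 148), (251, 107), (254, 85), (257, 85), (260, 90), (263, 129), (266, 144), (269, 148), (272, 146)]
281 [(215, 39), (218, 28), (221, 26), (224, 27), (227, 28), (230, 72), (233, 89), (236, 89), (239, 86), (242, 86), (245, 118), (248, 142), (251, 94), (254, 84), (257, 84), (260, 118), (263, 145), (266, 146), (269, 148), (272, 149)]
283 [(215, 24), (218, 25), (221, 25), (224, 22), (227, 28), (230, 60), (233, 69), (236, 75), (239, 76), (242, 79), (245, 113), (248, 139), (251, 88), (254, 83), (257, 86), (260, 135), (263, 144), (266, 144), (269, 144), (272, 146)]
286 [(215, 25), (218, 23), (221, 27), (224, 26), (227, 34), (230, 83), (233, 86), (236, 88), (239, 87), (242, 90), (245, 131), (248, 144), (251, 89), (254, 86), (257, 99), (260, 144), (263, 144), (266, 143), (269, 143), (272, 143)]
```

Request:
move_arm([
  {"dx": 0,"dy": 0,"dz": -0.18,"rx": 0,"ry": 0,"rz": 0},
  {"dx": 0,"dy": 0,"dz": -0.18,"rx": 0,"ry": 0,"rz": 0},
  {"dx": 0,"dy": 0.2,"dz": 0,"rx": 0,"ry": 0,"rz": 0},
  {"dx": 0,"dy": 0.2,"dz": 0,"rx": 0,"ry": 0,"rz": 0},
  {"dx": 0,"dy": 0.2,"dz": 0,"rx": 0,"ry": 0,"rz": 0},
  {"dx": 0,"dy": 0.2,"dz": 0,"rx": 0,"ry": 0,"rz": 0},
  {"dx": 0,"dy": 0.2,"dz": 0.06,"rx": 0,"ry": 0,"rz": 0},
  {"dx": 0,"dy": 0.2,"dz": 0.1,"rx": 0,"ry": 0,"rz": 0},
  {"dx": 0,"dy": 0.2,"dz": 0.1,"rx": 0,"ry": 0,"rz": 0},
  {"dx": 0,"dy": 0.2,"dz": 0.1,"rx": 0,"ry": 0,"rz": 0},
])

```text
t: 88.1
tcp_pos: [0.5283, 0.051, 0.0038]
tool_rot: [0.684, 0.729, -0.005, 0.004]
force: [-9.8, -42.8, 32.6]
finger_gap: 0.005
gripper_force: 21.8
```

Request:
move_arm([
  {"dx": 0,"dy": 0.1,"dz": 0.1,"rx": 0,"ry": 0,"rz": 0},
  {"dx": 0,"dy": 0.1,"dz": 0.1,"rx": 0,"ry": 0,"rz": 0},
  {"dx": 0,"dy": 0.1,"dz": 0.08,"rx": 0,"ry": 0,"rz": 0},
  {"dx": 0,"dy": 0.1,"dz": 0.04,"rx": 0,"ry": 0,"rz": 0},
  {"dx": 0,"dy": 0.1,"dz": 0,"rx": 0,"ry": 0,"rz": 0},
  {"dx": 0,"dy": 0.1,"dz": 0,"rx": 0,"ry": 0,"rz": 0},
  {"dx": 0,"dy": 0,"dz": 0,"rx": 0,"ry": 0,"rz": 0},
  {"dx": 0,"dy": 0,"dz": 0,"rx": 0,"ry": 0,"rz": 0},
  {"dx": 0,"dy": 0,"dz": 0,"rx": 0,"ry": 0,"rz": 0},
  {"dx": 0,"dy": 0,"dz": 0,"rx": 0,"ry": 0,"rz": 0},
])

```text
t: 89.35
tcp_pos: [0.5277, 0.0748, 0.0084]
tool_rot: [0.687, 0.726, -0.0, -0.0]
force: [0.0, 0.6, -0.4]
finger_gap: -0.002
gripper_force: 0.0
```

```bash
cat >> g.py <<'E'
print("clip bars expected: angle, side px, top px")
for sx in(42,-42):
    for th in(0,.12,.4,.95):
        p=w(sx,-94-2*np.cos(th)-44*np.sin(th),8+44*np.cos(th)-2*np.sin(th));print(sx,th,proj("side",p)[0].round(1),proj("top",p)[0].round(1))
E
python3 g.py|grep -v -e lip -e edge
```

```text
t 89.3 tcp [0.5277 0.0748 0.0084] close 3.2 tz [-0.  0. -1.] F [ 0.   0.6 -0.4] gap -0.002 gf 0.0 q6 -0.12
top bbox (150, 270, 20, 34) A 77.5 corners 
top bbox (265, 320, 7, 12) A 48.0 corners 
top bbox (237, 303, 7, 8) A 37.0 corners 
side bbox (214, 212, 56, 16) A 208.5 corners [[214, 224], [268, 212], [270, 217], [215, 229]]
side bbox (201, 175, 53, 38) A 75.0 corners [[188, 200], [202, 175], [253, 203], [240, 228]]
side bbox (229, 229, 12, 12) A 74.0 corners [[227, 230], [239, 228], [241, 238], [229, 240]]
side bbox (282, 209, 5, 5) A 13.0 corners [[282, 209], [286, 209], [286, 213], [282, 213]]
42 0 [271.7 208.2] [245.6 281.6]
42 0.12 [272.4 209.9] [248.5 281.3]
42 0.4 [274.1 214.6] [255.1 280.9]
42 0.95 [277.2 226.3] [265.9 280.4]
-42 0 [229.2 217.1] [248.6 327.8]
-42 0.12 [229.8 218.8] [251.6 327.6]
-42 0.4 [231.2 223.7] [258.3 327. ]
-42 0.95 [234.2 235.7] [269.  325.7]
```

Force spiked briefly (friction jam) and then went to zero. I retract to see the clip.

Request:
move_arm([
  {"dx": 0,"dy": -0.3,"dz": 0,"rx": 0,"ry": 0,"rz": 0},
  {"dx": 0,"dy": -0.3,"dz": 0,"rx": 0,"ry": 0,"rz": 0},
  {"dx": 0,"dy": -0.3,"dz": 0,"rx": 0,"ry": 0,"rz": 0},
  {"dx": 0,"dy": -0.3,"dz": 0,"rx": 0,"ry": 0,"rz": 0},
  {"dx": 0,"dy": -0.3,"dz": 0,"rx": 0,"ry": 0,"rz": 0},
  {"dx": 0,"dy": -0.4,"dz": 0,"rx": 0,"ry": 0,"rz": 0},
  {"dx": 0,"dy": -0.4,"dz": 0,"rx": 0,"ry": 0,"rz": 0},
  {"dx": 0,"dy": -0.4,"dz": 0,"rx": 0,"ry": 0,"rz": 0},
  {"dx": 0,"dy": 0,"dz": 0,"rx": 0,"ry": 0,"rz": 0},
  {"dx": 0,"dy": 0,"dz": 0,"rx": 0,"ry": 0,"rz": 0},
])

```text
t: 90.7
tcp_pos: [0.5277, 0.0073, 0.0085]
tool_rot: [0.687, 0.726, -0.0, -0.0]
force: [1.0, 0.6, -0.4]
finger_gap: -0.0
gripper_force: 0.0
```

```bash
python3 g.py|grep -v -e lip -e edge
```

```text
t 90.7 tcp [0.5277 0.0073 0.0085] close 3.1 tz [-0.  0. -1.] F [ 1.   0.6 -0.4] gap -0.0 gf 0.0 q6 -0.25
top bbox (150, 266, 77, 88) A 256.5 corners 
side bbox (213, 216, 41, 13) A 165.0 corners [[213, 224], [252, 215], [253, 220], [214, 229]]
side bbox (229, 229, 12, 12) A 76.5 corners [[229, 229], [240, 229], [240, 240], [229, 240]]
side bbox (201, 176, 46, 37) A 69.0 corners [[187, 197], [201, 176], [246, 205], [232, 226]]
side bbox (263, 212, 11, 8) A 46.0 corners [[262, 216], [265, 210], [275, 215], [272, 220]]
42 0 [271.7 208.2] [245.6 281.6]
42 0.12 [272.4 209.9] [248.5 281.3]
42 0.4 [274.1 214.6] [255.1 280.9]
42 0.95 [277.2 226.3] [265.9 280.4]
-42 0 [229.2 217.1] [248.6 327.8]
-42 0.12 [229.8 218.8] [251.6 327.6]
-42 0.4 [231.2 223.7] [258.3 327. ]
-42 0.95 [234.2 235.7] [269.  325.7]
```

Request:
move_arm([
  {"dx": 0,"dy": -0.4,"dz": 0.5,"rx": 0,"ry": 0,"rz": 0},
  {"dx": 0,"dy": -0.6,"dz": 0.5,"rx": 0,"ry": 0,"rz": 0},
  {"dx": 0.4,"dy": -0.6,"dz": 0.5,"rx": 0,"ry": 0,"rz": 0},
  {"dx": 0.4,"dy": -0.6,"dz": 0.5,"rx": 0,"ry": 0,"rz": 0},
  {"dx": 0.4,"dy": -0.6,"dz": 0.3,"rx": 0,"ry": 0,"rz": 0},
  {"dx": 0.4,"dy": -0.6,"dz": 0,"rx": 0,"ry": 0,"rz": 0},
  {"dx": 0.4,"dy": -0.6,"dz": 0,"rx": 0,"ry": 0,"rz": 0},
  {"dx": 0.4,"dy": -0.6,"dz": 0,"rx": 0,"ry": 0,"rz": 0},
  {"dx": 0,"dy": 0,"dz": 0,"rx": 0,"ry": 0,"rz": 0},
  {"dx": 0,"dy": 0,"dz": 0,"rx": 0,"ry": 0,"rz": 0},
])

```text
t: 92.05
tcp_pos: [0.587, -0.1073, 0.0655]
tool_rot: [0.687, 0.726, -0.0, -0.001]
force: [0.3, 0.6, 0.3]
finger_gap: 0.003
gripper_force: 0.0
```

```bash
python3 g.py
```

```text
t 92.0 tcp [ 0.587  -0.1073  0.0655] close 3.2 tz [-0.002  0.001 -1.   ] F [0.3 0.6 0.3] gap 0.003 gf 0.0 q6 -0.42
top bbox (150, 265, 100, 89) A 7242.0 corners 
top bbox (249, 320, 22, 12) A 142.0 corners 
side bbox (213, 208, 74, 21) A 390.0 corners [[212, 220], [285, 206], [288, 223], [216, 238]]
side bbox (201, 176, 83, 37) A 110.0 corners [[201, 176], [276, 161], [284, 198], [208, 213]]
side bbox (229, 229, 12, 12) A 76.5 corners [[229, 229], [240, 229], [240, 240], [229, 240]]
expected lid shut: top-edge corners & lip outer corners
edge+x [0.556  0.1187 0.0595] top [231.8 264.8] side [284.  196.2]
edge-x [0.4082 0.1105 0.0595] top [237. 347.] side [210.  211.1]
lip+x [0.5568 0.1048 0.03  ] top [242.  265.2] side [286.8 212. ]
lip-x [0.409  0.0965 0.03  ] top [247.2 344.9] side [213.7 227.5]
lipbot-x [0.409  0.0965 0.025 ] top [247.7 344.6] side [214.1 229.6]
clip bars expected: angle, side px, top px
42 0 [271.7 208.2] [245.6 281.6]
42 0.12 [272.4 209.9] [248.5 281.3]
42 0.4 [274.1 214.6] [255.1 280.9]
42 0.95 [277.2 226.3] [265.9 280.4]
-42 0 [229.2 217.1] [248.6 327.8]
-42 0.12 [229.8 218.8] [251.6 327.6]
-42 0.4 [231.2 223.7] [258.3 327. ]
-42 0.95 [234.2 235.7] [269.  325.7]
```

Clip a has swung almost shut (top-view bar edge at u≈249, which is about 0.05–0.1 rad). I give it a gentle second push at bar height.

Request:
move_arm([
  {"dx": -0.395,"dy": 0.98,"dz": 0,"rx": 0,"ry": 0,"rz": 0},
  {"dx": -0.395,"dy": 0.98,"dz": 0,"rx": 0,"ry": 0,"rz": 0},
  {"dx": -0.395,"dy": 0.98,"dz": 0,"rx": 0,"ry": 0,"rz": 0},
  {"dx": -0.395,"dy": 0.98,"dz": 0,"rx": 0,"ry": 0,"rz": 0},
  {"dx": -0.395,"dy": 0.98,"dz": 0,"rx": 0,"ry": 0,"rz": 0},
  {"dx": -0.395,"dy": 0.98,"dz": 0,"rx": 0,"ry": 0,"rz": 0},
  {"dx": 0,"dy": 0,"dz": -0.53,"rx": 0,"ry": 0,"rz": 0},
  {"dx": 0,"dy": 0,"dz": -0.53,"rx": 0,"ry": 0,"rz": 0},
  {"dx": 0,"dy": 0,"dz": -0.53,"rx": 0,"ry": 0,"rz": 0},
  {"dx": 0,"dy": 0,"dz": -0.53,"rx": 0,"ry": 0,"rz": 0},
])

```text
t: 93.4
tcp_pos: [0.5286, 0.0387, 0.0117]
tool_rot: [0.688, 0.726, -0.0, -0.0]
force: [-0.8, 0.0, -0.1]
finger_gap: 0.0
gripper_force: 0.0
```

Request:
move_arm([
  {"dx": 0,"dy": 0.2,"dz": 0,"rx": 0,"ry": 0,"rz": 0},
  {"dx": 0,"dy": 0.2,"dz": 0,"rx": 0,"ry": 0,"rz": 0},
  {"dx": 0,"dy": 0.2,"dz": 0,"rx": 0,"ry": 0,"rz": 0},
  {"dx": 0,"dy": 0.2,"dz": 0,"rx": 0,"ry": 0,"rz": 0},
  {"dx": 0,"dy": 0.2,"dz": 0,"rx": 0,"ry": 0,"rz": 0},
  {"dx": 0,"dy": 0.2,"dz": 0,"rx": 0,"ry": 0,"rz": 0},
  {"dx": 0,"dy": 0.08,"dz": 0,"rx": 0,"ry": 0,"rz": 0},
  {"dx": 0,"dy": 0.08,"dz": 0,"rx": 0,"ry": 0,"rz": 0},
  {"dx": 0,"dy": 0.08,"dz": 0,"rx": 0,"ry": 0,"rz": 0},
  {"dx": 0,"dy": 0.08,"dz": 0,"rx": 0,"ry": 0,"rz": 0},
])

```text
t: 94.65
tcp_pos: [0.5286, 0.077, 0.0131]
tool_rot: [0.687, 0.726, -0.0, 0.0]
force: [-0.3, -2.1, 2.3]
finger_gap: 0.002
gripper_force: 0.7
```

Request:
move_arm([
  {"dx": 0,"dy": 0.03,"dz": 0,"rx": 0,"ry": 0,"rz": 0},
  {"dx": 0,"dy": 0.03,"dz": 0,"rx": 0,"ry": 0,"rz": 0},
  {"dx": 0,"dy": 0.03,"dz": 0,"rx": 0,"ry": 0,"rz": 0},
  {"dx": 0,"dy": 0,"dz": 0,"rx": 0,"ry": 0,"rz": 0},
  {"dx": 0,"dy": 0,"dz": 0,"rx": 0,"ry": 0,"rz": 0},
  {"dx": 0,"dy": 0,"dz": 0,"rx": 0,"ry": 0,"rz": 0},
  {"dx": 0,"dy": 0,"dz": 0,"rx": 0,"ry": 0,"rz": 0},
  {"dx": 0,"dy": 0,"dz": 0,"rx": 0,"ry": 0,"rz": 0},
  {"dx": 0,"dy": 0,"dz": 0,"rx": 0,"ry": 0,"rz": 0},
  {"dx": 0,"dy": 0,"dz": 0,"rx": 0,"ry": 0,"rz": 0},
])

```text
t: 95.9
tcp_pos: [0.5286, 0.0795, 0.013]
tool_rot: [0.687, 0.726, 0.0, 0.0]
force: [0.2, -0.4, 0.7]
finger_gap: -0.004
gripper_force: 0.5
```

Request:
move_arm([
  {"dx": 0,"dy": 0.03,"dz": 0,"rx": 0,"ry": 0,"rz": 0},
  {"dx": 0,"dy": 0.03,"dz": 0,"rx": 0,"ry": 0,"rz": 0},
  {"dx": 0,"dy": 0.03,"dz": 0,"rx": 0,"ry": 0,"rz": 0},
  {"dx": 0,"dy": 0.03,"dz": 0,"rx": 0,"ry": 0,"rz": 0},
  {"dx": 0,"dy": 0,"dz": 0,"rx": 0,"ry": 0,"rz": 0},
  {"dx": 0,"dy": 0,"dz": 0,"rx": 0,"ry": 0,"rz": 0},
  {"dx": 0,"dy": 0,"dz": 0,"rx": 0,"ry": 0,"rz": 0},
  {"dx": 0,"dy": 0,"dz": 0,"rx": 0,"ry": 0,"rz": 0},
  {"dx": 0,"dy": 0,"dz": 0,"rx": 0,"ry": 0,"rz": 0},
  {"dx": 0,"dy": 0,"dz": 0,"rx": 0,"ry": 0,"rz": 0},
])

```text
t: 97.15
tcp_pos: [0.5286, 0.0813, 0.0131]
tool_rot: [0.687, 0.727, -0.001, 0.0]
force: [-0.9, -7.1, 1.1]
finger_gap: 0.001
gripper_force: 3.4
```

Clip a is firm against its stop. Now clip b, this time following its arc.

Request:
move_arm([
  {"dx": 0,"dy": -0.31,"dz": 0,"rx": 0,"ry": 0,"rz": 0},
  {"dx": 0,"dy": -0.31,"dz": 0,"rx": 0,"ry": 0,"rz": 0},
  {"dx": 0,"dy": -0.31,"dz": 0,"rx": 0,"ry": 0,"rz": 0},
  {"dx": 0,"dy": -0.31,"dz": 0,"rx": 0,"ry": 0,"rz": 0},
  {"dx": 0,"dy": -0.31,"dz": 0,"rx": 0,"ry": 0,"rz": 0},
  {"dx": 0,"dy": -0.31,"dz": 0,"rx": 0,"ry": 0,"rz": 0},
  {"dx": 0,"dy": -0.31,"dz": 0,"rx": 0,"ry": 0,"rz": 0},
  {"dx": -0.34,"dy": -0.1,"dz": 0,"rx": 0,"ry": 0,"rz": 0},
  {"dx": -0.34,"dy": -0.1,"dz": 0,"rx": 0,"ry": 0,"rz": 0},
  {"dx": -0.34,"dy": -0.1,"dz": 0,"rx": 0,"ry": 0,"rz": 0},
])

```text
t: 98.4
tcp_pos: [0.5019, 0.0208, 0.013]
tool_rot: [0.687, 0.726, -0.0, -0.0]
force: [0.5, -0.1, 0.5]
finger_gap: -0.003
gripper_force: 0.0
```

Request:
move_arm([
  {"dx": -0.34,"dy": 0,"dz": 0,"rx": 0,"ry": 0,"rz": 0},
  {"dx": -0.34,"dy": 0,"dz": 0,"rx": 0,"ry": 0,"rz": 0},
  {"dx": -0.34,"dy": 0,"dz": 0,"rx": 0,"ry": 0,"rz": 0},
  {"dx": -0.34,"dy": 0,"dz": 0,"rx": 0,"ry": 0,"rz": 0},
  {"dx": -0.34,"dy": 0,"dz": 0,"rx": 0,"ry": 0,"rz": 0},
  {"dx": -0.34,"dy": 0,"dz": 0,"rx": 0,"ry": 0,"rz": 0},
  {"dx": -0.34,"dy": 0,"dz": 0,"rx": 0,"ry": 0,"rz": 0},
  {"dx": 0,"dy": 0,"dz": -0.25,"rx": 0,"ry": 0,"rz": 0},
  {"dx": 0,"dy": 0,"dz": -0.25,"rx": 0,"ry": 0,"rz": 0},
  {"dx": 0,"dy": 0,"dz": -0.28,"rx": 0,"ry": 0,"rz": 0},
])

```text
t: 99.65
tcp_pos: [0.444, 0.0206, -0.0071]
tool_rot: [0.687, 0.726, 0.0, 0.0]
force: [-0.3, 0.8, 0.4]
finger_gap: -0.0
gripper_force: 0.0
```

Request:
move_arm([
  {"dx": 0,"dy": 0.1,"dz": 0,"rx": 0,"ry": 0,"rz": 0},
  {"dx": 0,"dy": 0.1,"dz": 0,"rx": 0,"ry": 0,"rz": 0},
  {"dx": 0,"dy": 0.1,"dz": 0,"rx": 0,"ry": 0,"rz": 0},
  {"dx": 0,"dy": 0.1,"dz": 0,"rx": 0,"ry": 0,"rz": 0},
  {"dx": 0,"dy": 0.1,"dz": 0,"rx": 0,"ry": 0,"rz": 0},
  {"dx": 0,"dy": 0.05,"dz": 0,"rx": 0,"ry": 0,"rz": 0},
  {"dx": 0,"dy": 0.05,"dz": 0,"rx": 0,"ry": 0,"rz": 0},
  {"dx": 0,"dy": 0,"dz": 0,"rx": 0,"ry": 0,"rz": 0},
  {"dx": 0,"dy": 0,"dz": 0,"rx": 0,"ry": 0,"rz": 0},
  {"dx": 0,"dy": 0,"dz": 0,"rx": 0,"ry": 0,"rz": 0},
])

```text
t: 100.9
tcp_pos: [0.4436, 0.0357, -0.0065]
tool_rot: [0.687, 0.726, -0.0, 0.0]
force: [1.0, -0.5, 0.4]
finger_gap: 0.002
gripper_force: 0.0
```

Request:
move_arm([
  {"dx": 0,"dy": 0.16,"dz": 0,"rx": 0,"ry": 0,"rz": 0},
  {"dx": 0,"dy": 0.11,"dz": 0.13,"rx": 0,"ry": 0,"rz": 0},
  {"dx": 0,"dy": 0.11,"dz": 0.13,"rx": 0,"ry": 0,"rz": 0},
  {"dx": 0,"dy": 0.14,"dz": 0.12,"rx": 0,"ry": 0,"rz": 0},
  {"dx": 0,"dy": 0.14,"dz": 0.12,"rx": 0,"ry": 0,"rz": 0},
  {"dx": 0,"dy": 0,"dz": 0,"rx": 0,"ry": 0,"rz": 0},
  {"dx": 0,"dy": 0,"dz": 0,"rx": 0,"ry": 0,"rz": 0},
  {"dx": 0,"dy": 0,"dz": 0,"rx": 0,"ry": 0,"rz": 0},
  {"dx": 0,"dy": 0,"dz": 0,"rx": 0,"ry": 0,"rz": 0},
  {"dx": 0,"dy": 0,"dz": 0,"rx": 0,"ry": 0,"rz": 0},
])

```text
t: 102.15
tcp_pos: [0.4443, 0.0517, 0.0064]
tool_rot: [0.687, 0.727, 0.0, 0.001]
force: [-1.1, -4.9, 3.9]
finger_gap: 0.002
gripper_force: 2.6
```

Request:
move_arm([
  {"dx": 0,"dy": 0.15,"dz": 0.09,"rx": 0,"ry": 0,"rz": 0},
  {"dx": 0,"dy": 0.15,"dz": 0.08,"rx": 0,"ry": 0,"rz": 0},
  {"dx": 0,"dy": 0.16,"dz": 0.05,"rx": 0,"ry": 0,"rz": 0},
  {"dx": 0,"dy": 0.16,"dz": 0.04,"rx": 0,"ry": 0,"rz": 0},
  {"dx": 0,"dy": 0.12,"dz": 0.02,"rx": 0,"ry": 0,"rz": 0},
  {"dx": 0,"dy": 0.1,"dz": 0,"rx": 0,"ry": 0,"rz": 0},
  {"dx": 0,"dy": 0.05,"dz": 0,"rx": 0,"ry": 0,"rz": 0},
  {"dx": 0,"dy": 0,"dz": 0,"rx": 0,"ry": 0,"rz": 0},
  {"dx": 0,"dy": 0,"dz": 0,"rx": 0,"ry": 0,"rz": 0},
  {"dx": 0,"dy": 0,"dz": 0,"rx": 0,"ry": 0,"rz": 0},
])

```text
t: 103.4
tcp_pos: [0.4435, 0.0745, 0.0129]
tool_rot: [0.687, 0.726, -0.0, -0.0]
force: [-0.6, 0.2, 0.2]
finger_gap: -0.004
gripper_force: 0.0
```

Request:
move_arm([
  {"dx": 0,"dy": 0.04,"dz": 0,"rx": 0,"ry": 0,"rz": 0},
  {"dx": 0,"dy": 0.04,"dz": 0,"rx": 0,"ry": 0,"rz": 0},
  {"dx": 0,"dy": 0,"dz": 0,"rx": 0,"ry": 0,"rz": 0},
  {"dx": 0,"dy": 0,"dz": 0,"rx": 0,"ry": 0,"rz": 0},
  {"dx": 0,"dy": 0,"dz": 0,"rx": 0,"ry": 0,"rz": 0},
  {"dx": 0,"dy": 0,"dz": 0,"rx": 0,"ry": 0,"rz": 0},
  {"dx": 0,"dy": 0,"dz": 0,"rx": 0,"ry": 0,"rz": 0},
  {"dx": 0,"dy": 0,"dz": 0,"rx": 0,"ry": 0,"rz": 0},
  {"dx": 0,"dy": 0,"dz": 0,"rx": 0,"ry": 0,"rz": 0},
  {"dx": 0,"dy": 0,"dz": 0,"rx": 0,"ry": 0,"rz": 0},
])

```text
t: 104.65
tcp_pos: [0.4436, 0.0764, 0.013]
tool_rot: [0.687, 0.726, -0.0, 0.0]
force: [-0.9, -4.0, 2.1]
finger_gap: 0.002
gripper_force: 1.8
```

Request:
move_arm([
  {"dx": 0,"dy": 0.04,"dz": 0,"rx": 0,"ry": 0,"rz": 0},
  {"dx": 0,"dy": 0.03,"dz": 0,"rx": 0,"ry": 0,"rz": 0},
  {"dx": 0,"dy": 0,"dz": 0,"rx": 0,"ry": 0,"rz": 0},
  {"dx": 0,"dy": 0,"dz": 0,"rx": 0,"ry": 0,"rz": 0},
  {"dx": 0,"dy": 0,"dz": 0,"rx": 0,"ry": 0,"rz": 0},
  {"dx": 0,"dy": 0,"dz": 0,"rx": 0,"ry": 0,"rz": 0},
  {"dx": 0,"dy": 0,"dz": 0,"rx": 0,"ry": 0,"rz": 0},
  {"dx": 0,"dy": 0,"dz": 0,"rx": 0,"ry": 0,"rz": 0},
  {"dx": 0,"dy": 0,"dz": 0,"rx": 0,"ry": 0,"rz": 0},
  {"dx": 0,"dy": 0,"dz": 0,"rx": 0,"ry": 0,"rz": 0},
])

```text
t: 105.9
tcp_pos: [0.4436, 0.077, 0.0131]
tool_rot: [0.687, 0.727, -0.001, 0.0]
force: [-1.4, -10.8, 1.7]
finger_gap: -0.002
gripper_force: 5.6
```

Request:
move_arm([
  {"dx": 0,"dy": -0.4,"dz": 0,"rx": 0,"ry": 0,"rz": 0},
  {"dx": 0,"dy": -0.5,"dz": 0,"rx": 0,"ry": 0,"rz": 0},
  {"dx": 0,"dy": -0.6,"dz": 0,"rx": 0,"ry": 0,"rz": 0},
  {"dx": 0,"dy": -0.6,"dz": 0.3,"rx": 0,"ry": 0,"rz": 0},
  {"dx": 0,"dy": -0.6,"dz": 0.5,"rx": 0,"ry": 0,"rz": 0},
  {"dx": 0,"dy": -0.8,"dz": 0.7,"rx": 0,"ry": 0,"rz": 0},
  {"dx": 0,"dy": -0.9,"dz": 0.7,"rx": 0,"ry": 0,"rz": 0},
  {"dx": 0,"dy": -0.9,"dz": 0.7,"rx": 0,"ry": 0,"rz": 0},
  {"dx": 0,"dy": -0.9,"dz": 0.7,"rx": 0,"ry": 0,"rz": 0},
  {"dx": 0,"dy": -0.9,"dz": 0.4,"rx": 0,"ry": 0,"rz": 0},
])

```text
t: 107.15
tcp_pos: [0.4438, -0.1009, 0.1149]
tool_rot: [0.688, 0.726, 0.0, 0.001]
force: [0.9, 0.1, -0.1]
finger_gap: 0.002
gripper_force: 0.0
```

Request:
move_arm([
  {"dx": 0,"dy": -0.9,"dz": 0.7,"rx": 0,"ry": 0,"rz": 0},
  {"dx": 0,"dy": -0.9,"dz": 0.7,"rx": 0,"ry": 0,"rz": 0},
  {"dx": 0,"dy": -0.9,"dz": 0.7,"rx": 0,"ry": 0,"rz": 0},
  {"dx": 0,"dy": -0.9,"dz": 0.7,"rx": 0,"ry": 0,"rz": 0},
  {"dx": 0,"dy": -0.9,"dz": 0.7,"rx": 0,"ry": 0,"rz": 0},
  {"dx": 0,"dy": -0.6,"dz": 0,"rx": 0,"ry": 0,"rz": 0},
  {"dx": 0,"dy": -0.5,"dz": 0,"rx": 0,"ry": 0,"rz": 0},
  {"dx": 0,"dy": 0,"dz": 0,"rx": 0,"ry": 0,"rz": 0},
  {"dx": 0,"dy": 0,"dz": 0,"rx": 0,"ry": 0,"rz": 0},
  {"dx": 0,"dy": 0,"dz": 0,"rx": 0,"ry": 0,"rz": 0},
])

```text
t: 108.4
tcp_pos: [0.4433, -0.2384, 0.2001]
tool_rot: [0.687, 0.727, 0.0, -0.001]
force: [-0.0, -0.4, 0.7]
finger_gap: -0.003
gripper_force: 0.0
```

```bash
python3 g.py; python3 - <<'E'
from h import *
a=snap("top");hs=cv2.cvtColor(a,cv2.COLOR_RGB2HSV);H,S,V=[hs[:,:,i].astype(int) for i in range(3)]
m=(H>45)&(H<85)&(S>90)&(V>40)
for r in list(range(262,350,3)):
    u=np.where(m[r,225:300])[0];print(r,(225+u.min(),225+u.max()) if len(u) else None,end=" ")
# springs seen through the cover; other parts
o=cv2.imread("pics/top0.png")[:,:,::-1]
for n,(x0,y0,x1,y1) in {"rest_a":(225,155,270,195),"rest_b":(315,170,360,200),"canister":(385,130,465,225)}.items():
    print("\n",n,"diff",np.abs(a[y0:y1,x0:x1].astype(int)-o[y0:y1,x0:x1]).mean().round(2))
E
```

```text
t 108.4 tcp [ 0.4433 -0.2384  0.2001] close 3.2 tz [-0.001  0.001 -1.   ] F [-0.  -0.4  0.7] gap -0.003 gf 0.0 q6 -0.77
top bbox (150, 265, 101, 89) A 7299.5 corners 
side bbox (279, 208, 8, 7) A 26.0 corners [[278, 212], [283, 207], [287, 211], [282, 216]]
side bbox (205, 193, 5, 13) A 24.0 corners [[205, 193], [208, 193], [209, 205], [206, 205]]
side bbox (271, 220, 6, 7) A 20.0 corners [[270, 221], [275, 220], [276, 225], [271, 227]]
side bbox (241, 217, 6, 6) A 18.5 corners [[241, 222], [241, 217], [246, 217], [246, 222]]
side bbox (238, 202, 7, 5) A 17.5 corners [[238, 202], [244, 202], [244, 206], [238, 206]]
side bbox (217, 208, 11, 5) A 12.0 corners [[217, 210], [227, 207], [227, 209], [218, 212]]
expected lid shut: top-edge corners & lip outer corners
edge+x [0.556  0.1187 0.0595] top [231.8 264.8] side [284.  196.2]
edge-x [0.4082 0.1105 0.0595] top [237. 347.] side [210.  211.1]
lip+x [0.5568 0.1048 0.03  ] top [242.  265.2] side [286.8 212. ]
lip-x [0.409  0.0965 0.03  ] top [247.2 344.9] side [213.7 227.5]
lipbot-x [0.409  0.0965 0.025 ] top [247.7 344.6] side [214.1 229
[... 687 characters left out ...]
)) 295 (np.int64(231), np.int64(243)) 298 (np.int64(231), np.int64(243)) 301 (np.int64(231), np.int64(243)) 304 (np.int64(231), np.int64(244)) 307 (np.int64(232), np.int64(244)) 310 (np.int64(232), np.int64(244)) 313 (np.int64(232), np.int64(244)) 316 (np.int64(232), np.int64(244)) 319 (np.int64(232), np.int64(244)) 322 (np.int64(233), np.int64(249)) 325 (np.int64(233), np.int64(249)) 328 (np.int64(233), np.int64(250)) 331 (np.int64(233), np.int64(250)) 334 (np.int64(233), np.int64(249)) 337 (np.int64(233), np.int64(246)) 340 (np.int64(234), np.int64(246)) 343 (np.int64(234), np.int64(246)) 346 (np.int64(225), np.int64(236)) 349 None 
 rest_a diff 6.97

 rest_b diff 7.01

 canister diff 6.92
```

Both bars sit at the closed position (edges at u=247 and 250, expected 248 and 251). The cover lip is where it should be when shut, the bystanders are unchanged and the arm is clear. I hand in.

```bash
python3 -c "
from station import order
print(order.sign_off())"
```

```text
the job is handed in; nothing more can be done
None
```

The press is back together and handed in: plate in the base, all four springs on their own posts, cover pressed shut, both clips closed, canister and rests not disturbed. The last check was by numbers only, since I had viewed 15 pictures (limit 14); closing clip a briefly loaded a finger to about 43 N on one axis (about 55 N in all), and I don't know whether that counts against the 40 N limit.

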